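# Clear the ball-press shelf: pour back the cork plugs and hang up the clamp yokes

### The arm

A 7-joint arm with a two-finger parallel gripper is mounted at the origin on the work surface. World frame = base frame: x ahead of the robot, y to its left, z up, the work surface at z = 0. Lengths are in m, angles in rad, forces in N, time in s.
With the tool pointing down it reaches from about 0.35 to 0.9 m from the base axis. Payload 8.1 kg.
Tool frame: the origin (TCP) lies between the finger pads; the fingertips stand 8 mm ahead of it and the grasp point (between the pads) lies 11 mm behind it (arm.tcp_to_tips is the distance from the TCP to the fingertips, in m); z points along the fingers, x is the direction in which the jaws open and shut, and the axes are right-handed (so a half turn about z gives the same grasp; the last joint's range is limited). The gripper opens to 92 mm and grips with 3 to 60 N. Pads are 19 mm wide; open, the fingers measure 130 mm over their backs; the gripper's body (75 mm by 190 mm) begins 47 mm behind the grasp point.
Start: joints at [-1.306, 0.434, 0.025, 1.573, -0.012, 1.134, -0.075], TCP at [0.225, 0.583, 0.235] pointing down, gripper open.
Joint ranges: [-2.62, 2.62], [-0.44, 2.09], [-1.27, 1.32], [0.08, 2.57], [-1.32, 4.46], [0.12, 2], [-2.74, 2.74]. Speed limits (rad/s): [2.22, 2.22, 3.01, 3.01, 3.14, 3.14, 3.14].

### API

Orientations are given as a rotation vector (axis times angle).
In Python, from cell import arm, eyes gives the robot as it stands.
- The arm moves only by the tool play_rows, never from a script. Its argument "rows" is a list of rows, each a list of 3 entries, a list of its own where there are three numbers: the shift along the tool's x, y, z each as a share of 50 cm, from -1 to 1, then the turn, a rotation vector about the tool's x, y, z each as a share of 60 degrees, from -1 to 1, then the opening, from -1 (shut) to 1 (fully open), so that 0 is half open. In form: [[[dx, dy, dz], [ax, ay, az], grip], ...]. A call has 1 to 10 rows; each row is the pose to reach, as a shift and turn from the pose commanded when the call began, along the tool's axes at that moment; what a row does not reach only later rows make up. A row lasts 1/10 s, in which the tool goes at most 50 mm and 8.59 degrees, less where a joint would pass 70% of its speed; a pose out of reach is approached as far as the arm can. A call with a number of a shift or a turn outside -1 to 1 is refused whole. A call with a gripper value outside its range is refused whole. The fingers move at their own pace and stop on an object; "newtons" is the grip in N (left out, the last holds). Time passes only in rows, so rows that repeat a pose let the fingers close. It gives the time, the measured TCP pose, the force and the opening at its end, in the units of the state.
- arm.observe(): the state, without advancing time (a new reading comes with each control period).
- eyes.get_image(name): name is "scene" or "top" or "wrist"; returns (picture, depth): 420x560x3 uint8, red, green, blue; 420x560 float32, m along the optical axis (not along the pixel's ray), 0 where there is no reading.
- eyes.get_calibration(name): a dict with "intrinsics" (3x3 intrinsics, pixels), "R" (3x3) and "t" (3): a world point X has camera coordinates R X + t. Camera axes: x right, y down, z forward; pixel columns grow to the right and rows downward; lengths in m; the calibration is good to about 2 mm. A picture is of the moment at which its call begins: read the wrist's pose just before it. get_calibration takes no time and is no camera call; for the wrist camera it gives the pose at the moment of the call.
- arm.sign_off(): hands the job in, once; it reports no verdict.
The state is a dict: "clock": time; "joints": joint angles; "dq": joint speeds; "joint_efforts": joint torques, N m; "position": TCP position; "ee_rot": TCP orientation; "force": force on the tool from outside, world axes, zero at the start; "ft_torque": the same for the moment, N m; "width": opening from 0.0 (shut) to 1.0 (fully open).
Only numpy, scipy, OpenCV 4.12 (cv2) and the standard library are available. Lean on these libraries where they do the work, as an engineer would, in place of code of your own. Each camera call takes 0.05 s, during which the arm holds its last target.

### The job

Clear down the press shelf after the batch. Take the lid off the green jar, pour all the cork plugs from the held aluminium cup into the jar, stand the empty cup upright in the middle of the blue mat and put the lid back properly on the jar; hang every clamp yoke that is standing on the shelf astride the steel rail, between its posts, before or after the pouring as you like. Leave the pricker, spool and wax tin where they are.

Things in the scene. Friction and masses are not known exactly. Their poses are not given: they have to be found in the camera images.
- rail_mid (a point): Midpoint of the axis of the fixed hanging rail: level round steel bar 16 mm in diameter, axis 130 mm above the shelf, on two green posts (16 mm wide, centres 380 mm apart, each on a foot 110 x 30 x 8 mm). The frame's y runs along the bar, z up. Four yokes fit side by side between the posts.
- jar: Squat open jar of green glass, fixed to the shelf: outer diameter 128 mm, inner diameter 116 mm, 85 mm high, floor 8 mm thick. Origin at the centre of its underside, z up.
- jar_rim (a point): Centre of the jar's mouth, level with the top of its rim (85 mm above the shelf).
- lid: Lift-off wooden jar lid, 0.16 kg: disc 128 mm across, 10 mm thick; cork plug 102 mm across reaching 12 mm below the disc into the jar; dark round knob 30 mm in diameter, gripping part 20 to 45 mm above the disc's underside. Origin: centre of the disc's underside, z up; 85 mm above the shelf when on the jar, 12 mm when set down on the shelf.
- cup: Aluminium cup holding the plugs, 0.32 kg: flared, outer radius 32 mm low down, 52 mm at the rim, 75 mm high; dark steel foot disc 88 mm across, 10 mm thick. On its +x side a short arm bears a black grip lug: upright disc 44 mm in diameter, 16 mm thick, centre 94 mm from the cup's axis, 55 mm above the underside, flat faces to the cup's +y and -y. Origin: centre of the underside, z up.
- mat: Round blue felt mat, 130 mm across and 4 mm thick, fixed to the shelf. Origin at the centre of its underside.
- pricker: Seam pricker, a bystander: dark horn handle and steel spike, 155 mm long, lying. Leave alone.
- spool: Yellow thread spool, a bystander, 48 mm across, 50 mm high. Leave alone.
- wax_tin: Brass wax tin, a bystander, 68 mm across, 50 mm high. Leave alone.
- yoke0: Clamp yoke (may be absent), 0.2 to 0.4 kg: inverted U of steel band on two legs, 92 mm over the legs in x, 50 mm (64 at the pads) in y; gable crown; dark grip block on top, 30 mm in x, 26 in y, from 98 to 135 mm up. Orange pads inside the feet leave 58 mm. Origin midway between the feet, z up. Hung, the bar (16 mm) runs along the yoke's y, its axis 81 mm above the origin.
- yoke1: Clamp yoke (may be absent), 0.2 to 0.4 kg: inverted U of steel band on two legs, 92 mm over the legs in x, 50 mm (64 at the pads) in y; gable crown; dark grip block on top, 30 mm in x, 26 in y, from 98 to 135 mm up. Orange pads inside the feet leave 58 mm. Origin midway between the feet, z up. Hung, the bar (16 mm) runs along the yoke's y, its axis 81 mm above the origin.
- yoke2: Clamp yoke (may be absent), 0.2 to 0.4 kg: inverted U of steel band on two legs, 92 mm over the legs in x, 50 mm (64 at the pads) in y; gable crown; dark grip block on top, 30 mm in x, 26 in y, from 98 to 135 mm up. Orange pads inside the feet leave 58 mm. Origin midway between the feet, z up. Hung, the bar (16 mm) runs along the yoke's y, its axis 81 mm above the origin.
- yoke3: Clamp yoke (may be absent), 0.2 to 0.4 kg: inverted U of steel band on two legs, 92 mm over the legs in x, 50 mm (64 at the pads) in y; gable crown; dark grip block on top, 30 mm in x, 26 in y, from 98 to 135 mm up. Orange pads inside the feet leave 58 mm. Origin midway between the feet, z up. Hung, the bar (16 mm) runs along the yoke's y, its axis 81 mm above the origin.
- plug0: Cork plug (some of the six may be absent): cylinder 22 mm in diameter and 20 mm long, 12 g, at the start inside the cup. Origin at the centre of one flat end, on its axis.
- plug1: Cork plug (some of the six may be absent): cylinder 22 mm in diameter and 20 mm long, 12 g, at the start inside the cup. Origin at the centre of one flat end, on its axis.
- plug2: Cork plug (some of the six may be absent): cylinder 22 mm in diameter and 20 mm long, 12 g, at the start inside the cup. Origin at the centre of one flat end, on its axis.
- plug3: Cork plug (some of the six may be absent): cylinder 22 mm in diameter and 20 mm long, 12 g, at the start inside the cup. Origin at the centre of one flat end, on its axis.
- plug4: Cork plug (some of the six may be absent): cylinder 22 mm in diameter and 20 mm long, 12 g, at the start inside the cup. Origin at the centre of one flat end, on its axis.
- plug5: Cork plug (some of the six may be absent): cylinder 22 mm in diameter and 20 mm long, 12 g, at the start inside the cup. Origin at the centre of one flat end, on its axis.
Not all that is in view belongs to the job. What is shaped like the yoke3 but yellow is not meant.

How it is judged:
By the outcome, as a careful person would: the job done as asked, in the order asked, and still so for the second after the job is handed in, with the robot touching nothing.
Of yoke0, yoke1, yoke2, yoke3 only 3 to 4 are there at a start; the rules pass over those that are not, and their reading is None.
Of plug3, plug4, plug5 only 1 to 3 are there at a start; the rules pass over those that are not, and their reading is None.
At some moment in a run one of cup, yoke0, yoke1, yoke2, yoke3 may be knocked a few centimetres aside while the robot is not near it.
It also fails if it takes over 208 s, if anything falls off the work surface, if the arm or the gripper's body presses on something with over 40 N, if the wrist force passes 120 N, or if a joint passes its speed limit or range.

## Working session

There is one attempt and no reset: what is moved stays moved. The work goes in short steps, Python scripts to look and compute and a tool call to move; the robot and the scene stay as the last step left them, time stands still between calls to the robot, and variables do not carry over. Pictures are saved under pics/ and viewed, and the job is handed in when it is done.

Besides the shell and the picture viewer there is one more tool, called after "Call:" as name(argument=value, ...), one argument or row to a line, values as JSON. play_rows: Moves the arm, as the interface text tells. Its arguments: {"type":"object","properties":{"rows":{"type":"array","items":{"type":"array"}},"newtons":{"type":"number"}},"required":["rows"]}

```bash
ls; mkdir -p pics
python3 - <<'E'
from cell import arm, eyes
import cv2, numpy as np
print(arm.observe())
for n in ["scene","top","wrist"]:
    c=eyes.get_calibration(n); im,d=eyes.get_image(n)
    np.savez(f"pics/{n}0.npz",im=im,d=d,K=c["intrinsics"],R=c["R"],t=c["t"])
    cv2.imwrite(f"pics/{n}0.png",im[:,:,::-1]); print(n,c["intrinsics"],c["R"],c["t"])
E
```

```text
pics
{'clock': 0.0, 'joints': array([-1.3056087 ,  0.43523372,  0.02497203,  1.5741092 , -0.01158581,
        1.13401101, -0.07510068]), 'dq': array([-1.33272077e-04,  4.45327562e-04,  4.60738082e-05,  1.45328708e-03,
       -1.13167134e-03, -8.70607008e-04,  1.26518481e-03]), 'joint_efforts': array([-2.84896742e-04, -6.67834640e+01,  9.85020362e-01, -3.14474881e+01,
       -6.06066710e-02,  4.26648546e-02,  1.57648496e-04]), 'position': array([0.22459331, 0.5827037 , 0.23393362]), 'ee_rot': array([ 2.58939445e+00,  1.77710309e+00, -1.94158302e-03]), 'force': array([-0.59027349,  0.37967715, -0.92669108]), 'ft_torque': array([ 0.02856382, -0.01542194,  0.01754391]), 'width': 1.0039565210987278}
scene [[400.133657     0.         278.06839056]
 [  0.         400.133657   209.01294872]
 [  0.           0.           1.        ]] [[ 0.8335225   0.55246399 -0.00487538]
 [ 0.36493965 -0.55718014 -0.7459017 ]
 [-0.41480029  0.61994663 -0.6660382 ]] [-0.42305782 -0.11266385  1.27554597]
top [[405.28961295   0.         277.64807634]
 [  0.         405.28961295 214.56511357]
 [  0.           0.           1.        ]] [[ 0.0219126  -0.99975862 -0.0015964 ]
 [-0.99082767 -0.02150383 -0.13340954]
 [ 0.13334301  0.00450511 -0.99105971]] [0.00542512 0.54021744 1.11216343]
wrist [[325.42492521   0.         279.2998216 ]
 [  0.         325.42492521 204.95111847]
 [  0.           0.           1.        ]] [[ 3.59313662e-01  9.33216849e-01 -7.46769780e-05]
 [ 8.91910999e-01 -3.43386250e-01  2.94245907e-01]
 [ 2.74569595e-01 -1.05793180e-01 -9.55729743e-01]] [-0.62414444 -0.03723283  0.3905061 ]
```

View pics/scene0.png

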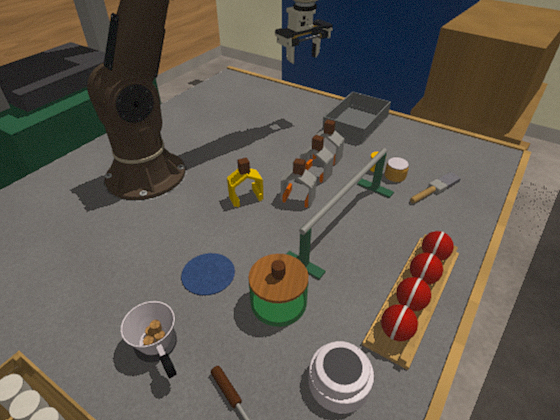

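View pics/top0.png

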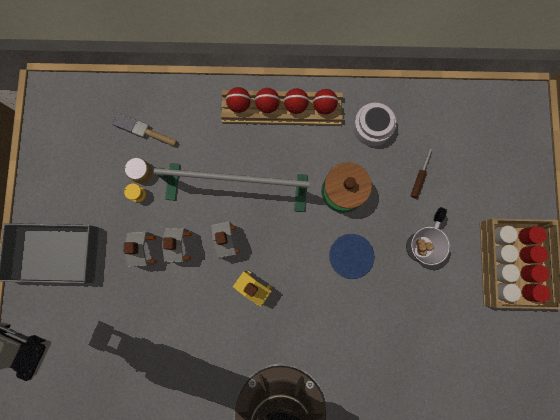

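View pics/wrist0.png

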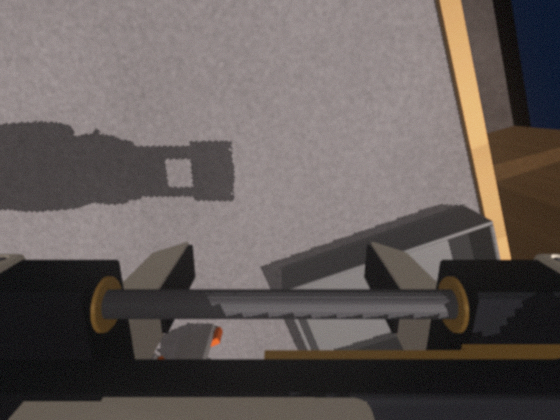

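The top view shows three grey yokes at px (138,250), (175,245) and (223,240), and the yellow decoy at (252,289). The lidded green jar is at (347,187), the mat at (352,256), the cup at (430,246) with its lug at (440,215), and the rail from (155,172) to (305,183). The red-knobbed pots, the white pot at (375,122), the trowel and the trays aren't part of the job.

```bash
cat > h.py <<'E'
import numpy as np, cv2
from scipy.spatial.transform import Rotation as Ro
def load(n):
    z=np.load(f"pics/{n}.npz"); return z["im"],z["d"],z["K"],z["R"],z["t"]
def snap(cam,name):
    from cell import eyes
    c=eyes.get_calibration(cam); im,d=eyes.get_image(cam)
    np.savez(f"pics/{name}.npz",im=im,d=d,K=c["intrinsics"],R=c["R"],t=c["t"])
    cv2.imwrite(f"pics/{name}.png",im[:,:,::-1])
    return im,d,c["intrinsics"],c["R"],c["t"]
def world(d,K,R,t):
    v,u=np.mgrid[0:d.shape[0],0:d.shape[1]]
    P=np.stack([(u-K[0,2])/K[0,0]*d,(v-K[1,2])/K[1,1]*d,d],-1)
    W=(P-t)@R; W[d<=0]=np.nan
    return W
def ray(u,v,z,K,R,t):
    r=R.T@np.array([(u-K[0,2])/K[0,0],(v-K[1,2])/K[1,1],1]); c=-R.T@t
    return c+r*(z-c[2])/r[2]
def proj(X,K,R,t):
    p=R@np.asarray(X,float)+t; return (K@p)[:2]/p[2]
def crop(im,x0,y0,x1,y1,s,name):
    cv2.imwrite(f"pics/{name}.png",cv2.resize(im[y0:y1,x0:x1,::-1],None,fx=s,fy=s,interpolation=cv2.INTER_CUBIC))
E
python3 - <<'E'
from h import *
im,d,K,R,t=load("top0"); W=world(d,K,R,t)
for (u,v) in [(131,248),(169,243),(221,238),(251,289),(349,184),(347,200),(352,256),(430,246),(440,215),(230,181),(160,172),(300,184),(172,180),(301,193),(138,165),(134,192),(418,185),(375,120),(50,255)]:
    print((u,v),W[v,u].round(3))
crop(im,100,140,320,320,3.5,"crop_y"); crop(im,310,150,470,280,4.5,"crop_c")
E
```

```text
(131, 248) [0.432 0.39  0.135]
(169, 243) [0.447 0.295 0.131]
(221, 238) [0.462 0.16  0.14 ]
(251, 289) [0.335 0.08  0.132]
(349, 184) [ 0.613 -0.169  0.127]
(347, 200) [ 0.576 -0.17   0.093]
(352, 256) [ 0.429 -0.199  0.001]
(430, 246) [ 0.46  -0.411  0.037]
(440, 215) [nan nan nan]
(230, 181) [ 0.642  0.161 -0.002]
(160, 172) [0.633 0.329 0.133]
(300, 184) [ 0.608 -0.04   0.136]
(172, 180) [0.634 0.323 0.032]
(301, 193) [ 0.602 -0.048  0.045]
(138, 165) [0.672 0.419 0.048]
(134, 192) [0.594 0.424 0.049]
(418, 185) [ 0.638 -0.388  0.019]
(375, 120) [ 0.816 -0.256  0.06 ]
(50, 255) [0.413 0.67  0.004]
```

View pics/crop_y.png

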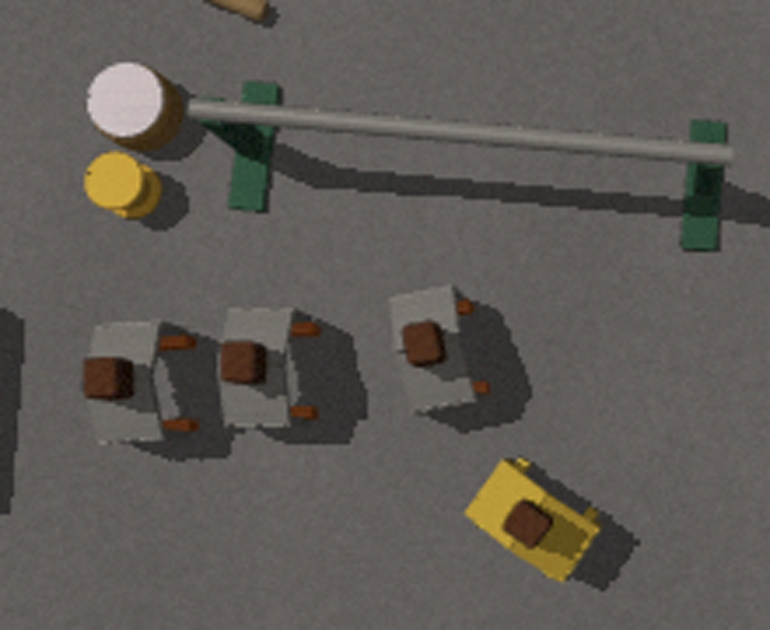

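View pics/crop_c.png

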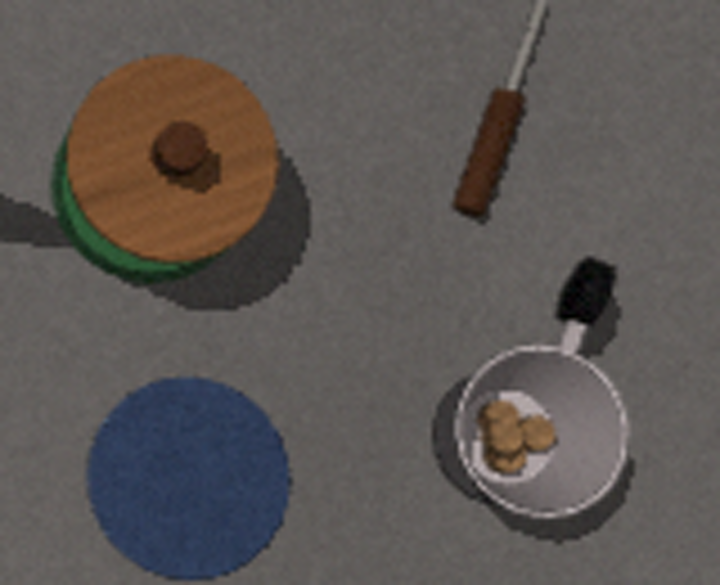

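Task set: the three grey yokes (the yellow one is a decoy), the wood-lidded green jar, the blue mat, and the flared cup with the black lug. The crops confirm these choices. Next I'll measure them accurately.

```bash
cat > meas.py <<'E'
from h import *
import sys
def blocks(im,K,R,t,W):
    hsv=cv2.cvtColor(im,cv2.COLOR_RGB2HSV).astype(int)
    out=[]
    top=(W[...,2]>.122)&(W[...,2]<.150)&(im.max(-1)<125)&(im[...,0].astype(int)-im[...,2]>15)
    n,l,s,c=cv2.connectedComponentsWithStats(top.astype(np.uint8))
    for i in range(1,n):
        if s[i,4]<40: continue
        pts=np.argwhere(l==i)[:,::-1]
        X=np.array([ray(u,v,.135,K,R,t) for u,v in pts])
        r=cv2.minAreaRect(X[:,:2].astype(np.float32)*1000)
        print("dark",s[i,4],c[i].round(1),"mean",X.mean(0).round(4),"rect",np.round(r[0],1),np.round(r[1],1),round(r[2],1), "z",np.nanmedian(W[l==i][:,2]).round(4))
if __name__=="__main__":
    n=sys.argv[1]
    im,d,K,R,t=load(n);W=world(d,K,R,t);blocks(im,K,R,t,W)
E
python3 meas.py top0; python3 meas.py scene0
python3 - <<'E'
from h import *
for n in ["top0","scene0"]:
    im,d,K,R,t=load(n);W=world(d,K,R,t); z=W[...,2]; I=im.astype(int)
    # mat
    m=(I[...,2]>I[...,0]+25)&(z<.02)&(W[...,0]>.2)&(W[...,0]<.7)&(abs(W[...,1])<.6)
    k,l,s,c=cv2.connectedComponentsWithStats(m.astype(np.uint8)); i=1+np.argmax(s[1:,4])
    X=np.array([ray(u,v,.004,K,R,t) for v,u in np.argwhere(l==i)]); e=cv2.minEnclosingCircle((X[:,:2]*1000).astype(np.float32)); print(n,"mat",X.mean(0).round(4),e)
    # lid top z~.095
    m=(abs(z-.095)<.01)&(I[...,0]>I[...,2]+25)
    k,l,s,c=cv2.connectedComponentsWithStats(m.astype(np.uint8)); i=1+np.argmax(s[1:,4])
    X=np.array([ray(u,v,.095,K,R,t) for v,u in np.argwhere(l==i)]); e=cv2.minEnclosingCircle((X[:,:2]*1000).astype(np.float32)); print("lid",X.mean(0).round(4),e, np.nanmedian(z[l==i]))
    # rail
    m=(z>.115)&(z<.15)&(abs(I[...,0]-I[...,2])<25)&(W[...,0]>.55)&(W[...,0]<.7)&(W[...,1]>-.03)&(W[...,1]<.31)&(I.max(-1)>80)
    X=np.array([ray(u,v,.135,K,R,t) for v,u in np.argwhere(m)])
    p=np.polyfit(X[:,1],X[:,0],1); print("rail x=",p, X[:,1].min(),X[:,1].max(), "resid",np.std(X[:,0]-np.polyval(p,X[:,1])))
    # green posts/feet
    m=(I[...,1]>I[...,0]+12)&(I[...,1]>I[...,2]+8)&(W[...,0]>.5)&(W[...,0]<.75)&(W[...,1]>-.1)
    k,l,s,c=cv2.connectedComponentsWithStats(m.astype(np.uint8))
    for i in range(1,k):
        if s[i,4]>20: print("green",s[i,4],c[i].round(1),np.nanmedian(W[l==i],0).round(3), np.nanmin(W[l==i],0).round(3),np.nanmax(W[l==i],0).round(3))
    # black lug
    m=(I.max(-1)<45)&(W[...,0]>.3)&(W[...,0]<.7)&(W[...,1]<-.3)&(W[...,1]>-.6)&(z>.03)
    X=W[m]; print("lug",m.sum(), np.argwhere(m).mean(0) if m.sum() else None, X.mean(0), X.min(0),X.max(0))
    # cup rim
    m=(abs(z-.075)<.006)&(W[...,0]>.3)&(W[...,0]<.56)&(W[...,1]<-.33)&(W[...,1]>-.52)&(I.max(-1)>90)
    X=np.array([ray(u,v,.075,K,R,t) for v,u in np.argwhere(m)]); e=cv2.minEnclosingCircle((X[:,:2]*1000).astype(np.float32)); print("cup rim",len(X),e)
E
```

```text
dark 100 [349.9 182. ] mean [ 0.6166 -0.1702  0.135 ] rect [ 616.7 -170.5] [26.2 26.9] 90.0 z 0.1282
dark 118 [220.  237.5] mean [0.464  0.1635 0.135 ] rect [464.1 163.5] [28.5 25.7] 2.2 z 0.1324
dark 124 [167.8 242.7] mean [0.4478 0.2967 0.135 ] rect [448.3 296.3] [28.8 25.7] 3.2 z 0.1328
dark 125 [128.8 247.6] mean [0.4331 0.396  0.135 ] rect [433.4 394.5] [28.1 28.8] 1.3 z 0.1328
dark 120 [250.2 289.4] mean [0.3347 0.082  0.135 ] rect [334.7  82.1] [29.4 26.2] 57.6 z 0.1333
dark 834 [489.6  67.1] mean [0.7592 1.1074 0.135 ] rect [ 746.2 1303. ] [513.  387.3] 85.3 z 0.1357
dark 64 [329.8 123.3] mean [0.4452 0.3855 0.135 ] rect [444.6 385.4] [30.8 39.9] 13.8 z 0.1306
dark 72 [317.8 139.1] mean [0.4589 0.2855 0.135 ] rect [458.7 285.8] [31.3 39.7] 9.6 z 0.1305
dark 190 [134.9 148.4] mean [ 0.0472 -0.0421  0.135 ] rect [ 42.  -43.5] [126.3  71.9] 46.6 z 0.1359
dark 82 [243.4 162.1] mean [0.3469 0.073  0.135 ] rect [347.   73.4] [29.8 38.3] 37.8 z 0.1307
dark 87 [299.4 162.8] mean [0.476  0.1535 0.135 ] rect [475.9 153.2] [29.7 37.6] 15.8 z 0.1309
dark 140 [278.3 266.2] mean [ 0.6283 -
[... 953 characters left out ...]
ne0 mat [ 0.4364 -0.2014  0.004 ] ((435.5450744628906, -199.19459533691406), 64.41376495361328)
lid [ 0.6282 -0.1803  0.095 ] ((625.0411376953125, -176.1585235595703), 65.09210968017578) 0.09238884744369036
rail x= [0.0609284  0.62367507] -0.035568340868810555 0.30893054803395303 resid 0.0052240292332599225
green 420 [376.6 180.1] [0.645 0.324 0.008] [ 0.586  0.178 -0.006] [0.695 0.361 0.133]
green 491 [307.4 256. ] [ 0.625 -0.055  0.029] [ 0.558 -0.068 -0.003] [ 0.67  -0.018  0.132]
lug 200 [365.545 167.745] [ 0.55786159 -0.43824908  0.0679273 ] [ 0.53435725 -0.44906065  0.05096871] [ 0.57285706 -0.42383807  0.07636608]
cup rim 288 ((487.4951477050781, -408.3233337402344), 74.4549331665039)
```

```bash
cat > go.py <<'E'
from h import *
from cell import arm
def rows(pos,yaw=None,Rm=None):
    """target: tool pointing down with tool x at azimuth yaw, or full matrix"""
    s=arm.observe(); p=np.array(s["position"]); R0=Ro.from_rotvec(s["ee_rot"])
    if Rm is None:
        if yaw is None: Rt=R0
        else:
            x=np.array([np.cos(yaw),np.sin(yaw),0]); z=np.array([0,0,-1.]); Rt=Ro.from_matrix(np.stack([x,np.cross(z,x),z],1))
    else: Rt=Ro.from_matrix(Rm)
    sh=R0.inv().apply(np.asarray(pos)-p)/.5; tu=(R0.inv()*Rt).as_rotvec()/np.radians(60)
    print("t",round(s["clock"],2),"at",p.round(4),"tool x az",np.round(np.degrees(np.arctan2(*R0.as_matrix()[[1,0],0])),1),"toolz",R0.as_matrix()[:,2].round(3),"w",round(s["width"],3),"F",np.round(s["force"],1))
    print("q",np.round(s["joints"],3))
    print("shift",sh.round(4).tolist(),"turn",tu.round(4).tolist(),"rows>=",int(max(np.ceil(np.linalg.norm(sh)*10),np.ceil(np.linalg.norm(tu)*60/8.59))))
E
cat > g.py <<'E'
import sys; from go import *
a=sys.argv[1:]; f=[float(x) for x in a[:3]]
rows(f, np.radians(float(a[3])) if len(a)>3 else None)
E
python3 g.py .50 -.14 .30 -15
```

```text
t 0.15 at [0.2246 0.5828 0.2341] tool x az 68.9 toolz [-0.    -0.001 -1.   ] w 1.0 F [0.2 0.  0.2]
q [-1.306  0.435  0.025  1.574 -0.012  1.134 -0.075]
shift [-1.1511, 1.0338, -0.1302] turn [0.001, 0.0009, 1.3987] rows>= 16
```

```bash
python3 g.py .44 .22 .32 27
```

```text
t 0.15 at [0.2246 0.5828 0.2341] tool x az 68.9 toolz [-0.    -0.001 -1.   ] w 1.0 F [0.2 0.  0.2]
q [-1.306  0.435  0.025  1.574 -0.012  1.134 -0.075]
shift [-0.5225, 0.6629, -0.171] turn [0.0005, 0.0011, 0.6987] rows>= 9
```

Call:
play_rows(
  rows=[
    [[0,0,-0.1],[0,0,0],1],
    [[-0.52,0.66,-0.17],[0,0,0.7],1],
    [[-0.52,0.66,-0.17],[0,0,0.7],1],
    [[-0.52,0.66,-0.17],[0,0,0.7],1],
    [[-0.52,0.66,-0.17],[0,0,0.7],1],
    [[-0.52,0.66,-0.17],[0,0,0.7],1],
    [[-0.52,0.66,-0.17],[0,0,0.7],1],
    [[-0.52,0.66,-0.17],[0,0,0.7],1],
    [[-0.52,0.66,-0.17],[0,0,0.7],1],
    [[-0.52,0.66,-0.17],[0,0,0.7],1],
  ],
)

```text
clock: 1.15
position: [0.4413, 0.217, 0.3203]
ee_rot: [3.057, 0.722, 0.002]
force: [-0.2, 0.4, -0.1]
width: 0.999
```

```bash
python3 g.py .53 -.155 .30 -15; python3 -c "
from h import *
snap('wrist','w1')"
```

```text
t 1.15 at [0.4413 0.217  0.3203] tool x az 26.6 toolz [ 0.001 -0.001 -1.   ] w 0.999 F [-0.2  0.4 -0.1]
q [-0.884  0.143  0.368  1.776 -0.053  1.231 -0.037]
shift [-0.1744, 0.7446, 0.0414] turn [0.0007, -0.0012, 0.6931] rows>= 8
```

View pics/w1.png

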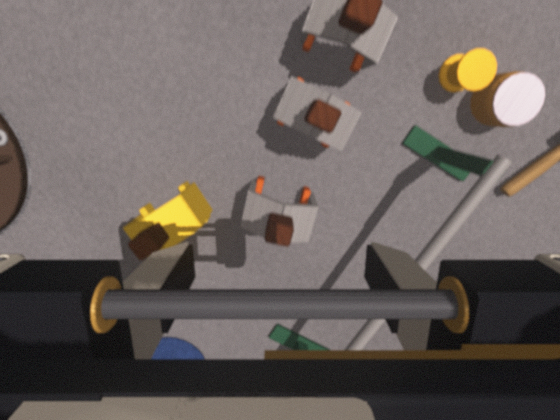

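The wrist view shows the yoke blocks at px (360,12), (325,117) and (280,230), with the yellow decoy at (150,240). I'll use them to cross-check the calibration.

```bash
python3 meas.py w1
python3 - <<'E'
from h import *
im,d,K,R,t=load("w1");W=world(d,K,R,t); 
for u,v in [(455,220),(480,185),(420,265),(440,165),(470,70),(520,97),(100,30)]: print(u,v,W[v,u].round(4))
for u,v in [(455,220),(480,185),(420,265)]: print(ray(u,v,.137,K,R,t).round(4))
E
```

```text
dark 812 [361.9  11.2] mean [0.4369 0.3945 0.135 ] rect [437.8 392.9] [34.9 21.8] 26.6 z 0.1345
dark 729 [322.9 114.8] mean [0.449  0.2988 0.135 ] rect [449.  299.2] [30.2 24.2] 1.0 z 0.1347
dark 633 [278.8 230.7] mean [0.4651 0.1687 0.135 ] rect [465.1 168.8] [30.  28.8] 13.0 z 0.1342
dark 659 [145.  242.8] mean [0.3379 0.0889 0.135 ] rect [338.  89.] [35.6 26.7] 56.3 z 0.1341
455 220 [0.6306 0.2664 0.137 ]
480 185 [0.6323 0.3105 0.1353]
420 265 [0.4925 0.2549 0.3395]
440 165 [0.6488 0.3174 0.0086]
470 70 [0.593  0.4262 0.0496]
520 97 [0.666  0.4283 0.0504]
100 30 [0.1574 0.2668 0.0011]
[0.6306 0.2664 0.137 ]
[0.6311 0.3104 0.137 ]
[0.6271 0.2039 0.137 ]
```

Call:
play_rows(
  rows=[
    [[-0.174,0.744,0.041],[0,0,0.69],1],
    [[-0.174,0.744,0.041],[0,0,0.69],1],
    [[-0.174,0.744,0.041],[0,0,0.69],1],
    [[-0.174,0.744,0.041],[0,0,0.69],1],
    [[-0.174,0.744,0.041],[0,0,0.69],1],
    [[-0.174,0.744,0.041],[0,0,0.69],1],
    [[-0.174,0.744,0.041],[0,0,0.69],1],
    [[-0.174,0.744,0.041],[0,0,0.69],1],
    [[-0.174,0.744,0.041],[0,0,0.69],1],
  ],
)

```text
clock: 2.1
position: [0.5296, -0.1543, 0.2989]
ee_rot: [3.112, -0.406, -0.0]
force: [0.4, 0.2, 0.4]
width: 1.002
```

```bash
python3 -c "
from h import *
snap('wrist','w2')"; python3 meas.py w2; python3 g.py .53 -.155 .30 -15
```

```text
dark 667 [369.9 178.5] mean [ 0.6186 -0.1679  0.135 ] rect [ 618.6 -168.1] [27.8 28.6] 32.7 z 0.1297
t 2.15 at [ 0.5297 -0.1513  0.2988] tool x az -14.7 toolz [-0.001 -0.001 -1.   ] w 1.001 F [ 0.3  0.4 -0.1]
q [-0.345  0.296  0.696  1.699 -0.199  1.22   0.142]
shift [0.0025, 0.0069, -0.0025] turn [0.0011, 0.0007, 0.0045] rows>= 1
```

View pics/w2.png

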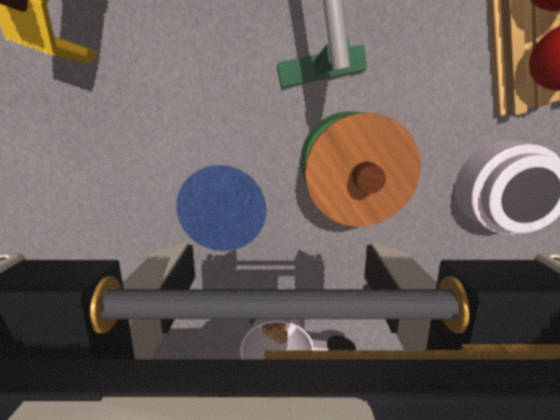

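The lid disc centre is near px (362,170), the knob at (370,178) and the mat at (221,207). The wrist and top views agree.

```bash
python3 - <<'E'
from h import *
im,d,K,R,t=load("w2");W=world(d,K,R,t);I=im.astype(int);z=W[...,2]
def circ(m,zz,name):
    k,l,s,c=cv2.connectedComponentsWithStats(m.astype(np.uint8)); i=1+np.argmax(s[1:,4])
    X=np.array([ray(u,v,zz,K,R,t) for v,u in np.argwhere(l==i)]); print(name,s[i,4],X.mean(0).round(4),cv2.minEnclosingCircle((X[:,:2]*1000).astype(np.float32)))
circ((abs(z-.095)<.008)&(I[...,0]>I[...,2]+25),.095,"lid")
circ((I[...,2]>I[...,0]+25)&(z<.02),.004,"mat")
circ((abs(z-.13)<.004)&(I[...,0]<140)&(abs(W[...,0]-.62)<.04),.13,"knob")
E
python3 g.py .6185 -.170 .18 -15
```

```text
lid 9424 [ 0.6208 -0.1671  0.095 ] ((620.49169921875, -170.42428588867188), 63.949462890625)
mat 5936 [ 0.4325 -0.1937  0.004 ] ((432.1231994628906, -195.5111846923828), 64.33208465576172)
knob 655 [ 0.6205 -0.1702  0.13  ] ((620.357177734375, -170.22669982910156), 14.647293090820312)
t 2.15 at [ 0.5297 -0.1513  0.2988] tool x az -14.7 toolz [-0.001 -0.001 -1.   ] w 1.001 F [ 0.3  0.4 -0.1]
q [-0.345  0.296  0.696  1.699 -0.199  1.22   0.142]
shift [0.1815, -0.0094, 0.2374] turn [0.0011, 0.0007, 0.0045] rows>= 3
```

Call:
play_rows(
  rows=[
    [[0.184,-0.01,0.2],[0,0,0],1],
    [[0.184,-0.01,0.2],[0,0,0],1],
    [[0.184,-0.01,0.24],[0,0,0],1],
    [[0.184,-0.01,0.24],[0,0,0],1],
    [[0.184,-0.01,0.24],[0,0,0],1],
  ],
)

```text
clock: 2.65
position: [0.6198, -0.1656, 0.178]
ee_rot: [-3.117, 0.393, 0.005]
force: [0.6, 0.3, 0.8]
width: 1.001
```

```bash
python3 g.py .620 -.1705 .107 -15
```

```text
t 2.65 at [ 0.6198 -0.1656  0.178 ] tool x az -14.4 toolz [-0.003  0.001 -1.   ] w 1.001 F [0.6 0.3 0.8]
q [-0.224  0.565  0.624  1.632 -0.365  1.067  0.255]
shift [0.0033, 0.0094, 0.142] turn [0.0002, 0.0032, 0.0101] rows>= 2
```

Call:
play_rows(
  rows=[
    [[0.003,0.005,0.07],[0,0,0],1],
    [[0.003,0.005,0.142],[0,0,0],1],
    [[0.003,0.005,0.142],[0,0,0],1],
    [[0.003,0.005,0.142],[0,0,0],1],
  ],
  newtons=25,
)

```text
clock: 3.05
position: [0.6216, -0.1697, 0.1106]
ee_rot: [-3.116, 0.395, -0.003]
force: [-0.0, -0.7, 0.6]
width: 1.003
```

```bash
python3 g.py .620 -.1705 .107 -15
```

```text
t 3.05 at [ 0.6216 -0.1697  0.1106] tool x az -14.5 toolz [ 0.002  0.    -1.   ] w 1.003 F [-0.  -0.7  0.6]
q [-0.19   0.637  0.583  1.694 -0.419  0.937  0.302]
shift [-0.0027, 0.0023, 0.0072] turn [-0.0007, -0.0015, 0.009] rows>= 1
```

Close and lift.

Call:
play_rows(
  rows=[
    [[0,0,0.004],[0,0,0],-1],
    [[0,0,0.004],[0,0,0],-1],
    [[0,0,0.004],[0,0,0],-1],
    [[0,0,0.004],[0,0,0],-1],
    [[0,0,0.004],[0,0,0],-1],
    [[0,0,0.004],[0,0,0],-1],
    [[0,0,0.004],[0,0,0],-1],
  ],
)

```text
clock: 3.75
position: [0.6212, -0.1702, 0.1062]
ee_rot: [3.116, -0.396, -0.0]
force: [0.4, -0.2, -0.9]
width: 0.436
```

Call:
play_rows(
  rows=[
    [[0,0,-0.02],[0,0,0],-1],
    [[0,0,-0.04],[0,0,0],-1],
    [[0,0,-0.08],[0,0,0],-1],
    [[0,0,-0.14],[0,0,0],-1],
    [[0,0,-0.2],[0,0,0],-1],
    [[0,0,-0.2],[0,0,0],-1],
  ],
)

```text
clock: 4.35
position: [0.6233, -0.1715, 0.2114]
ee_rot: [3.116, -0.397, 0.012]
force: [0.3, -0.6, -1.3]
width: 0.321
```

```bash
python3 g.py .31 -.33 .2 -45; python3 -c "
from h import *
snap('scene','s1')"
```

```text
t 4.35 at [ 0.6233 -0.1715  0.2114] tool x az -14.5 toolz [ 0.007 -0.002 -1.   ] w 0.321 F [ 0.3 -0.6 -1.3]
q [-0.227  0.537  0.643  1.591 -0.348  1.123  0.245]
shift [-0.5273, 0.4639, 0.0188] turn [-0.0021, -0.0069, 0.5082] rows>= 8
```

View pics/s1.png

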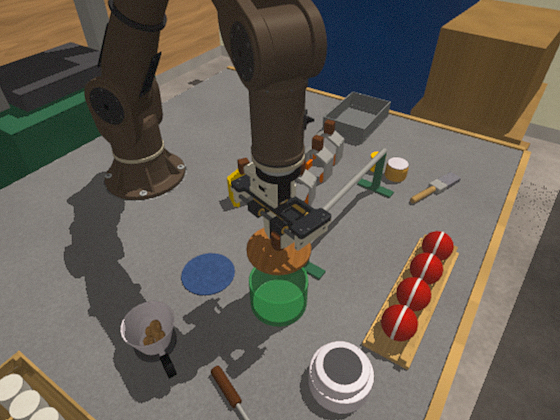

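The lid is up at px (278,250) and the jar at (278,292) is open. I'll check the lid's height in the grip.

Run:
```python
from h import *
im,d,K,R,t=load("s1");W=world(d,K,R,t);I=im.astype(int);z=W[...,2]
m=(I[...,0]>I[...,2]+40)&(z>.1)&(abs(W[...,0]-.62)<.09)&(abs(W[...,1]+.17)<.09)
X=W[m]; print(m.sum(),X.min(0),X.max(0),np.percentile(X[:,2],[2,10,30,50,70,90,98]).round(4))
A=np.c_[X[:,:2],np.ones(len(X))]; print(np.linalg.lstsq(A,X[:,2],rcond=None)[0])
v,u=np.argwhere(m).T
for q in range(v.min(),v.max()+1,5): print(q, W[q][m[q]][:,2].round(3)[::6])
```

```text
1958 [ 0.53123872 -0.23803058  0.17605571] [ 0.70649899 -0.12971134  0.61336171] [0.1814 0.1833 0.1843 0.185  0.1857 0.2194 0.2988]
[0.10160938 0.26018781 0.18260687]
22 [0.613]
27 []
32 []
37 []
42 []
47 []
52 []
57 []
62 []
67 [0.538]
72 []
77 []
82 []
87 [0.522]
92 []
97 []
102 []
107 []
112 []
117 []
122 []
127 []
132 []
137 []
142 []
147 []
152 []
157 [0.401]
162 [0.402]
167 []
172 []
177 []
182 []
187 []
192 [0.29]
197 []
202 [0.267]
207 [0.292 0.301]
212 [0.286 0.291]
217 []
222 []
227 [0.29]
232 [0.184 0.184 0.284]
237 [0.184 0.185 0.184 0.219]
242 [0.185 0.183 0.185 0.185 0.215]
247 [0.185 0.185 0.183 0.187 0.185 0.185 0.272 0.185]
252 [0.183 0.183 0.185 0.186 0.185 0.184 0.185 0.186 0.185 0.186 0.186]
257 [0.182 0.185 0.185 0.184 0.185 0.183 0.185 0.186 0.187 0.185 0.186]
262 [0.182 0.184 0.185 0.184 0.186 0.185 0.184 0.185 0.187 0.186]
267 [0.181 0.185 0.186 0.187 0.186 0.186 0.185 0.187]
272 [0.18  0.183 0.185 0.184 0.182]
```

Call:
play_rows(
  rows=[
    [[-0.527,0.464,0.02],[0,0,0.5],-1],
    [[-0.527,0.464,0.02],[0,0,0.5],-1],
    [[-0.527,0.464,0.02],[0,0,0.5],-1],
    [[-0.527,0.464,0.02],[0,0,0.5],-1],
    [[-0.527,0.464,0.02],[0,0,0.5],-1],
    [[-0.527,0.464,0.02],[0,0,0.5],-1],
    [[-0.527,0.464,0.02],[0,0,0.5],-1],
    [[-0.527,0.464,0.02],[0,0,0.5],-1],
    [[-0.527,0.464,0.02],[0,0,0.5],-1],
    [[-0.527,0.464,0.02],[0,0,0.5],-1],
  ],
)

```text
clock: 5.4
position: [0.3089, -0.3282, 0.196]
ee_rot: [-2.908, 1.187, 0.0]
force: [0.6, 0.3, -1.8]
width: 0.316
```

```bash
python3 g.py .31 -.33 .049 -45; python3 -c "
from h import *
snap('top','t1')"
```

```text
t 5.4 at [ 0.3089 -0.3282  0.196 ] tool x az -44.4 toolz [-0.  0. -1.] w 0.316 F [ 0.6  0.3 -1.8]
q [-0.041  0.245  0.906  2.079 -0.241  0.924  0.222]
shift [0.0041, 0.0011, 0.294] turn [-0.0002, 0.0003, 0.0099] rows>= 3
```

View pics/t1.png

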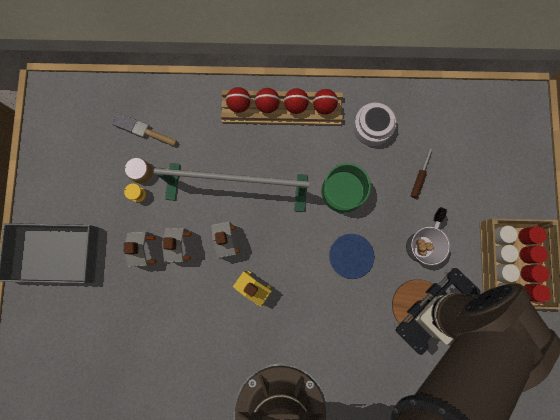

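Call:
play_rows(
  rows=[
    [[0.004,0,0.08],[0,0,0],-1],
    [[0.004,0,0.16],[0,0,0],-1],
    [[0.004,0,0.22],[0,0,0],-1],
    [[0.004,0,0.26],[0,0,0],-1],
    [[0.004,0,0.28],[0,0,0],-1],
    [[0.004,0,0.294],[0,0,0],-1],
    [[0.004,0,0.3],[0,0,0],-1],
    [[0.004,0,0.3],[0,0,0],-1],
  ],
)

```text
clock: 6.25
position: [0.3101, -0.3304, 0.0466]
ee_rot: [2.908, -1.188, 0.001]
force: [-0.1, -0.1, -1.8]
width: 0.317
```

```bash
python3 g.py .31 -.33 .049 -45
```

```text
t 6.25 at [ 0.3101 -0.3304  0.0466] tool x az -44.4 toolz [ 0.001 -0.    -1.   ] w 0.317 F [-0.1 -0.1 -1.8]
q [ 0.206  0.506  0.665  2.218 -0.57   0.588  0.521]
shift [-0.0007, -0.0005, -0.0048] turn [-0.0003, -0.0008, 0.0092] rows>= 1
```

Nearly down. I'll lower 2 mm more and release.

Call:
play_rows(
  rows=[
    [[0,0,0.003],[0,0,0],-1],
    [[0,0,0.003],[0,0,0],0],
    [[0,0,0.003],[0,0,0],0],
    [[0,0,0.003],[0,0,0],0],
    [[0,0,0.003],[0,0,0],0],
  ],
)

```text
clock: 6.75
position: [0.3097, -0.3303, 0.0449]
ee_rot: [2.908, -1.189, 0.001]
force: [-0.1, 0.7, 0.4]
width: 0.502
```

Call:
play_rows(
  rows=[
    [[0,0,-0.05],[0,0,0],0.2],
    [[0,0,-0.15],[0,0,0],0.2],
    [[0,0,-0.25],[0,0,0],0.2],
    [[0,0,-0.35],[0,0,0],0.2],
    [[0,0,-0.45],[0,0,0],0.2],
    [[0,0,-0.45],[0,0,0],0.2],
  ],
)

```text
clock: 7.35
position: [0.3113, -0.3329, 0.275]
ee_rot: [2.907, -1.189, 0.015]
force: [0.3, -0.3, -1.0]
width: 0.605
```

```bash
python3 -c "
from h import *
snap('top','t2')
snap('scene','s2')
im=load('t2')[0]; crop(im,330,170,500,330,4,'t2c')
"; python3 g.py .46 -.34 .27 -45
```

```text
t 7.45 at [ 0.3101 -0.3302  0.2704] tool x az -44.4 toolz [ 0.003 -0.    -1.   ] w 0.602 F [-0.3  0.4 -0.4]
q [-0.165  0.135  0.996  1.97  -0.13   1.099  0.111]
shift [0.2278, -0.1958, 0.0017] turn [-0.0019, -0.0021, 0.0097] rows>= 4
```

View pics/t2c.png

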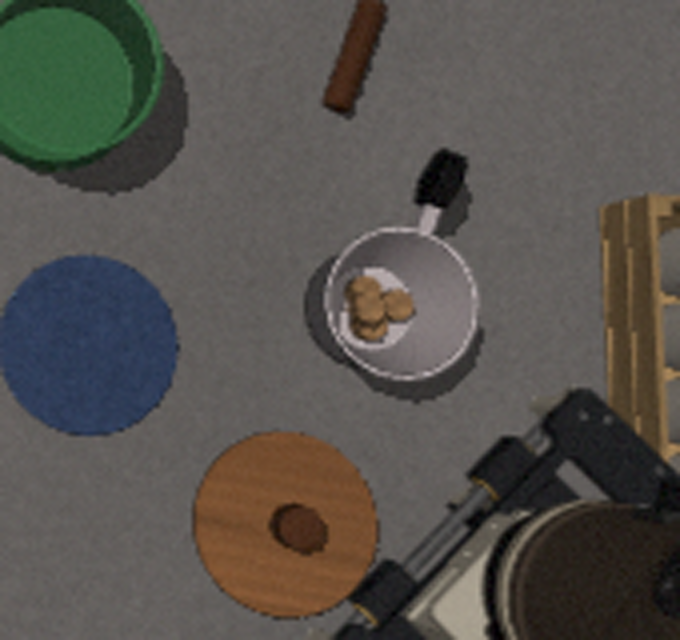

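View pics/s2.png

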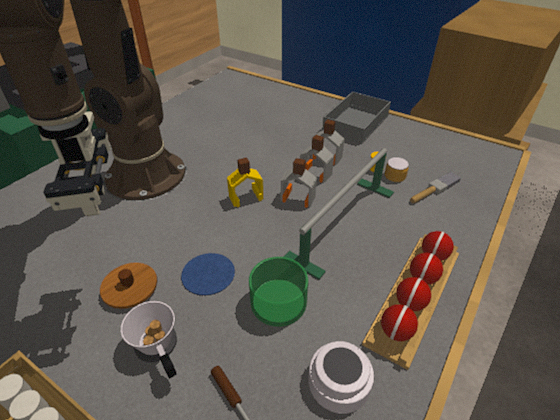

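```bash
cat > kin.py <<'E'
import numpy as np, itertools
from scipy.spatial.transform import Rotation as Ro
from scipy.optimize import least_squares
# q, pos, tool-x az (deg), toolz
D=[([-1.306,.435,.025,1.574,-.012,1.134,-.075],[.2246,.5828,.2341],68.9,[0,-.001,-1]),
([-.884,.143,.368,1.776,-.053,1.231,-.037],[.4413,.217,.3203],26.6,[.001,-.001,-1]),
([-.345,.296,.696,1.699,-.199,1.22,.142],[.5297,-.1513,.2988],-14.7,[-.001,-.001,-1]),
([-.224,.565,.624,1.632,-.365,1.067,.255],[.6198,-.1656,.178],-14.4,[-.003,.001,-1]),
([-.19,.637,.583,1.694,-.419,.937,.302],[.6216,-.1697,.1106],-14.5,[.002,0,-1]),
([-.227,.537,.643,1.591,-.348,1.123,.245],[.6233,-.1715,.2114],-14.5,[.007,-.002,-1]),
([-.041,.245,.906,2.079,-.241,.924,.222],[.3089,-.3282,.196],-44.4,[0,0,-1]),
([.206,.506,.665,2.218,-.57,.588,.521],[.3101,-.3304,.0466],-44.4,[.001,0,-1]),
([-.165,.135,.996,1.97,-.13,1.099,.111],[.3101,-.3302,.2704],-44.4,[.003,0,-1])]
LO=np.array([-2.62,-.44,-1.27,.08,-1.32,.12,-2.74]);HI=np.array([2.62,2.09,1.32,2.57,4.46,2,2.74])
def fk(q,p,sg):
    d1,a1,d3,a3,d5,a5,d7,o3=p
    s1,s3,s5,s7=sg
    Rz=lambda a:Ro.from_euler('z',a); Ry=lambda a:Ro.from_euler('y',a)
    R=Rz(s1*q[0]); P=np.array([0,0,d1]); pts=[P]
    R=R*Ry(q[1])*Rz(s3*q[2]); P=P+R.apply([a3,0,d3]); pts.append(P)
    R=R*Ry(q[3])*Rz(s5*q[4]); P=P+R.apply([a5,o3,d5]); pts.append(P)
    R=R*Ry(q[5])*Rz(s7*q[6]); P=P+R.apply([a1,0,d7]); pts.append(P)
    return P,R,pts
def res(p,sg):
    r=[]
    for q,pos,az,tz in D:
        P,R,_=fk(q,p,sg); M=R.as_matrix()
        r+=list((P-pos)*10)+list(M[:,2]-tz)+[M[0,0]-np.cos(np.radians(az)),M[1,0]-np.sin(np.radians(az))]
    return np.array(r)
if __name__=="__main__":
    for sg in itertools.product([-1,1],repeat=4):
        f=least_squares(res,[.3,0,.4,0,.4,0,.25,0],args=(sg,)); print(sg,f.cost.round(5),f.x.round(4))
E
python3 kin.py
```

```text
(-1, -1, -1, -1) 18.03133 [ 1.2086 -0.0411  0.5364  0.0037  0.3934 -0.0326  1.32   -0.0449]
(-1, -1, -1, 1) 16.95689 [ 1.3534  0.0036  0.5513  0.0304  0.4077 -0.0356  1.4657 -0.0434]
(-1, -1, 1, -1) 17.99006 [-0.0652 -0.0008  0.5184  0.0173  0.439   0.0016 -0.0109 -0.0439]
(-1, -1, 1, 1) 18.91129 [-0.0632  0.0307  0.5293  0.0367  0.4482 -0.0009 -0.0074 -0.0448]
(-1, 1, -1, -1) 24.09235 [-0.8372  0.0608  1.1851 -0.3332  0.4459  0.2347 -0.3711 -0.2062]
(-1, 1, -1, 1) 25.86289 [-0.9391  0.1282  1.1555 -0.3306  0.5256  0.2464 -0.5398 -0.1961]
(-1, 1, 1, -1) 22.04293 [-12.5102   0.0534   1.0372  -0.4362   0.6168   0.3595 -12.253   -0.2303]
(-1, 1, 1, 1) 25.00485 [-11.599    0.1827   1.1415  -0.3431   0.6297   0.3647 -11.286   -0.2425]
(1, -1, -1, -1) 63.12378 [ 2.00289e+01  3.44100e-01 -8.60000e-03  7.65000e-02  1.21300e-01
 -8.57300e-01  2.04555e+01  3.64600e-01]
(1, -1, -1, 1) 62.34434 [19.4579 -0.1977 -0.0423 -0.208  -0.1198 -0.7868 20.0009  0.365 ]
(1, -1, 1, -1) 67.74137 [-0.5003  1.2012  0.1638  0.4445  0.7763 -0.6141 -0.5668  0.1814]
(1, -1, 1, 1) 82.82481 [ 0.3838 -0.2539  0.1476 -0.0944 -0.2035 -0.655   0.8966  0.2966]
(1, 1, -1, -1) 74.43346 [-1.1104  0.5493  0.7544  0.0557  0.6732  0.3122 -1.2511  0.2664]
(1, 1, -1, 1) 79.52389 [-1.0515 -0.1406  0.5671 -0.3317  0.4121  0.3509 -1.1538  0.2397]
(1, 1, 1, -1) 69.87837 [ 3.41580e+01  7.11100e-01  7.76400e-01 -1.96000e-02  8.92200e-01
  3.15400e-01  3.39513e+01  7.53000e-02]
(1, 1, 1, 1) 81.82761 [ 3.58437e+01 -2.70300e-01  1.05350e+00 -4.46800e-01  2.98800e-01
  5.20600e-01  3.61417e+01  3.13000e-02]
```

```bash
sed -i "s/Rz(s7\*q\[6\])/Rz(s7*q[6]+np.pi)/" kin.py; python3 kin.py | sort -k5 -g | head -20
```

```text
3.15400e-01  3.39513e+01  7.53000e-02]
  5.20600e-01  3.61417e+01  3.13000e-02]
 -8.57300e-01  2.04555e+01  3.64600e-01]
(-1, -1, -1, -1) 0.03141 [ 1.2086  0.0411  0.5364  0.0037  0.3934 -0.0326  1.32   -0.0449]
(-1, -1, 1, 1) 1.06071 [-0.0632 -0.0307  0.5293  0.0367  0.4482 -0.0009 -0.0074 -0.0448]
(-1, -1, -1, 1) 1.14471 [ 1.3534 -0.0036  0.5513  0.0304  0.4077 -0.0356  1.4657 -0.0434]
(-1, -1, 1, -1) 1.53112 [-0.0652  0.0008  0.5184  0.0173  0.439   0.0016 -0.0109 -0.0439]
(-1, 1, -1, 1) 15.17874 [-0.9391 -0.1282  1.1555 -0.3306  0.5256  0.2464 -0.5398 -0.1961]
(-1, 1, 1, 1) 17.31128 [-11.599   -0.1827   1.1415  -0.3431   0.6297   0.3647 -11.286   -0.2425]
(-1, 1, -1, -1) 17.68383 [-0.8372 -0.0608  1.1851 -0.3332  0.4459  0.2347 -0.3711 -0.2062]
(-1, 1, 1, -1) 20.94094 [-12.5101  -0.0534   1.0372  -0.4362   0.6168   0.3595 -12.253   -0.2303]
(1, -1, -1, -1) 52.52116 [ 2.00289e+01 -3.44100e-01 -8.60000e-03  7.65000e-02  1.21300e-01
(1, -1, -1, 1) 54.54145 [19.4578  0.1977 -0.0423 -0.208  -0.1198 -0.7868 20.0009  0.365 ]
(1, -1, 1, -1) 58.01946 [-0.5003 -1.2012  0.1638  0.4445  0.7763 -0.6141 -0.5668  0.1814]
(1, 1, 1, -1) 68.96372 [ 3.41580e+01 -7.11100e-01  7.76400e-01 -1.96000e-02  8.92200e-01
(1, 1, -1, -1) 69.1452 [-1.1104 -0.5493  0.7544  0.0557  0.6732  0.3122 -1.2511  0.2664]
(1, 1, -1, 1) 70.16668 [-1.0515  0.1406  0.5671 -0.3317  0.4121  0.3509 -1.1538  0.2397]
(1, -1, 1, 1) 72.45848 [ 0.3838  0.2539  0.1476 -0.0944 -0.2035 -0.655   0.8966  0.2966]
(1, 1, 1, 1) 74.99631 [ 3.58437e+01  2.70300e-01  1.05350e+00 -4.46800e-01  2.98800e-01
```

```bash
python3 g.py .48 -.25 .40 -104
```

```text
t 7.45 at [ 0.3101 -0.3302  0.2704] tool x az -44.4 toolz [ 0.003 -0.    -1.   ] w 0.602 F [-0.3  0.4 -0.4]
q [-0.165  0.135  0.996  1.97  -0.13   1.099  0.111]
shift [0.1309, -0.3529, -0.2582] turn [-0.0028, -0.0009, 0.9931] rows>= 7
```

Call:
play_rows(
  rows=[
    [[0.13,-0.353,-0.26],[0,0,0.99],1],
    [[0.13,-0.353,-0.26],[0,0,0.99],1],
    [[0.13,-0.353,-0.26],[0,0,0.99],1],
    [[0.13,-0.353,-0.26],[0,0,0.99],1],
    [[0.13,-0.353,-0.26],[0,0,0.99],1],
    [[0.13,-0.353,-0.26],[0,0,0.99],1],
    [[0.13,-0.353,-0.26],[0,0,0.99],1],
    [[0.13,-0.353,-0.26],[0,0,0.99],1],
    [[0.13,-0.353,-0.26],[0,0,0.99],1],
  ],
)

```text
clock: 8.35
position: [0.4792, -0.2497, 0.3983]
ee_rot: [1.94, -2.469, -0.003]
force: [0.7, -0.4, 0.0]
width: 1.0
```

```bash
python3 g.py .48 -.25 .40 -104;  python3 -c "
from h import *
snap('wrist','w3')"
```

```text
t 8.35 at [ 0.4792 -0.2497  0.3983] tool x az -103.7 toolz [-0.002  0.    -1.   ] w 1.0 F [ 0.7 -0.4  0. ]
q [-0.451  0.311  1.152  1.555 -0.284  1.463 -1.094]
shift [0.0002, -0.0018, -0.0033] turn [0.0023, -0.0002, 0.0056] rows>= 1
```

View pics/w3.png

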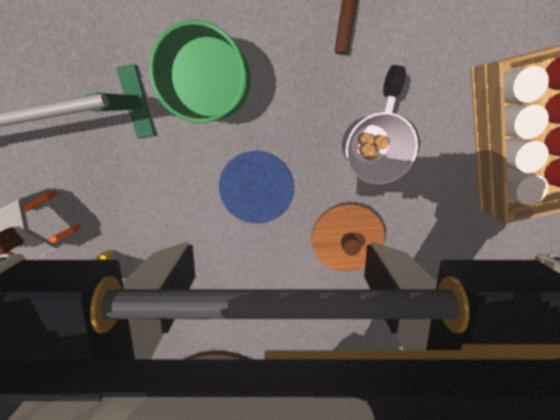

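Call:
play_rows(
  rows=[
    [[0,0,0],[0.9,0,0],1],
    [[0,0,0],[0.9,0,0],1],
    [[0,0,0],[0.9,0,0],1],
    [[0,0,0],[0.9,0,0],1],
    [[0,0,0],[0.9,0,0],1],
    [[0,0,0],[0.9,0,0],1],
    [[0,0,0],[0.9,0,0],1],
    [[0,0,0],[0.9,0,0],1],
  ],
)

```text
clock: 9.2
position: [0.4765, -0.2491, 0.3975]
ee_rot: [-1.474, 1.877, -0.96]
force: [-0.2, -0.2, -0.5]
width: 1.0
```

```bash
python3 g.py .48 -.25 .40 -104
```

```text
t 9.2 at [ 0.4765 -0.2491  0.3975] tool x az -103.8 toolz [ 0.787 -0.193 -0.586] w 1.0 F [-0.2 -0.2 -0.5]
q [-0.33  -0.395  0.621  2.326  0.578  0.222 -1.945]
shift [0.0002, -0.0083, 0.003] turn [-0.9023, 0.0014, 0.0041] rows>= 7
```

```bash
python3 - <<'E'
import re
s=open('kin.py').read()
s=s.replace("-44.4,[.003,0,-1])]","-44.4,[.003,0,-1]),\n([-.451,.311,1.152,1.555,-.284,1.463,-1.094],[.4792,-.2497,.3983],-103.7,[-.002,0,-1]),\n([-.33,-.395,.621,2.326,.578,.222,-1.945],[.4765,-.2491,.3975],-103.8,[.787,-.193,-.586])]")
s=s.replace("M[0,0]-np.cos(np.radians(az)),M[1,0]-np.sin(np.radians(az))","np.sin(np.arctan2(M[1,0],M[0,0])-np.radians(az))")
open('kin.py','w').write(s)
E
python3 - <<'E'
from kin import *
sg=(-1,-1,-1,-1)
f=least_squares(res,[.3,0,.4,0,.4,0,.25,0],args=(sg,)); print(f.cost,f.x.round(4))
r=f.fun.reshape(len(D),-1); print(r.round(3))
E
```

```text
0.11310612040766907 [ 0.2432  0.0024  0.5531  0.0175  0.4297 -0.0141  0.3339 -0.0417]
[[-0.046  0.256 -0.001 -0.001 -0.     0.     0.001]
 [ 0.062  0.14   0.049  0.001  0.001  0.     0.001]
 [ 0.     0.016  0.01  -0.    -0.     0.     0.   ]
 [-0.013  0.018 -0.054  0.    -0.     0.     0.001]
 [-0.028  0.018 -0.082 -0.001  0.     0.     0.   ]
 [-0.02   0.015 -0.047 -0.     0.     0.    -0.   ]
 [-0.067  0.008 -0.005 -0.001 -0.     0.    -0.   ]
 [-0.083  0.084 -0.098 -0.    -0.     0.    -0.001]
 [-0.075  0.     0.037  0.     0.     0.     0.   ]
 [-0.185 -0.026  0.024 -0.     0.     0.     0.002]
 [-0.058  0.126  0.169  0.001  0.     0.001  0.001]]
```

Run:
```python
from kin import *
import kin
Rz=lambda a:Ro.from_euler('z',a); Ry=lambda a:Ro.from_euler('y',a)
def frames(q):
    A=Rz(-q[0]); B=A*Ry(q[1]); C=B*Rz(-q[2]); E=C*Ry(q[3]); F=E*Rz(-q[4]); G=F*Ry(q[5]); H=G*Rz(-q[6]+np.pi)
    return A,C,F,H
# linear LSQ: base z, A:(ax,ay) , C:(x,y,z), F:(x,y,z), H:(x,y,z)
M=[];b=[]
for q,pos,az,tz in D:
    A,C,F,H=[m.as_matrix() for m in frames(q)]
    M.append(np.c_[np.array([[0],[0],[1.]]),A[:,:2],C,F,H[:,2:]]); b+=pos
M=np.vstack(M);b=np.array(b)
lam=1e-3; n=M.shape[1]
x=np.linalg.lstsq(np.vstack([M,lam*np.eye(n)]),np.r_[b,np.zeros(n)],rcond=None)[0]
print(x.round(4)); print((M@x-b).reshape(-1,3).round(4))
np.save("kin.npy",x)
```

```text
[ 2.720e-01 -0.000e+00 -3.640e-02 -4.000e-04 -1.700e-02  5.583e-01
  3.000e-04 -2.000e-04  4.280e-01  3.628e-01]
[[-0.0001  0.0001 -0.0001]
 [ 0.0001  0.0002  0.0001]
 [-0.0003 -0.0001  0.    ]
 [ 0.0002  0.0002  0.0002]
 [-0.0002 -0.0002 -0.0003]
 [-0.0002 -0.0002 -0.    ]
 [-0.0002 -0.0002 -0.0001]
 [-0.     -0.0001  0.0001]
 [ 0.0001  0.0003 -0.    ]
 [ 0.0003  0.0003  0.0001]
 [-0.0001 -0.0002  0.    ]]
```

```bash
cat > ik.py <<'E'
import numpy as np
from scipy.spatial.transform import Rotation as Ro
from scipy.optimize import least_squares
X=np.load("kin.npy")
LO=np.array([-2.62,-.44,-1.27,.08,-1.32,.12,-2.74]);HI=np.array([2.62,2.09,1.32,2.57,4.46,2,2.74])
Rz=lambda a:Ro.from_euler('z',a).as_matrix(); Ry=lambda a:Ro.from_euler('y',a).as_matrix()
def fk(q,full=False):
    A=Rz(-q[0]);C=A@Ry(q[1])@Rz(-q[2]);F=C@Ry(q[3])@Rz(-q[4]);H=F@Ry(q[5])@Rz(-q[6]+np.pi)
    p0=np.array([0,0,X[0]])+A[:,:2]@X[1:3]; e=p0+C@X[3:6]; w=e+F@X[6:9]; p=w+H[:,2]*X[9]
    return (p,H,e,w) if full else (p,H)
def ik(P,R,q0,reg=.02,m=.03):
    def f(q):
        p,H=fk(q); return np.r_[(p-P)*10,Ro.from_matrix(R.T@H).as_rotvec()*3,reg*(q-q0)]
    s=least_squares(f,np.clip(q0,LO+m+.001,HI-m-.001),bounds=(LO+m,HI-m))
    p,H=fk(s.x); return s.x,np.linalg.norm(p-P),np.linalg.norm(Ro.from_matrix(R.T@H).as_rotvec())
def cup2tool(O,Rc,al,sx=-1):
    u=np.array([-np.sin(al),0,-np.cos(al)]); x=np.array([0,sx,0.]); T=np.stack([x,np.cross(u,x),u],1)
    return O+Rc@(np.array([.094,0,.055])+.011*u), Rc@T
def pour(th,phi,lip):
    Rc=Rz(phi)@Ry(-th); O=lip-Rc@np.array([-.052,0,.075]); return O,Rc
E
python3 - <<'E'
from ik import *
rng=np.random.default_rng(0)
q0=np.array([-.451,.311,1.152,1.555,-.284,1.463,-1.094])
def best(P,R,starts):
    b=None
    for s in starts:
        q,ep,er=ik(P,R,s,reg=.003)
        if ep<.003 and er<.02:
            c=np.abs(q-q0).max()
            if b is None or c<b[0]: b=(c,q)
    return b
starts=[q0]+[rng.uniform(LO+.1,HI-.1) for _ in range(12)]
jar=np.array([.620,-.1705,0])
for al in [20,35,50]:
    Og=np.array([.463,-.409,0]); g=best(*cup2tool(Og,Rz(np.radians(-15)),np.radians(al)),starts)
    print("al",al,"grasp",None if g is None else g[1].round(2))
    for phi in [-60,-20,10,40,70,100]:
        ph=np.radians(phi); lip=jar+[0,0,.12]+.015*np.array([np.cos(ph),np.sin(ph),0])
        o=[]
        for th in [0,60,120]:
            b=best(*cup2tool(*pour(np.radians(th),ph,lip+([0,0,.06] if th==0 else [0,0,0])),np.radians(al)),starts)
            o.append("None" if b is None else f"{b[0]:.2f} {b[1].round(2)} wz{fk(b[1],True)[3][2]:.2f}")
        print(al,phi,o)
E
```

```text
al 20 grasp [ 0.26  1.    0.6   1.22 -0.36  1.38 -1.  ]
20 -60 ['0.73 [ 0.14  1.04  0.84  0.94 -0.8   1.74 -1.82] wz0.49', '0.99 [-0.75  0.78  1.29  1.89 -0.56  0.47 -1.96] wz0.51', '2.65 [-1.03  1.12  0.77  2.25  1.5   1.06  1.56] wz0.20']
20 -20 ['0.94 [ 0.04  1.16  0.82  0.61 -0.69  1.88 -1.43] wz0.49', '1.24 [-0.39  0.44  0.74  1.98 -1.01  0.22 -0.8 ] wz0.51', 'None']
20 10 ['0.82 [-0.15  1.12  0.81  0.73 -0.54  1.78 -1.03] wz0.49', '1.06 [-0.13  0.42  0.54  1.93 -1.29  0.53 -0.03] wz0.51', '4.27 [0.58 0.93 0.06 2.49 3.99 1.97 1.75] wz0.20']
20 40 ['0.62 [-0.34  0.94  0.62  1.06 -0.23  1.51 -0.7 ] wz0.49', '1.23 [ 0.38  0.46 -0.04  1.78 -0.93  0.74  0.13] wz0.51', '2.31 [ 1.46  1.18 -0.95  1.97 -1.29  0.94  1.22] wz0.20']
20 70 ['0.68 [-0.48  0.71  0.47  1.45  0.01  1.19 -0.44] wz0.49', '1.49 [ 0.43  0.55 -0.09  1.62 -0.74  1.11  0.4 ] wz0.51', '1.98 [ 0.96  1.08 -0.35  1.48 -1.15  1.72  0.89] wz0.20']
20 100 ['0.94 [-0.57  0.49  0.42  1.83  0.2   0.87 -0.16] wz0.49', '1.75 [ 0.44  0.64 -0.14  1.45 -0.53  1.43  0.66] wz0.51', '2.15 [ 0.94  1.43 -1.    0.88 -0.55  1.97  0.29] wz0.
[... 1234 characters left out ...]
0.58', '3.37 [ 0.9   0.64 -1.22  2.54  2.44  1.31  2.28] wz0.38']
50 10 ['None', '0.36 [-0.31  0.64  0.82  1.48 -0.61  1.1  -0.78] wz0.58', '4.26 [ 0.8   0.41 -0.26  2.43  3.98  0.93  1.4 ] wz0.38']
50 40 ['None', '0.67 [-0.18  0.55  0.51  1.5  -0.45  1.09 -0.42] wz0.58', '1.98 [ 1.17  0.64 -0.54  1.98 -1.29  0.95  0.89] wz0.38']
50 70 ['0.66 [-0.65  0.97  0.6   1.27  0.25  1.48 -0.6 ] wz0.39', '1.05 [ 0.05  0.48  0.1   1.54 -0.25  1.1  -0.1 ] wz0.58', '1.85 [ 0.83  0.8  -0.16  1.5  -0.98  1.53  0.76] wz0.38']
50 100 ['0.79 [-0.98  0.74  0.7   1.87  0.51  0.93 -0.57] wz0.39', '1.44 [ 0.16  0.45 -0.06  1.59 -0.15  1.16  0.35] wz0.58', '1.75 [ 0.71  1.05 -0.26  0.95 -0.7   1.97  0.66] wz0.38']
```

The wrist view w3 has the cup at px (382,147), the lug at (395,80) and the lid at (347,238). Next I'll fit the cup's pose from it.

```bash
cat > cupm.py <<'E'
from h import *
import sys
def cup(n,box):
    im,d,K,R,t=load(n);W=world(d,K,R,t);I=im.astype(int);z=W[...,2]
    x0,x1,y0,y1=box
    inb=(W[...,0]>x0)&(W[...,0]<x1)&(W[...,1]>y0)&(W[...,1]<y1)
    m=inb&(I.max(-1)<50)&(z>.035)
    k,l,s,c=cv2.connectedComponentsWithStats(m.astype(np.uint8)); i=1+np.argmax(s[1:,4]); m=l==i
    top=m&(z>.068)
    L=np.array([ray(u,v,.076,K,R,t) for v,u in np.argwhere(top)])
    r=inb&(abs(z-.075)<.0035)&(I.max(-1)>70)&~m
    X=np.array([ray(u,v,.075,K,R,t) for v,u in np.argwhere(r)])
    def f(c,X): return np.hypot(X[:,0]-c[0],X[:,1]-c[1])-.0505
    from scipy.optimize import least_squares
    s=least_squares(f,X[:,:2].mean(0),args=(X,),loss='soft_l1',f_scale=.002)
    lc=L.mean(0)
    print(n,"rim",len(X),s.x.round(4),"rms",np.sqrt(np.median(s.fun**2)).round(4),"lug",len(L),lc.round(4),"all-lug mean",W[m].mean(0).round(4),"az",np.degrees(np.arctan2(lc[1]-s.x[1],lc[0]-s.x[0])).round(1),"dist",np.hypot(*(lc[:2]-s.x)).round(4))
    rr=cv2.minAreaRect((L[:,:2]*1000).astype(np.float32)); print(np.round(rr[0],1),np.round(rr[1],1),rr[2])
if __name__=="__main__":
    for n in sys.argv[1:]: cup(n,(.36,.62,-.55,-.3))
E
python3 cupm.py w3 t2 s2; python3 -c "
from h import *
crop(load('w3')[0],320,50,440,200,4,'w3c')"
```

```text
w3 rim 582 [ 0.4626 -0.3969] rms 0.0011 lug 8985 [ 0.1582 -0.5564  0.076 ] all-lug mean [ 0.496  -0.3134  0.4752] az -152.4 dist 0.3436
[ 153.1 -555. ] [230.3 173.7] 76.79583740234375
t2 rim 128 [ 0.4599 -0.3967] rms 0.0009 lug 495 [ 0.3694 -0.5128  0.076 ] all-lug mean [ 0.3741 -0.3715  0.3713] az -127.9 dist 0.1472
[ 377.4 -507.8] [ 52.9 127.8] 1.2595399618148804
s2 rim 164 [ 0.4661 -0.3989] rms 0.0009 lug 738 [-1.623   0.6948  0.076 ] all-lug mean [ 0.3686 -0.3334  0.6132] az 152.4 dist 2.3581
[-1602.    703.4] [177.5 717.8] 67.43223571777344
```

View pics/w3c.png

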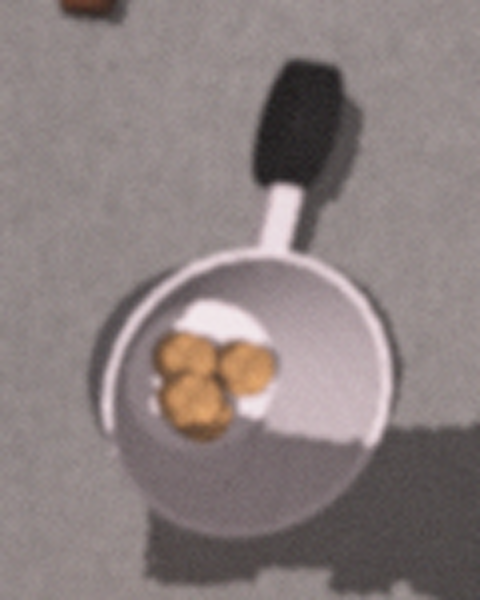

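```bash
sed -i 's/&(z>.035)/\&(z>.035)\&(z<.09)/' cupm.py; python3 cupm.py w3 t2 s2
```

```text
w3 rim 582 [ 0.4626 -0.3969] rms 0.0011 lug 278 [ 0.5491 -0.431   0.076 ] all-lug mean [ 0.5493 -0.4298  0.068 ] az -21.5 dist 0.0929
[ 548.7 -431.3] [16.  33.5] 68.14476013183594
t2 rim 128 [ 0.4599 -0.3967] rms 0.0009 lug 70 [ 0.5451 -0.4313  0.076 ] all-lug mean [ 0.5462 -0.4303  0.0659] az -22.1 dist 0.092
[ 544.5 -431.2] [17.3 34. ] 65.73912811279297
s2 rim 164 [ 0.4661 -0.3989] rms 0.0009 lug 120 [ 0.5543 -0.4369  0.076 ] all-lug mean [ 0.5575 -0.438   0.0678] az -23.3 dist 0.096
[ 555.  -436.9] [14.3 29.9] 68.24915313720703
```

```bash
cat > cg.py <<'E'
import sys
from go import *; from ik import cup2tool,Rz,fk
# cup target: Ox Oy Oz azdeg tilt(deg) alpha back
a=[float(x) for x in sys.argv[1:]]
from ik import Ry
Rc=Rz(np.radians(a[3]))@Ry(-np.radians(a[4])); P,T=cup2tool(np.array(a[:3]),Rc,np.radians(a[5]))
P=P-T[:,2]*a[6]; print("tcp target",P.round(4)); rows(P,Rm=T)
E
python3 cg.py .462 -.397 0 -22 0 30 .08
```

```text
tcp target [ 0.5811 -0.4451  0.1148]
t 9.2 at [ 0.4765 -0.2491  0.3975] tool x az -103.8 toolz [ 0.787 -0.193 -0.586] w 1.0 F [-0.2 -0.2 -0.5]
q [-0.33  -0.395  0.621  2.326  0.578  0.222 -1.945]
shift [0.3308, 0.2847, 0.5718] turn [-1.3997, 0.0308, 0.1474] rows>= 10
```

```bash
python3 g.py .58 -.42 .28 -112
```

```text
t 9.2 at [ 0.4765 -0.2491  0.3975] tool x az -103.8 toolz [ 0.787 -0.193 -0.586] w 1.0 F [-0.2 -0.2 -0.5]
q [-0.33  -0.395  0.621  2.326  0.578  0.222 -1.945]
shift [0.2827, 0.0252, 0.3667] turn [-0.9007, 0.0644, 0.1274] rows>= 7
```

Call:
play_rows(
  rows=[
    [[0,0,0],[-0.14,0.01,0.02],0],
    [[0.07,0.01,0.09],[-0.28,0.02,0.04],0],
    [[0.14,0.01,0.18],[-0.42,0.03,0.06],0],
    [[0.21,0.02,0.27],[-0.56,0.04,0.08],0],
    [[0.28,0.025,0.366],[-0.7,0.05,0.1],0],
    [[0.28,0.025,0.366],[-0.9,0.064,0.127],0],
    [[0.28,0.025,0.366],[-0.9,0.064,0.127],0],
    [[0.28,0.025,0.366],[-0.9,0.064,0.127],0],
    [[0.28,0.025,0.366],[-0.9,0.064,0.127],0],
  ],
)

```text
clock: 10.1
position: [0.4152, -0.2866, 0.3678]
ee_rot: [-1.731, 2.552, -0.178]
force: [0.9, 0.2, -0.1]
width: 0.503
```

```bash
python3 cg.py .462 -.397 0 -22 0 30 .08; python3 -c "
from h import *
snap('top','t3')"; python3 cupm.py t3
```

```text
tcp target [ 0.5811 -0.4451  0.1148]
t 10.1 at [ 0.4152 -0.2866  0.3678] tool x az -111.8 toolz [ 0.108 -0.066 -0.992] w 0.503 F [ 0.9  0.2 -0.1]
q [-1.215 -0.438  1.316  1.798  0.489  1.36  -1.929]
shift [0.1607, -0.359, 0.5588] turn [-0.6195, -0.0207, -0.0003] rows>= 7
t3 rim 36 [ 0.4591 -0.3969] rms 0.0008 lug 74 [ 0.5444 -0.4309  0.076 ] all-lug mean [ 0.546  -0.4302  0.0665] az -21.7 dist 0.0919
[ 543.4 -430.9] [16.9 36.5] 67.07135009765625
```

```bash
python3 g.py .52 -.30 .22 -112;python3 g.py .52 -.20 .25 -60
python3 - <<'E'
from ik import *
q=np.array([-1.215,-.438,1.316,1.798,.489,1.36,-1.929])
for P,az in [((.52,-.3,.22),-112),((.52,-.2,.25),-60),((.6,-.1,.25),-60),((.55,-.4,.25),-112)]:
    x=Rz(np.radians(az))[:,0];z=np.array([0,0,-1.]);R=np.stack([x,np.cross(z,x),z],1)
    print(P,az,[np.round(v,3) for v in ik(np.array(P),R,q,reg=.003,m=0)])
E
```

```text
t 10.15 at [ 0.4137 -0.2856  0.3683] tool x az -111.8 toolz [ 0.104 -0.063 -0.993] w 0.502 F [-0.4  1.3  1.1]
q [-1.216 -0.438  1.315  1.797  0.487  1.367 -1.929]
shift [-0.0583, -0.1712, 0.3184] turn [-0.1147, -0.0195, 0.0047] rows>= 4
t 10.15 at [ 0.4137 -0.2856  0.3683] tool x az -111.8 toolz [ 0.104 -0.063 -0.993] w 0.502 F [-0.4  1.3  1.1]
q [-1.216 -0.438  1.315  1.797  0.487  1.367 -1.929]
shift [-0.2428, -0.1051, 0.2461] turn [-0.0978, -0.0701, -0.8609] rows>= 7
(0.52, -0.3, 0.22) -112 [array([-1.245, -0.44 ,  1.32 ,  2.076,  0.654,  1.   , -2.162]), np.float64(0.103), np.float64(0.282)]
(0.52, -0.2, 0.25) -60 [array([-1.41 , -0.44 ,  1.32 ,  2.03 ,  0.587,  1.092, -1.362]), np.float64(0.069), np.float64(0.211)]
(0.6, -0.1, 0.25) -60 [array([-1.615, -0.44 ,  1.32 ,  2.014,  0.632,  1.054, -1.58 ]), np.float64(0.096), np.float64(0.278)]
(0.55, -0.4, 0.25) -112 [array([-1.155, -0.44 ,  1.32 ,  1.994,  0.693,  1.003, -2.049]), np.float64(0.137), np.float64(0.367)]
```

```bash
cat > sim.py <<'E'
from ik import *
def jac(q):
    p0,H0=fk(q);J=np.zeros((6,7));e=1e-5
    for i in range(7):
        d=q.copy();d[i]+=e;p,H=fk(d);J[:3,i]=(p-p0)/e;J[3:,i]=Ro.from_matrix(H@H0.T).as_rotvec()/e
    return J
def down(az):
    x=Rz(np.radians(az))[:,0];z=np.array([0,0,-1.]);return np.stack([x,np.cross(z,x),z],1)
W=np.diag([1,1,1,.3,.3,.3])
def run(q,P,R,n=120):
    q=q.copy()
    for k in range(n):
        p,H=fk(q);e=np.r_[P-p,Ro.from_matrix(R@H.T).as_rotvec()]
        ep=np.linalg.norm(e[:3]);er=np.linalg.norm(e[3:])
        if ep<.001 and er<.005: break
        e[:3]*=min(1,.02/max(ep,1e-9));e[3:]*=min(1,.06/max(er,1e-9))
        J=W@jac(q);free=np.ones(7,bool)
        for _ in range(4):
            Jf=J[:,free];dq=np.zeros(7);dq[free]=Jf.T@np.linalg.solve(Jf@Jf.T+1e-5*np.eye(6),W@e)
            bad=free&(((q+dq)<LO)|((q+dq)>HI))
            if not bad.any():break
            free&=~bad
        q=np.clip(q+dq,LO,HI)
    return q,ep,er
E
python3 - <<'E'
from sim import *
# validate sim against history
q=np.array([-.451,.311,1.152,1.555,-.284,1.463,-1.094])
H=fk(q)[1]; print(run(q,fk(q)[0],H@Ro.from_rotvec([np.radians(54),0,0]).as_matrix()), "actual -.33 -.395 .621 2.326 .578 .222 -1.945")
q=np.array([-1.216,-.438,1.315,1.797,.487,1.367,-1.929])
for az in [-112,-60,-20,20]:
  for P in [(.45,-.2,.35),(.4,0,.35),(.5,0,.3),(.45,.15,.35),(.5,.1,.45),(.35,-.35,.4),(.4,-.2,.5),(.5,-.3,.5),(.6,-.2,.45),(.55,-.35,.25),(.4,.0,.55)]:
    r=run(q,np.array(P),down(az)); print(az,P,r[0].round(2),round(r[1],3),round(r[2],3))
E
```

```text
(array([-0.32556093, -0.38475936,  0.62139313,  2.31626587,  0.52054198,
        0.22405532, -1.88840877]), np.float64(0.00017143595050745175), np.float64(0.0005523325554149391)) actual -.33 -.395 .621 2.326 .578 .222 -1.945
-112 (0.45, -0.2, 0.35) [-1.4  -0.44  1.32  1.82  0.46  1.4  -2.13] 0.016 0.061
-112 (0.4, 0, 0.35) [-1.36 -0.24  1.04  1.93  0.21  1.34 -2.33] 0.0 0.0
-112 (0.5, 0, 0.3) [-1.79 -0.44  1.32  1.96  0.52  1.22 -2.59] 0.018 0.138
-112 (0.45, 0.15, 0.35) [-1.51  0.16  1.27  1.79 -0.16  1.3  -2.15] 0.0 0.0
-112 (0.5, 0.1, 0.45) [-2.04 -0.42  1.32  1.58  0.41  1.6  -2.62] 0.013 0.074
-112 (0.35, -0.35, 0.4) [-1.07 -0.44  1.32  1.7   0.45  1.52 -1.74] 0.011 0.042
-112 (0.4, -0.2, 0.5) [-1.27 -0.36  1.2   1.52  0.34  1.74 -1.98] 0.0 0.0
-112 (0.5, -0.3, 0.5) [-1.39 -0.44  1.32  1.47  0.55  1.57 -1.96] 0.016 0.232
-112 (0.6, -0.2, 0.45) [-1.55 -0.44  1.32  1.64  0.64  1.28 -2.22] 0.018 0.396
-112 (0.55, -0.35, 0.25) [-1.22 -0.44  1.32  1.97  0.61  1.1  -2.06] 0.138 0.27
-112 (0.4, 0.0, 0.55) [-1.25 -0.2   0.9   1.47  0.16  1.8  -2.28] 0.0 0.0
-60 (0.45, -0.2, 0.35) [-1.4 
[... 1773 characters left out ...]
9  1.43 -0.27] 0.0 0.0
20 (0.5, 0, 0.3) [-1.78 -0.44  1.31  1.96  0.52  1.21 -0.29] 0.018 0.14
20 (0.45, 0.15, 0.35) [-2.14 -0.43  1.32  1.83  0.44  1.41 -0.56] 0.009 0.033
20 (0.5, 0.1, 0.45) [-2.09 -0.44  1.32  1.58  0.45  1.63 -0.4 ] 0.012 0.049
20 (0.35, -0.35, 0.4) [-1.07 -0.44  1.32  1.7   0.44  1.53  0.57] 0.01 0.04
20 (0.4, -0.2, 0.5) [-1.35 -0.44  1.16  1.52  0.41  1.79  0.22] 0.0 0.0
20 (0.5, -0.3, 0.5) [-1.39 -0.44  1.32  1.47  0.55  1.57  0.35] 0.016 0.232
20 (0.6, -0.2, 0.45) [-1.55 -0.44  1.32  1.64  0.64  1.28  0.08] 0.018 0.396
20 (0.55, -0.35, 0.25) [-1.22 -0.44  1.32  1.98  0.62  1.09  0.24] 0.136 0.278
20 (0.4, 0.0, 0.55) [-1.69 -0.44  0.97  1.47  0.38  1.91 -0.29] 0.0 0.0
```

```bash
cat > s1.py <<'E'
from sim import *
import time
q=np.array([-1.216,-.438,1.315,1.797,.487,1.367,-1.929])
Og=np.array([.462,-.397,0]);Rc=Rz(np.radians(-22)); P,T=cup2tool(Og,Rc,np.radians(30)); Pp=P-T[:,2]*.08
rng=np.random.default_rng(1); t0=time.time(); best=[]
while time.time()-t0<240:
    r=rng.uniform(.36,.7);a=rng.uniform(-.9,.9);w=np.array([r*np.cos(a),r*np.sin(a),rng.uniform(.25,.55)])
    az=rng.uniform(-150,60);tx,ty=rng.uniform(-40,40,2)
    R=down(az)@Ro.from_euler('xy',[tx,ty],degrees=True).as_matrix()
    a1=run(q,w,R,60)
    if a1[1]>.01: continue
    a2=run(a1[0],Pp,T,80)
    if a2[1]<.003 and a2[2]<.02:
        m=np.minimum(a2[0]-LO,HI-a2[0]).min(); L=np.linalg.norm(w-fk(q)[0])
        best.append((m,L,w.round(3),round(az),round(tx),round(ty),a1[0].round(2),a2[0].round(2)))
best.sort(key=lambda b:-b[0])
print(len(best))
for b in best[:8]: print(b)
E
python3 s1.py
```

```text
263
(np.float64(0.1770934383113072), np.float64(0.5719725486241978), array([0.288, 0.255, 0.505]), -66, 31, 30, array([-0.59, -0.19, -0.76,  1.82,  0.61,  1.5 , -2.4 ]), array([ 0.44,  1.09,  0.32,  0.77, -0.15,  1.82, -1.29]))
(np.float64(0.1766111254142373), np.float64(0.6349302576321513), array([0.282, 0.323, 0.492]), -82, 35, -2, array([-0.38, -0.28, -0.77,  1.83,  0.34,  1.17, -2.68]), array([ 0.46,  1.08,  0.25,  0.76, -0.1 ,  1.82, -1.32]))
(np.float64(0.17656642912097542), np.float64(0.6362917957951123), array([0.401, 0.349, 0.404]), -80, 30, -21, array([-0.47, -0.15, -0.35,  2.02,  0.03,  0.64, -2.34]), array([ 0.45,  1.09,  0.29,  0.76, -0.13,  1.82, -1.3 ]))
(np.float64(0.17632805156606146), np.float64(0.5837396676076937), array([0.644, 0.242, 0.463]), -97, 17, -19, array([-1.2 ,  0.32,  1.19,  1.49, -0.59,  1.2 , -1.7 ]), array([ 0.43,  1.09,  0.34,  0.77, -0.16,  1.82, -1.28]))
(np.float64(0.1761238135432479), np.float64(0.4777435841999501), array([0.328, 0.183, 0.337]), -112, 13, -5, array([-0.33, -0.17, -0.4 ,  2.05,  0.11,  1.08, -2.74]), array([ 0.47,  1.08,  0.21,  0.76, -0.07,  1.82, -1.33]))
(np.float64(0.17593066443152794), np.float64(0.8047883149040533), array([0.418, 0.519, 0.362]), -88, 20, -1, array([-1.24,  0.3 ,  0.15,  1.52,  0.28,  1.15, -2.74]), array([ 0.41,  1.1 ,  0.41,  0.77, -0.21,  1.82, -1.25]))
(np.float64(0.1759238459895327), np.float64(0.5970999950473933), array([0.332, 0.29 , 0.502]), -83, 23, -14, array([-0.54, -0.26, -0.27,  1.79,  0.01,  1.15, -2.33]), array([ 0.42,  1.09,  0.37,  0.77, -0.18,  1.82, -1.27]))
(np.float64(0.17569344147538057), np.float64(0.48473683031595965), array([0.371, 0.17 , 0.529]), -64, 39, -15, array([-0.2 , -0.43, -0.05,  1.95, -0.42,  1.01, -1.34]), array([ 0.43,  1.09,  0.36,  0.77, -0.17,  1.82, -1.27]))
```

```bash
cat > s2.py <<'E'
from sim import *
q=np.array([-1.216,-.438,1.315,1.797,.487,1.367,-1.929])
Og=np.array([.462,-.397,0]);Rc=Rz(np.radians(-22)); P,T=cup2tool(Og,Rc,np.radians(30)); Pp=P-T[:,2]*.08
A=down(-80)@Ro.from_euler('xy',[30,-21],degrees=True).as_matrix()
for p,R in [([.4,.35,.40],A),(Pp+[0,0,.2],T),(Pp,T),(P,T),(P+[0,0,.25],T)]:
    q,e,r=run(q,np.array(p),R); print(np.round(p,3),q.round(2),round(e,3),round(r,3))
ph=np.radians(70);jar=np.array([.620,-.1705,0])
u=np.array([np.cos(ph),np.sin(ph),0])
for phd,th,off,lz in [(0,0,.015,.28),(35,0,.015,.28),(70,0,.015,.28),(70,30,.015,.24),(70,60,.015,.18),(70,90,.015,.14),(70,125,.015,.13)]:
    ph=np.radians(phd);u=np.array([np.cos(ph),np.sin(ph),0])
    p,R=cup2tool(*pour(np.radians(th),ph,jar+u*off+[0,0,lz]),np.radians(30))
    q,e,r=run(q,p,R); print(phd,th,p.round(3),q.round(2),round(e,3),round(r,3),"wrist",fk(q,True)[3].round(2),"elbow",fk(q,True)[2].round(2))
E
python3 s2.py
cat > gr.py <<'E'
import sys; from go import *; from sim import down
a=[float(x) for x in sys.argv[1:]]
rows(a[:3],Rm=down(a[3])@Ro.from_euler('xy',a[4:6],degrees=True).as_matrix())
E
python3 gr.py .4 .35 .40 -80 30 -21
```

```text
[0.4  0.35 0.4 ] [-0.5  -0.15 -0.32  2.03  0.02  0.63 -2.33] 0.0 0.001
[ 0.581 -0.445  0.315] [ 0.51  0.8  -0.02  0.54  0.12  1.99 -1.42] 0.084 0.302
[ 0.581 -0.445  0.115] [ 0.4   1.1   0.46  0.77 -0.25  1.83 -1.23] 0.0 0.0
[ 0.544 -0.43   0.045] [ 0.37  1.08  0.45  1.01 -0.24  1.62 -1.21] 0.0 0.0
[ 0.544 -0.43   0.295] [ 0.32  0.86  0.58  0.73 -0.23  1.99 -1.17] 0.063 0.183
0 0 [ 0.776 -0.17   0.25 ] [ 0.08  1.04  0.18  0.48 -0.06  1.99 -1.38] 0.013 0.155 wrist [ 0.9  -0.16  0.58] elbow [ 0.47 -0.09  0.56]
35 0 [ 0.747 -0.081  0.25 ] [-0.13  0.99  0.15  0.62  0.17  1.97 -0.94] 0.0 0.0 wrist [0.9  0.02 0.56] elbow [0.47 0.01 0.58]
70 0 [ 0.673 -0.024  0.25 ] [-0.28  0.67  0.03  1.25  0.41  1.54 -0.69] 0.0 0.0 wrist [0.74 0.15 0.56] elbow [0.35 0.04 0.71]
70 30 [ 0.672 -0.028  0.285] [ 0.03  0.49 -0.11  1.36  0.05  1.29 -0.43] 0.0 0.001 wrist [ 0.67 -0.03  0.65] elbow [ 0.26 -0.06  0.76]
70 60 [ 0.658 -0.066  0.287] [ 0.47  0.48 -0.27  1.51 -0.44  1.15  0.06] 0.001 0.001 wrist [ 0.6  -0.24  0.6 ] elbow [ 0.21 -0.17  0.77]
70 90 [ 0.635 -0.129  0.28 ] [ 0.86  0.68 -0.42  1.55 -0.81  1.28  0.53] 0.0 0.001 wrist [ 0.53 -0.42  0.46] elbow [ 0.19 -0.3   0.7 ]
70 125 [ 0.606 -0.209  0.262] [ 1.08  1.08 -0.54  1.46 -0.99  1.59  0.77] 0.0 0.0 wrist [ 0.48 -0.55  0.23] elbow [ 0.19 -0.46  0.53]
t 10.15 at [ 0.4137 -0.2856  0.3683] tool x az -111.8 toolz [ 0.104 -0.063 -0.993] w 0.502 F [-0.4  1.3  1.1]
q [-1.216 -0.438  1.315  1.797  0.487  1.367 -1.929]
shift [-1.1687, 0.4833, -0.1464] turn [0.2792, -0.5094, -0.3855] rows>= 13
```

```bash
python3 gr.py .41 .03 .39 -96 15 -10
```

```text
t 10.15 at [ 0.4137 -0.2856  0.3683] tool x az -111.8 toolz [ 0.104 -0.063 -0.993] w 0.502 F [-0.4  1.3  1.1]
q [-1.216 -0.438  1.315  1.797  0.487  1.367 -1.929]
shift [-0.5824, 0.2328, -0.0838] turn [0.1138, -0.2318, -0.223] rows>= 7
```

Call:
play_rows(
  rows=[
    [[-0.58,0.23,-0.08],[0.11,-0.23,-0.22],0],
    [[-0.58,0.23,-0.08],[0.11,-0.23,-0.22],0],
    [[-0.58,0.23,-0.08],[0.11,-0.23,-0.22],0],
    [[-0.58,0.23,-0.08],[0.11,-0.23,-0.22],0],
    [[-0.58,0.23,-0.08],[0.11,-0.23,-0.22],0],
    [[-0.58,0.23,-0.08],[0.11,-0.23,-0.22],0],
    [[-0.58,0.23,-0.08],[0.11,-0.23,-0.22],0],
    [[-0.58,0.23,-0.08],[0.11,-0.23,-0.22],0],
  ],
)

```text
clock: 10.95
position: [0.4143, 0.0282, 0.3861]
ee_rot: [-1.873, 2.129, -0.122]
force: [0.5, 0.3, -0.6]
width: 0.502
```

```bash
python3 gr.py .4 .35 .40 -80 30 -21
```

```text
t 10.95 at [0.4143 0.0282 0.3861] tool x az -96.0 toolz [ 0.28   0.134 -0.951] w 0.502 F [ 0.5  0.3 -0.6]
q [-0.907 -0.333  0.569  2.011  0.16   1.102 -2.085]
shift [-0.6326, 0.1138, 0.0517] turn [0.1718, -0.2723, -0.1663] rows>= 7
```

Run:
```python
from sim import *
Og=np.array([.462,-.397,0]);Rc=Rz(np.radians(-22)); P,T=cup2tool(Og,Rc,np.radians(30)); Pp=P-T[:,2]*.08
q00=np.array([-.907,-.333,.569,2.011,.16,1.102,-2.085])
A=down(-80)@Ro.from_euler('xy',[30,-21],degrees=True).as_matrix()
D=down(-112); D15=D@Ro.from_euler('x',-15,degrees=True).as_matrix()
print(D15[:,2])
for ch in ([(( .57,-.42,.3),D),(Pp,T)],[((.4,.35,.4),A),((.57,-.43,.28),D15),(Pp,T),(P,T)],[((.4,.35,.4),A),((.57,-.42,.3),D),(Pp,T),(P,T)]):
    q=q00
    for p,R in ch:
        q,e,r=run(q,np.array(p),R); print(np.round(p,3),q.round(2),round(e,3),round(r,3))
    print()
```

```text
[-0.23997284  0.09695532 -0.96592583]
[ 0.57 -0.42  0.3 ] [ 0.08  0.66  0.91  1.29 -0.51  1.43 -1.  ] 0.0 0.001
[ 0.581 -0.445  0.115] [ 0.3   1.17  0.81  0.79 -0.5   1.86 -1.09] 0.0 0.0

[0.4  0.35 0.4 ] [-0.94 -0.17  0.05  2.05  0.17  0.65 -2.49] 0.0 0.0
[ 0.57 -0.43  0.28] [ 0.27  0.8   0.67  0.99 -0.36  1.72 -1.13] 0.0 0.0
[ 0.581 -0.445  0.115] [ 0.35  1.13  0.63  0.78 -0.38  1.84 -1.16] 0.0 0.0
[ 0.544 -0.43   0.045] [ 0.3   1.11  0.62  1.02 -0.37  1.64 -1.12] 0.0 0.0

[0.4  0.35 0.4 ] [-0.94 -0.17  0.05  2.05  0.17  0.65 -2.49] 0.0 0.0
[ 0.57 -0.42  0.3 ] [ 0.19  0.59  0.66  1.28 -0.36  1.39 -1.12] 0.0 0.0
[ 0.581 -0.445  0.115] [ 0.35  1.13  0.61  0.78 -0.36  1.84 -1.17] 0.0 0.0
[ 0.544 -0.43   0.045] [ 0.31  1.11  0.6   1.02 -0.35  1.64 -1.13] 0.0 0.0
```

Going directly works. I'll go to (.57,-.42,.30), tool down, then the pregrasp.

```bash
python3 g.py .57 -.42 .30 -112
```

```text
t 10.95 at [0.4143 0.0282 0.3861] tool x az -96.0 toolz [ 0.28   0.134 -0.951] w 0.502 F [ 0.5  0.3 -0.6]
q [-0.907 -0.333  0.569  2.011  0.16   1.102 -2.085]
shift [0.8755, -0.3829, 0.1307] turn [-0.2303, 0.1951, 0.2424] rows>= 10
```

Call:
play_rows(
  rows=[
    [[0.876,-0.383,0.13],[-0.23,0.195,0.242],0],
    [[0.876,-0.383,0.13],[-0.23,0.195,0.242],0],
    [[0.876,-0.383,0.13],[-0.23,0.195,0.242],0],
    [[0.876,-0.383,0.13],[-0.23,0.195,0.242],0],
    [[0.876,-0.383,0.13],[-0.23,0.195,0.242],0],
    [[0.876,-0.383,0.13],[-0.23,0.195,0.242],0],
    [[0.876,-0.383,0.13],[-0.23,0.195,0.242],0],
    [[0.876,-0.383,0.13],[-0.23,0.195,0.242],0],
    [[0.876,-0.383,0.13],[-0.23,0.195,0.242],0],
    [[0.876,-0.383,0.13],[-0.23,0.195,0.242],0],
  ],
)

```text
clock: 11.95
position: [0.5661, -0.4272, 0.2992]
ee_rot: [1.749, -2.608, -0.001]
force: [0.6, 0.6, 1.1]
width: 0.501
```

```bash
python3 g.py .57 -.42 .30 -112;  python3 cg.py .462 -.397 0 -22 0 30 .08
```

```text
t 11.95 at [ 0.5661 -0.4272  0.2992] tool x az -112.3 toolz [-0.002 -0.001 -1.   ] w 0.501 F [0.6 0.6 1.1]
q [ 0.085  0.671  0.939  1.284 -0.529  1.441 -0.98 ]
shift [-0.0162, -0.0017, -0.0017] turn [0.0012, -0.001, -0.0052] rows>= 1
tcp target [ 0.5811 -0.4451  0.1148]
t 11.95 at [ 0.5661 -0.4272  0.2992] tool x az -112.3 toolz [-0.002 -0.001 -1.   ] w 0.501 F [0.6 0.6 1.1]
q [ 0.085  0.671  0.939  1.284 -0.529  1.441 -0.98 ]
shift [0.0215, -0.0419, 0.3688] turn [-0.4988, 0.0004, -0.0053] rows>= 4
```

```bash
cat > s3.py <<'E'
from sim import *
jar=np.array([.620,-.1705,0])
def chain(q,steps,al=30,pr=True):
    ok=True
    for O,az,th in steps:
        Rc=Rz(np.radians(az))@Ry(-np.radians(th)); p,R=cup2tool(np.array(O,float),Rc,np.radians(al))
        q,e,r=run(q,p,R); ok&=(e<.003 and r<.03)
        if pr: print(np.round(O,3),az,th,"tcp",p.round(3),q.round(2),round(e,3),round(r,3),"wrist",fk(q,True)[3].round(2))
    return ok
def P(th,az,lz,off=.015):
    u=np.array([np.cos(np.radians(az)),np.sin(np.radians(az)),0])
    O,_=pour(np.radians(th),np.radians(az),jar+u*off+[0,0,lz]); return (O.round(4),az,th)
if __name__=="__main__":
    q=np.array([.085,.671,.939,1.284,-.529,1.441,-.98])
    for al in (25,30):
        chain(q,[((.462,-.397,0),-22,0),((.462,-.397,.08),-22,0),((.44,-.36,.12),0,0),((.44,-.34,.16),40,0),((.50,-.25,.18),70,0),P(0,70,.25),P(30,70,.22),P(60,70,.17),P(90,70,.14),P(125,70,.13)],al); print()
E
python3 s3.py
```

```text
[ 0.462 -0.397  0.   ] -22 0 tcp [ 0.545 -0.43   0.045] [ 0.21  1.11  0.82  1.13 -0.53  1.56 -1.  ] 0.0 0.0 wrist [ 0.69 -0.49  0.37]
[ 0.462 -0.397  0.08 ] -22 0 tcp [ 0.545 -0.43   0.125] [ 0.21  1.04  0.85  1.08 -0.5   1.67 -1.  ] 0.0 0.0 wrist [ 0.69 -0.49  0.45]
[ 0.44 -0.36  0.12] 0 0 tcp [ 0.529 -0.36   0.165] [ 0.01  0.88  0.84  1.3  -0.32  1.53 -0.76] 0.0 0.0 wrist [ 0.68 -0.36  0.49]
[ 0.44 -0.34  0.16] 40 0 tcp [ 0.508 -0.283  0.205] [-0.27  0.63  0.77  1.62 -0.03  1.24 -0.42] 0.0 0.0 wrist [ 0.63 -0.18  0.53]
[ 0.5  -0.25  0.18] 70 0 tcp [ 0.531 -0.166  0.225] [-0.53  0.46  0.69  1.77  0.15  1.11 -0.31] 0.0 0.0 wrist [ 0.58 -0.02  0.55]
[ 0.643 -0.108  0.175] 70 0 tcp [ 0.673 -0.024  0.22 ] [-0.57  0.71  0.62  1.35  0.01  1.35 -0.4 ] 0.0 0.0 wrist [0.73 0.12 0.55]
[ 0.653 -0.079  0.181] 70 30 tcp [ 0.672 -0.027  0.265] [-0.3   0.5   0.48  1.46 -0.33  1.23 -0.11] 0.0 0.001 wrist [ 0.66 -0.06  0.63]
[ 0.656 -0.071  0.178] 70 60 tcp [ 0.658 -0.066  0.277] [ 0.13  0.49  0.32  1.58 -0.8   1.26  0.38] 0.0 0.001 wrist [ 0.59 -0.26  0.57]
[ 0.651 -0.086  0.192] 70 90 tcp [ 0.635 
[... 867 characters left out ...]
rist [0.59 0.   0.54]
[ 0.643 -0.108  0.175] 70 0 tcp [ 0.673 -0.024  0.22 ] [-0.6   0.75  0.63  1.33  0.06  1.39 -0.43] 0.0 0.0 wrist [0.74 0.15 0.53]
[ 0.653 -0.079  0.181] 70 30 tcp [ 0.672 -0.028  0.265] [-0.35  0.52  0.5   1.43 -0.25  1.25 -0.17] 0.0 0.001 wrist [ 0.67 -0.03  0.63]
[ 0.656 -0.071  0.178] 70 60 tcp [ 0.658 -0.066  0.277] [ 0.07  0.47  0.34  1.56 -0.72  1.24  0.31] 0.001 0.001 wrist [ 0.6  -0.24  0.59]
[ 0.651 -0.086  0.192] 70 90 tcp [ 0.635 -0.129  0.28 ] [ 0.47  0.64  0.21  1.59 -1.09  1.52  0.74] 0.0 0.001 wrist [ 0.53 -0.42  0.46]
[ 0.636 -0.127  0.216] 70 125 tcp [ 0.606 -0.209  0.262] [ 0.76  1.    0.03  1.49 -1.29  1.91  0.96] 0.001 0.004 wrist [ 0.48 -0.55  0.23]
```

Call:
play_rows(
  rows=[
    [[0.02,-0.042,0.1],[-0.14,0,0],0],
    [[0.02,-0.042,0.2],[-0.28,0,0],0],
    [[0.02,-0.042,0.28],[-0.4,0,0],0],
    [[0.02,-0.042,0.33],[-0.5,0,0],0],
    [[0.02,-0.042,0.368],[-0.5,0,0],0],
    [[0.02,-0.042,0.368],[-0.5,0,0],0],
    [[0.02,-0.042,0.368],[-0.5,0,0],0],
  ],
)

```text
clock: 12.65
position: [0.5827, -0.4405, 0.1185]
ee_rot: [1.552, -2.314, -0.616]
force: [-0.2, 0.2, 1.0]
width: 0.5
```

```bash
python3 -c "
from h import *
snap('wrist','w4');snap('top','t4');snap('scene','s4')"; python3 cupm.py w4 t4;  python3 cg.py .462 -.397 0 -22 0 30 .0
```

```text
w4 rim 815 [ 0.465  -0.4001] rms 0.0021 lug 1 [ 0.5715 -0.4484  0.076 ] all-lug mean [ 0.5674 -0.4429  0.0575] az -24.4 dist 0.117
[ 571.5 -448.4] [0. 0.] 0.0
t4 rim 74 [ 0.4602 -0.3958] rms 0.0009 lug 18 [ 0.5383 -0.4338  0.076 ] all-lug mean [ 0.5368 -0.4343  0.0724] az -25.9 dist 0.0868
[ 539.6 -433.5] [ 8.4 17.7] 62.427555084228516
tcp target [ 0.5441 -0.4302  0.0455]
t 12.8 at [ 0.5837 -0.4399  0.1199] tool x az -112.2 toolz [-0.459  0.188 -0.868] w 0.507 F [-0.   0.  -0.4]
q [ 0.289  1.164  0.833  0.794 -0.525  1.871 -1.09 ]
shift [0.0121, -0.0038, 0.1693] turn [-0.0045, 0.0023, -0.0035] rows>= 2
```

View pics/w4.png

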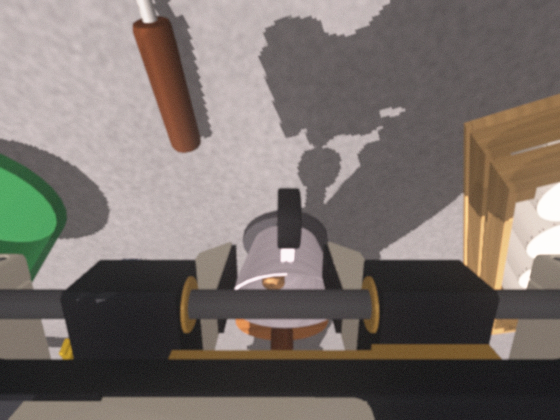

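View pics/s4.png

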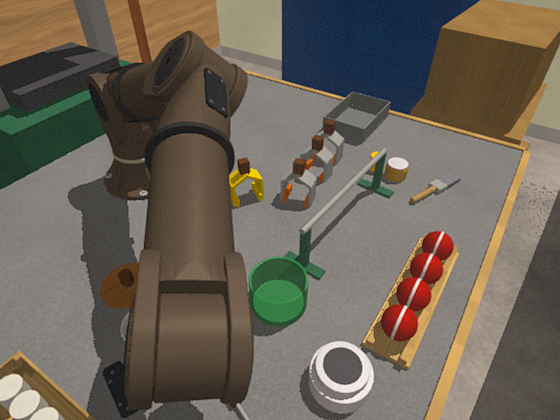

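The lug at px (289,215) sits between the fingers, slightly right of centre. The script's 6 mm shift along tool x corrects that.

Call:
play_rows(
  rows=[
    [[0.012,-0.004,0.05],[0,0,0],0],
    [[0.012,-0.004,0.1],[0,0,0],0],
    [[0.012,-0.004,0.14],[0,0,0],0],
    [[0.012,-0.004,0.169],[0,0,0],0],
    [[0.012,-0.004,0.169],[0,0,0],0],
    [[0.012,-0.004,0.169],[0,0,0],0],
  ],
)

```text
clock: 13.4
position: [0.544, -0.4295, 0.0436]
ee_rot: [1.553, -2.312, -0.619]
force: [0.4, -0.3, -0.3]
width: 0.5
```

```bash
python3 cg.py .462 -.397 0 -22 0 30 .0;python3 -c "
from h import *
snap('wrist','w5');crop(load('w5')[0],160,150,420,350,3,'w5c')"
```

```text
tcp target [ 0.5441 -0.4302  0.0455]
t 13.4 at [ 0.544  -0.4295  0.0436] tool x az -112.2 toolz [-0.461  0.19  -0.867] w 0.5 F [ 0.4 -0.3 -0.3]
q [ 0.238  1.169  0.822  1.029 -0.52   1.674 -1.025]
shift [0.0013, 0.0014, -0.0035] turn [-0.0012, 0.003, -0.0028] rows>= 1
```

View pics/w5c.png

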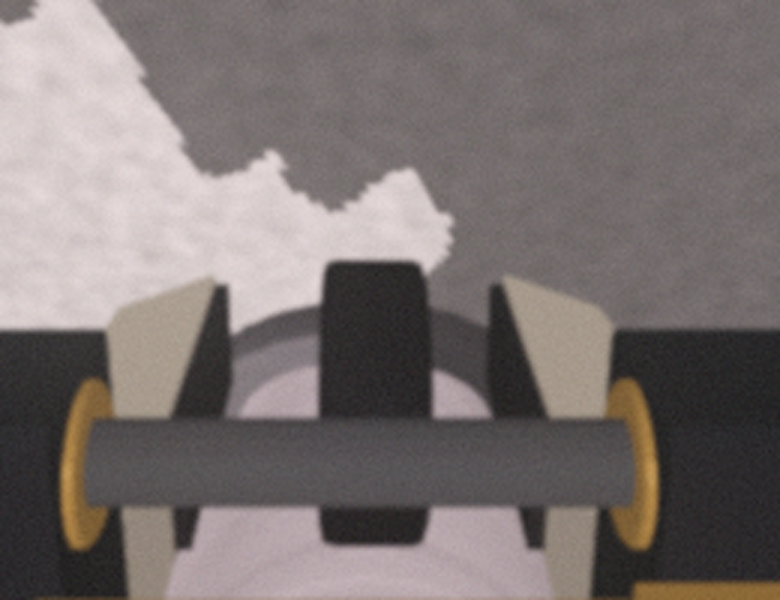

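Call:
play_rows(
  rows=[
    [[0,0,0],[0,0,0],-1],
    [[0,0,0],[0,0,0],-1],
    [[0,0,0],[0,0,0],-1],
    [[0,0,0],[0,0,0],-1],
    [[0,0,0],[0,0,0],-1],
    [[0,0,0],[0,0,0],-1],
    [[0,0,0],[0,0,0],-1],
    [[0,0,0],[0,0,0],-1],
  ],
  newtons=60,
)

```text
clock: 14.25
position: [0.5431, -0.4296, 0.0414]
ee_rot: [1.552, -2.311, -0.622]
force: [-0.2, -1.7, 1.7]
width: 0.175
```

```bash
python3 cg.py .462 -.397 0.08 -22 0 30 .0
```

```text
tcp target [ 0.5441 -0.4302  0.1255]
t 14.25 at [ 0.5431 -0.4296  0.0414] tool x az -112.3 toolz [-0.464  0.191 -0.865] w 0.175 F [-0.2 -1.7  1.7]
q [ 0.239  1.172  0.821  1.03  -0.52   1.673 -1.025]
shift [0.0002, 0.0824, -0.1466] turn [0.0014, 0.003, -0.0032] rows>= 2
```

Call:
play_rows(
  rows=[
    [[0,0.006,-0.01],[0,0,0],-1],
    [[0,0.012,-0.021],[0,0,0],-1],
    [[0,0.02,-0.035],[0,0,0],-1],
    [[0,0.03,-0.053],[0,0,0],-1],
    [[0,0.045,-0.08],[0,0,0],-1],
    [[0,0.06,-0.107],[0,0,0],-1],
    [[0,0.075,-0.133],[0,0,0],-1],
    [[0,0.08,-0.142],[0,0,0],-1],
    [[0,0.08,-0.142],[0,0,0],-1],
  ],
)

```text
clock: 15.15
position: [0.5443, -0.4302, 0.1241]
ee_rot: [1.552, -2.312, -0.62]
force: [0.7, -0.2, -3.5]
width: 0.171
```

```bash
python3 cg.py .44 -.36 0.12 0 0 30 .0;python3 -c "
from h import *
snap('wrist','w6');snap('scene','s6');snap('top','t6');crop(load('t6')[0],330,150,530,330,4,'t6c')"
```

```text
tcp target [ 0.5285 -0.36    0.1655]
t 15.15 at [ 0.5443 -0.4302  0.1241] tool x az -112.3 toolz [-0.462  0.19  -0.866] w 0.171 F [ 0.7 -0.2 -3.5]
q [ 0.244  1.098  0.847  0.974 -0.488  1.788 -1.027]
shift [-0.1181, 0.1127, -0.0303] turn [-0.0003, 0.1863, -0.3208] rows>= 3
```

View pics/w6.png

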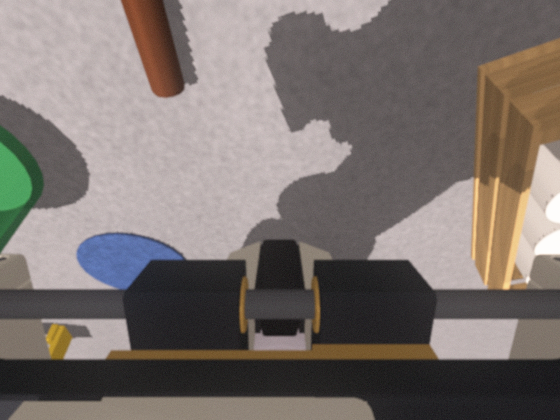

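View pics/t6c.png

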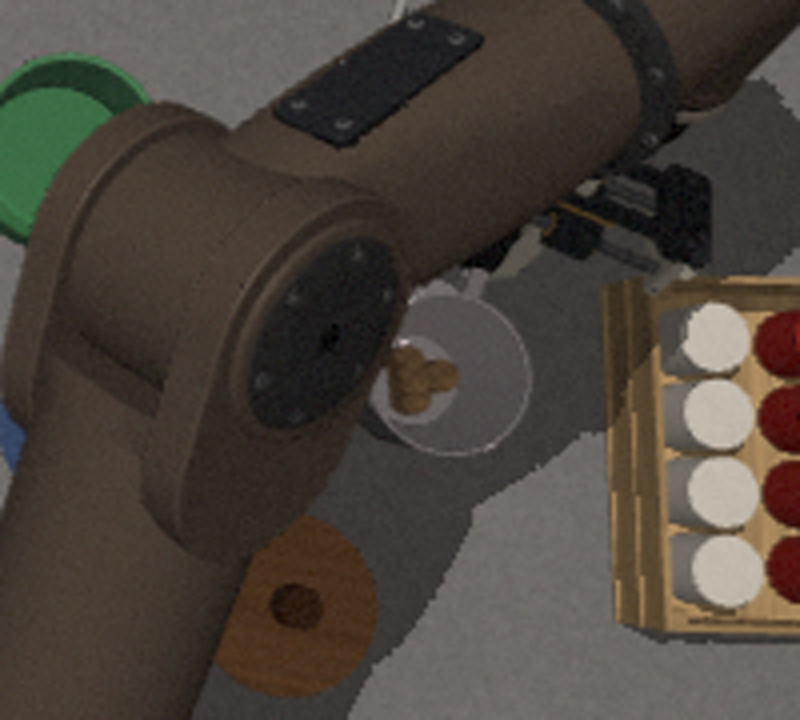

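```bash
cat > tilt.py <<'E'
import sys
from h import *
from cell import arm
def tilt(n,c,zr):
    im,d,K,R,t=load(n);W=world(d,K,R,t);I=im.astype(int)
    r=np.hypot(W[...,0]-c[0],W[...,1]-c[1])
    m=(abs(r-.0505)<.004)&(abs(W[...,2]-zr)<.02)&(I.max(-1)>60)
    X=W[m]; A=np.c_[X[:,:2]-c[:2],np.ones(len(X))]
    w=np.ones(len(X),bool)
    for _ in range(6):
        s=np.linalg.lstsq(A[w],X[w,2],rcond=None)[0]; e=X[:,2]-A@s; w=abs(e)<.004
    print(n,"pts",w.sum(),"rim z",s[2].round(4),"tilt deg",np.degrees(s[:2]).round(1))
a=[float(x) for x in sys.argv[2:]]
tilt(sys.argv[1],a[:2],a[2])
E
python3 tilt.py t6 .462 -.397 .155; python3 tilt.py s6 .462 -.397 .155
```

```text
t6 pts 176 rim z 0.1535 tilt deg [-0.2  1.1]
s6 pts 0 rim z 0.0 tilt deg [0. 0.]
```

Run:
```python
from s3 import *
q=np.array([.244,1.098,.847,.974,-.488,1.788,-1.027])
for az in (55,70,85):
    chain(q,[((.44,-.36,.12),0,0),((.44,-.34,.16),40,0),((.50,-.25,.18),az,0),P(0,az,.25),P(30,az,.22),P(60,az,.17),P(90,az,.14),P(110,az,.13),P(125,az,.13)]);print()
```

```text
[ 0.44 -0.36  0.12] 0 0 tcp [ 0.528 -0.36   0.165] [ 0.02  0.94  0.84  1.23 -0.3   1.62 -0.78] 0.0 0.0 wrist [ 0.71 -0.36  0.48]
[ 0.44 -0.34  0.16] 40 0 tcp [ 0.508 -0.283  0.205] [-0.3   0.67  0.78  1.59  0.01  1.28 -0.46] 0.0 0.0 wrist [ 0.65 -0.17  0.52]
[ 0.5  -0.25  0.18] 55 0 tcp [ 0.551 -0.178  0.225] [-0.5   0.62  0.74  1.61  0.08  1.28 -0.45] 0.0 0.0 wrist [ 0.65 -0.03  0.54]
[ 0.658 -0.116  0.175] 55 0 tcp [ 0.709 -0.043  0.22 ] [-0.48  0.89  0.67  1.08 -0.06  1.6  -0.54] 0.0 0.0 wrist [0.81 0.11 0.53]
[ 0.676 -0.091  0.181] 55 30 tcp [ 0.707 -0.046  0.265] [-0.33  0.6   0.57  1.33 -0.32  1.31 -0.37] 0.0 0.001 wrist [ 0.71 -0.05  0.63]
[ 0.681 -0.084  0.178] 55 60 tcp [ 0.684 -0.08   0.277] [ 0.03  0.45  0.38  1.61 -0.77  1.11  0.11] 0.001 0.002 wrist [ 0.58 -0.23  0.59]
[ 0.672 -0.097  0.192] 55 90 tcp [ 0.646 -0.134  0.28 ] [ 0.46  0.55  0.23  1.78 -1.24  1.32  0.72] 0.0 0.001 wrist [ 0.47 -0.39  0.46]
[ 0.659 -0.115  0.204] 55 110 tcp [ 0.617 -0.175  0.272] [ 0.84  0.74 -0.11  1.78 -1.31  1.45  0.94] 0.0 0.001 wrist [ 0.41 -0.47  0.34]
[ 0.647 -0.132  0.216] 55 125 tcp 
[... 1796 characters left out ...]
ist [0.65 0.17 0.53]
[ 0.628 -0.073  0.181] 85 30 tcp [ 0.633 -0.02   0.265] [-0.36  0.45  0.46  1.54 -0.21  1.21  0.05] 0.0 0.001 wrist [ 0.63 -0.02  0.63]
[ 0.629 -0.065  0.178] 85 60 tcp [ 0.63  -0.06   0.277] [ 0.08  0.5   0.33  1.51 -0.67  1.38  0.51] 0.0 0.001 wrist [ 0.61 -0.24  0.59]
[ 0.628 -0.081  0.192] 85 90 tcp [ 0.624 -0.126  0.28 ] [ 0.44  0.74  0.21  1.4  -0.98  1.73  0.78] 0.0 0.001 wrist [ 0.6  -0.44  0.46]
[ 0.626 -0.103  0.204] 85 110 tcp [ 0.62  -0.176  0.272] [ 0.61  0.95  0.12  1.29 -1.11  1.95  0.84] 0.0 0.001 wrist [ 0.59 -0.53  0.34]
[ 0.624 -0.124  0.216] 85 125 tcp [ 0.616 -0.212  0.262] [ 0.79  1.12 -0.17  1.19 -1.09  2.    0.76] 0.0 0.0 wrist [ 0.58 -0.57  0.23]
```

Call:
play_rows(
  rows=[
    [[-0.02,0.02,-0.005],[0,0.03,-0.05],-1],
    [[-0.045,0.043,-0.012],[0,0.07,-0.12],-1],
    [[-0.07,0.067,-0.018],[0,0.11,-0.19],-1],
    [[-0.095,0.09,-0.024],[0,0.15,-0.26],-1],
    [[-0.118,0.113,-0.03],[0,0.186,-0.32],-1],
    [[-0.118,0.113,-0.03],[0,0.186,-0.32],-1],
  ],
)

```text
clock: 15.9
position: [0.5298, -0.356, 0.1645]
ee_rot: [1.934, -1.921, -0.519]
force: [0.9, -0.4, -3.2]
width: 0.17
```

```bash
python3 cg.py .45 -.33 0.17 40 0 30 .0
```

```text
tcp target [ 0.5178 -0.2731  0.2155]
t 15.9 at [ 0.5298 -0.356   0.1645] tool x az -89.7 toolz [-0.5    0.    -0.866] w 0.17 F [ 0.9 -0.4 -3.2]
q [ 0.011  0.937  0.839  1.236 -0.3    1.615 -0.774]
shift [-0.1662, 0.0707, -0.0763] turn [-0.0013, 0.3336, -0.5712] rows>= 5
```

Call:
play_rows(
  rows=[
    [[-0.02,0.01,-0.01],[0,0.04,-0.07],-1],
    [[-0.05,0.02,-0.022],[0,0.1,-0.17],-1],
    [[-0.08,0.034,-0.036],[0,0.16,-0.27],-1],
    [[-0.11,0.047,-0.05],[0,0.22,-0.37],-1],
    [[-0.14,0.06,-0.063],[0,0.28,-0.47],-1],
    [[-0.166,0.07,-0.076],[0,0.333,-0.57],-1],
    [[-0.166,0.07,-0.076],[0,0.333,-0.57],-1],
    [[-0.166,0.07,-0.076],[0,0.333,-0.57],-1],
  ],
)

```text
clock: 16.7
position: [0.5166, -0.2765, 0.2144]
ee_rot: [2.396, -1.133, -0.303]
force: [-0.2, 0.3, -3.6]
width: 0.172
```

```bash
python3 cg.py .53 -.22 0.19 70 0 30 .0; python3 -c "
from h import *
snap('top','t7');snap('scene','s7')"; python3 tilt.py t7 .45 -.33 .245;python3 tilt.py s7 .45 -.33 .245
```

```text
tcp target [ 0.5603 -0.1368  0.2355]
t 16.7 at [ 0.5166 -0.2765  0.2144] tool x az -50.6 toolz [-0.387 -0.319 -0.865] w 0.172 F [-0.2  0.3 -3.6]
q [-3.110e-01  6.800e-01  7.970e-01  1.562e+00 -1.000e-03  1.316e+00
 -4.620e-01]
shift [-0.1603, -0.1906, -0.1593] turn [0.0017, 0.2542, -0.4421] rows>= 4
t7 pts 203 rim z 0.2446 tilt deg [0.7 3.8]
s7 pts 251 rim z 0.2417 tilt deg [-1.9  4.8]
```

View pics/s7.png

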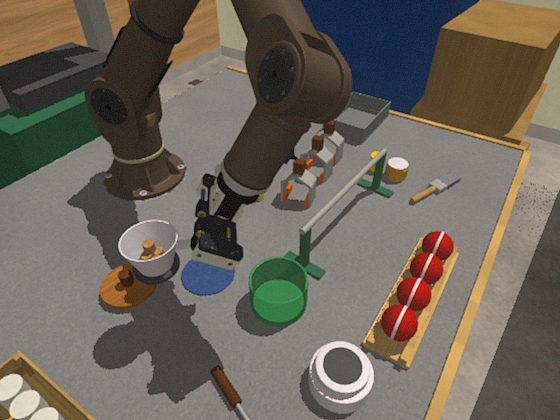

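Call:
play_rows(
  rows=[
    [[-0.02,-0.025,-0.02],[0,0.03,-0.05],-1],
    [[-0.05,-0.06,-0.05],[0,0.08,-0.14],-1],
    [[-0.08,-0.095,-0.08],[0,0.13,-0.22],-1],
    [[-0.11,-0.13,-0.11],[0,0.18,-0.31],-1],
    [[-0.14,-0.17,-0.14],[0,0.22,-0.39],-1],
    [[-0.16,-0.19,-0.16],[0,0.254,-0.442],-1],
    [[-0.16,-0.19,-0.16],[0,0.254,-0.442],-1],
  ],
)

```text
clock: 17.5
position: [0.5612, -0.1347, 0.2356]
ee_rot: [2.584, -0.448, -0.121]
force: [0.3, 0.0, -4.2]
width: 0.171
```

```bash
python3 -c "
from s3 import *
for a in [(0,70,.27),(30,70,.24),(60,70,.19),(90,70,.15),(110,70,.135),(125,70,.13)]: print(P(*a))
"; python3 cg.py .643 -.108 .195 70 0 30 0
```

```text
(array([ 0.6429, -0.1075,  0.195 ]), 70, 0)
(array([ 0.6534, -0.0788,  0.201 ]), 70, 30)
(array([ 0.6562, -0.0709,  0.1975]), 70, 60)
(array([ 0.6508, -0.0859,  0.202 ]), 70, 90)
(array([ 0.6432, -0.1069,  0.2095]), 70, 110)
(array([ 0.6359, -0.1267,  0.2156]), 70, 125)
tcp target [ 0.6733 -0.0248  0.2405]
t 17.5 at [ 0.5612 -0.1347  0.2356] tool x az -19.7 toolz [-0.169 -0.471 -0.866] w 0.171 F [ 0.3  0.  -4.2]
q [-0.607  0.543  0.706  1.678  0.17   1.199 -0.366]
shift [0.1371, -0.2394, -0.1499] turn [0.0008, -0.0021, 0.0051] rows>= 4
```

Call:
play_rows(
  rows=[
    [[0.03,-0.05,-0.03],[0,0,0],-1],
    [[0.06,-0.1,-0.065],[0,0,0],-1],
    [[0.09,-0.155,-0.1],[0,0,0],-1],
    [[0.12,-0.205,-0.13],[0,0,0],-1],
    [[0.137,-0.239,-0.15],[0,0,0],-1],
    [[0.137,-0.239,-0.15],[0,0,0],-1],
  ],
)

```text
clock: 18.1
position: [0.6745, -0.0267, 0.239]
ee_rot: [2.582, -0.452, -0.123]
force: [-0.3, -0.8, -3.9]
width: 0.169
```

```bash
for a in "0.6534 -0.0788  0.201 70 30" "0.6562 -0.0709  0.1975 70 60" "0.6508 -0.0859 0.202 70 90"; do python3 cg.py $a 30 0 | grep -v "^t "; done;  python3 -c "
from h import *
snap('top','t8');snap('scene','s8')"
```

```text
tcp target [ 0.6718 -0.0281  0.2846]
q [-0.607  0.744  0.657  1.301  0.057  1.427 -0.405]
shift [-0.004, 0.0498, -0.0766] turn [0.5024, 0.0004, 0.0021] rows>= 4
tcp target [ 0.6579 -0.0663  0.2969]
q [-0.607  0.744  0.657  1.301  0.057  1.427 -0.405]
shift [-0.0043, 0.1324, -0.0569] turn [1.0024, 0.001, 0.002] rows>= 8
tcp target [ 0.6352 -0.1286  0.2905]
q [-0.607  0.744  0.657  1.301  0.057  1.427 -0.405]
shift [-0.0045, 0.2406, 0.0207] turn [1.5024, 0.0015, 0.0018] rows>= 11
```

View pics/s8.png

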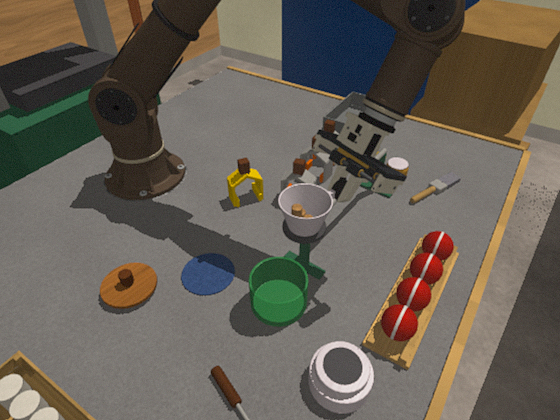

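View pics/t8.png

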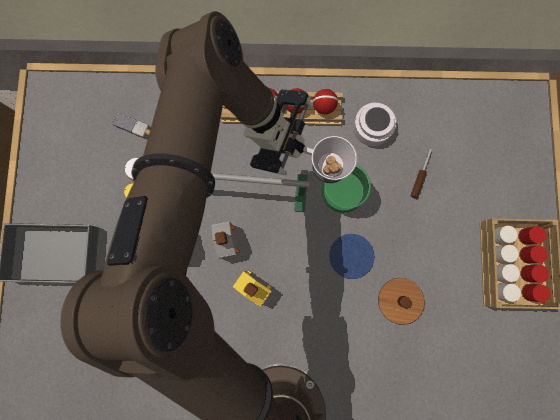

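The cup (px 305,208 in the scene) stands level, with the jar's mouth in front of its pouring lip. I'll tilt to 60°.

Call:
play_rows(
  rows=[
    [[0,0.008,-0.015],[0.1,0,0],-1],
    [[0,0.017,-0.032],[0.2,0,0],-1],
    [[-0.002,0.028,-0.05],[0.3,0,0],-1],
    [[-0.003,0.04,-0.066],[0.4,0,0],-1],
    [[-0.004,0.05,-0.077],[0.5,0,0],-1],
    [[-0.004,0.065,-0.079],[0.6,0,0],-1],
    [[-0.004,0.08,-0.077],[0.7,0,0],-1],
    [[-0.004,0.097,-0.072],[0.8,0,0],-1],
    [[-0.004,0.114,-0.065],[0.9,0,0],-1],
    [[-0.004,0.132,-0.057],[1.0,0,0],-1],
  ],
)

```text
clock: 19.2
position: [0.6547, -0.0709, 0.2991]
ee_rot: [-2.583, 0.459, -0.123]
force: [-0.1, -0.1, -4.1]
width: 0.172
```

```bash
for a in "0.6562 -0.0709  0.1975 70 60" "0.6544 -0.076 0.2 70 75" "0.6508 -0.0859 0.202 70 90" "0.6432 -0.1069 .2095 70 110" "0.6383 -0.1202 .2135 70 120"; do python3 cg.py $a 30 0 | grep -v "^t "; done;  python3 -c "
from h import *
snap('top','t9');snap('scene','s9')"
```

```text
tcp target [ 0.6579 -0.0663  0.2969]
q [ 0.053  0.458  0.377  1.535 -0.72   1.29   0.293]
shift [0.0029, -0.0071, 0.0092] turn [-0.0001, -0.0011, -0.0019] rows>= 1
tcp target [ 0.6472 -0.0958  0.2973]
q [ 0.053  0.458  0.377  1.535 -0.72   1.29   0.293]
shift [0.0031, 0.0467, -0.0228] turn [0.2499, -0.0013, -0.0018] rows>= 2
tcp target [ 0.6352 -0.1286  0.2905]
q [ 0.053  0.458  0.377  1.535 -0.72   1.29   0.293]
shift [0.0033, 0.1141, -0.0461] turn [0.4999, -0.0016, -0.0016] rows>= 4
tcp target [ 0.6182 -0.1755  0.2771]
q [ 0.053  0.458  0.377  1.535 -0.72   1.29   0.293]
shift [0.0036, 0.2138, -0.0728] turn [0.8332, -0.0019, -0.0013] rows>= 6
tcp target [ 0.6097 -0.1988  0.2674]
q [ 0.053  0.458  0.377  1.535 -0.72   1.29   0.293]
shift [0.0036, 0.2665, -0.0808] turn [0.9999, -0.002, -0.0012] rows>= 7
```

View pics/s9.png

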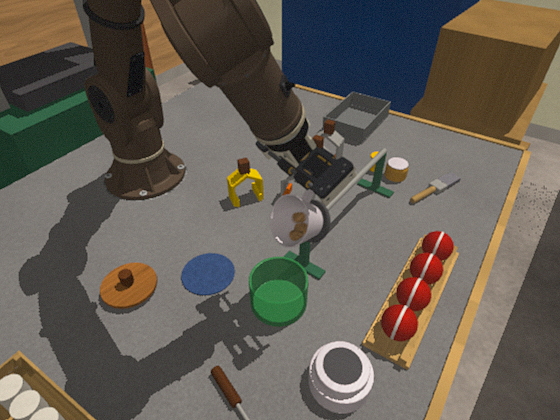

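Call:
play_rows(
  rows=[
    [[0.003,0.014,-0.004],[0.1,0,0],-1],
    [[0.003,0.034,-0.016],[0.2,0,0],-1],
    [[0.003,0.06,-0.028],[0.3,0,0],-1],
    [[0.003,0.087,-0.037],[0.4,0,0],-1],
    [[0.003,0.114,-0.046],[0.5,0,0],-1],
    [[0.003,0.143,-0.054],[0.6,0,0],-1],
    [[0.003,0.173,-0.062],[0.7,0,0],-1],
    [[0.003,0.204,-0.07],[0.8,0,0],-1],
    [[0.003,0.235,-0.076],[0.9,0,0],-1],
    [[0.003,0.266,-0.081],[1.0,0,0],-1],
  ],
)

```text
clock: 20.3
position: [0.61, -0.1978, 0.2659]
ee_rot: [-1.556, 0.277, -0.271]
force: [0.9, 0.6, -2.8]
width: 0.171
```

```bash
python3 cg.py 0.6359 -.1267 .2156 70 125 30 0;  python3 -c "
from h import *
snap('top','t10');snap('scene','s10')"
```

```text
tcp target [ 0.6058 -0.2094  0.262 ]
t 20.3 at [ 0.61   -0.1978  0.2659] tool x az -20.0 toolz [ 0.342  0.94  -0.003] w 0.171 F [ 0.9  0.6 -2.8]
q [ 0.727  0.947  0.062  1.512 -1.269  1.862  0.94 ]
shift [0.0001, 0.0079, -0.0247] turn [0.086, -0.0, -0.0031] rows>= 1
```

View pics/s10.png

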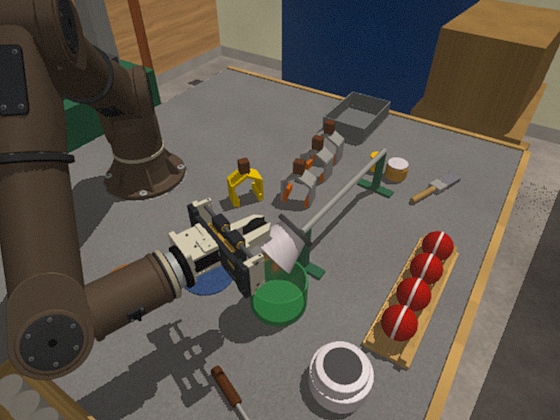

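View pics/t10.png

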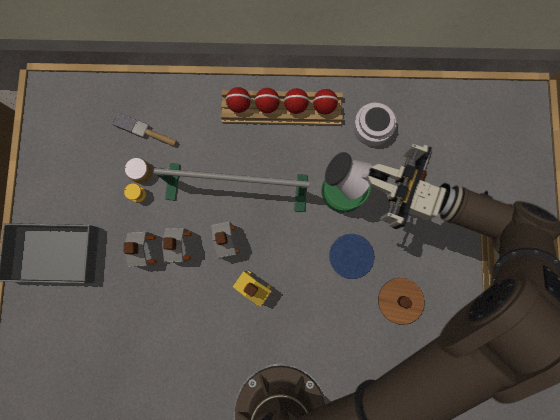

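Call:
play_rows(
  rows=[
    [[0,0.008,-0.024],[0.086,0,0],-1],
    [[0,0.02,-0.024],[0.086,0,0],-1],
    [[0,-0.005,-0.024],[0.06,0,0],-1],
    [[0,0.02,-0.024],[0.086,0,0],-1],
    [[0,-0.005,-0.024],[0.06,0,0],-1],
    [[0,0.02,-0.024],[0.086,0,0],-1],
    [[0,0.008,-0.024],[0.08,0,0],-1],
    [[0,0.008,-0.024],[0.08,0,0],-1],
  ],
)

```text
clock: 21.2
position: [0.6077, -0.2061, 0.2651]
ee_rot: [-1.477, 0.257, -0.279]
force: [0.3, -0.3, -2.8]
width: 0.173
```

```bash
python3 -c "
from h import *
snap('top','t11');snap('scene','s11');snap('wrist','w11'); crop(load('s11')[0],220,190,360,340,4,'s11c')"; python3 cg.py 0.6562 -0.0709  0.22 70 60  30 0
```

```text
tcp target [ 0.6579 -0.0663  0.3194]
t 21.35 at [ 0.6076 -0.2063  0.2645] tool x az -19.8 toolz [0.338 0.938 0.08 ] w 0.172 F [ 0.9  0.1 -3.2]
q [ 0.772  0.997 -0.     1.49  -1.274  1.89   0.947]
shift [-0.0003, -0.0857, 0.3052] turn [-1.0762, 0.0022, 0.002] rows>= 8
```

View pics/s11c.png

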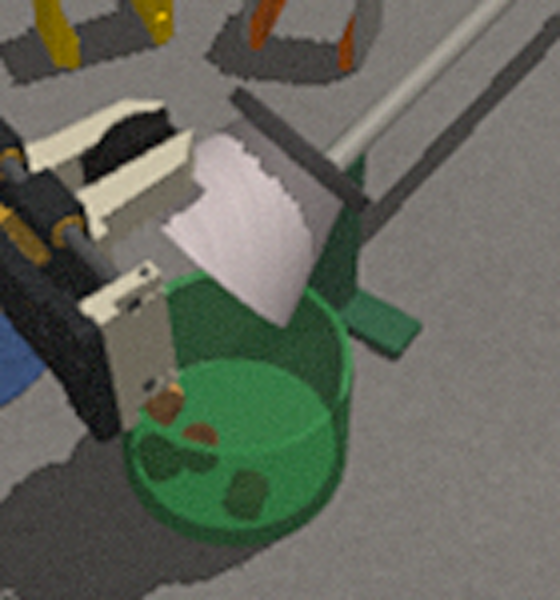

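View pics/w11.png

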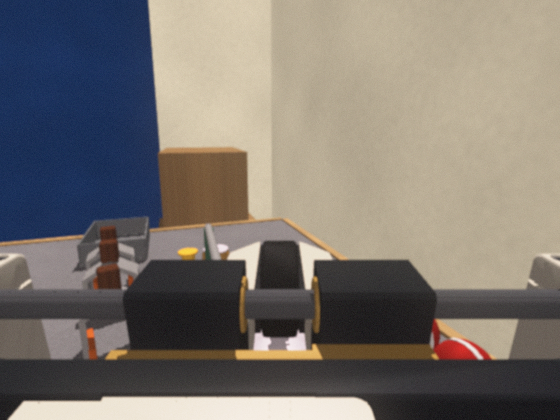

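```bash
for a in "0.6432 -0.1069 .2195 70 110" "0.6508 -0.0859 0.222 70 90" "0.6552 -0.073 0.2195 70 68";do  python3 cg.py $a  30 0|grep shift; done
```

```text
shift [-0.0008, -0.0399, 0.0685] turn [-0.2429, 0.0027, 0.0008] rows>= 2
shift [-0.0006, -0.0786, 0.1716] turn [-0.5762, 0.0025, 0.0013] rows>= 5
shift [-0.0008, -0.0867, 0.2728] turn [-0.9429, 0.0023, 0.0018] rows>= 7
```

Call:
play_rows(
  rows=[
    [[0,-0.02,0.034],[-0.12,0,0],-1],
    [[0,-0.04,0.068],[-0.24,0,0],-1],
    [[0,-0.053,0.103],[-0.35,0,0],-1],
    [[0,-0.066,0.137],[-0.46,0,0],-1],
    [[0,-0.079,0.172],[-0.576,0,0],-1],
    [[0,-0.083,0.21],[-0.7,0,0],-1],
    [[0,-0.085,0.24],[-0.82,0,0],-1],
    [[0,-0.087,0.273],[-0.943,0,0],-1],
    [[0,-0.087,0.273],[-0.943,0,0],-1],
  ],
)

```text
clock: 22.25
position: [0.6544, -0.0734, 0.3232]
ee_rot: [-2.447, 0.41, -0.151]
force: [0.8, 0.4, -2.9]
width: 0.169
```

```bash
for a in "0.653 -0.078 .225 70 30" "0.643 -0.108 0.23 70 0";do  python3 cg.py $a  30 0; done
```

```text
tcp target [ 0.6714 -0.0273  0.3086]
t 22.25 at [ 0.6544 -0.0734  0.3232] tool x az -19.2 toolz [ 0.208  0.582 -0.786] w 0.169 F [ 0.8  0.4 -2.9]
q [ 0.205  0.463  0.256  1.518 -0.802  1.346  0.365]
shift [0.0018, -0.0591, 0.0836] turn [-0.6366, -0.0011, 0.0153] rows>= 5
tcp target [ 0.6733 -0.0248  0.2755]
t 22.25 at [ 0.6544 -0.0734  0.3232] tool x az -19.2 toolz [ 0.208  0.582 -0.786] w 0.169 F [ 0.8  0.4 -2.9]
q [ 0.205  0.463  0.256  1.518 -0.802  1.346  0.365]
shift [0.0032, -0.0228, 0.1394] turn [-1.1366, -0.0052, 0.0152] rows>= 8
```

Call:
play_rows(
  rows=[
    [[0,-0.012,0.017],[-0.12,0,0],-1],
    [[0,-0.024,0.034],[-0.24,0,0],-1],
    [[0,-0.036,0.05],[-0.36,0,0],-1],
    [[0,-0.048,0.066],[-0.48,0,0],-1],
    [[0.002,-0.058,0.083],[-0.62,0,0.01],-1],
    [[0.002,-0.05,0.1],[-0.74,0,0.015],-1],
    [[0.002,-0.04,0.115],[-0.87,0,0.015],-1],
    [[0.003,-0.03,0.13],[-1.0,0,0.015],-1],
    [[0.003,-0.03,0.13],[-1.0,0,0.015],-1],
  ],
)

```text
clock: 23.15
position: [0.6708, -0.0257, 0.2712]
ee_rot: [2.722, -0.481, -0.11]
force: [-0.2, 2.4, -4.4]
width: 0.174
```

```bash
cat > s5.py <<'E'
from s3 import *
import sys
from cell import arm
q=np.array(arm.observe()["joints"])
for az in (40,70,100): chain(q,[((.53,-.17,.22),az,0),((.431,-.197,.1),az,0),((.431,-.197,.004),az,0)]); print()
E
python3 s5.py;  python3 cg.py .643 -.108 .23 70 0 30 0; python3 cg.py .431 -.197 .12 70 0 30 0;python3 -c "
from h import *
snap('top','t12');snap('scene','s12'); im=load('t12')[0]; crop(im,280,110,440,240,4.5,'t12c')"
```

```text
[ 0.53 -0.17  0.22] 40 0 tcp [ 0.598 -0.113  0.265] [-0.42  0.7   0.64  1.31 -0.    1.6  -0.7 ] 0.0 0.001 wrist [0.74 0.   0.58]
[ 0.431 -0.197  0.1  ] 40 0 tcp [ 0.499 -0.14   0.145] [-0.45  0.66  0.63  1.72  0.01  1.23 -0.74] 0.0 0.0 wrist [ 0.64 -0.02  0.46]
[ 0.431 -0.197  0.004] 40 0 tcp [ 0.499 -0.14   0.049] [-0.42  0.79  0.58  1.78 -0.04  1.06 -0.75] 0.0 0.0 wrist [ 0.64 -0.02  0.36]

[ 0.53 -0.17  0.22] 70 0 tcp [ 0.56  -0.087  0.265] [-0.6   0.49  0.57  1.62  0.23  1.32 -0.49] 0.0 0.0 wrist [0.62 0.08 0.58]
[ 0.431 -0.197  0.1  ] 70 0 tcp [ 0.461 -0.114  0.145] [-0.62  0.48  0.56  2.    0.27  0.97 -0.61] 0.0 0.0 wrist [0.52 0.06 0.46]
[ 0.431 -0.197  0.004] 70 0 tcp [ 0.461 -0.114  0.049] [-0.57  0.65  0.52  2.06  0.24  0.76 -0.66] 0.0 0.0 wrist [0.52 0.06 0.36]

[ 0.53 -0.17  0.22] 100 0 tcp [ 0.515 -0.083  0.265] [-0.69  0.24  0.47  1.94  0.48  1.06 -0.3 ] 0.0 0.001 wrist [0.48 0.1  0.58]
[ 0.431 -0.197  0.1  ] 100 0 tcp [ 0.416 -0.11   0.145] [-0.71  0.27  0.48  2.31  0.62  0.73 -0.56] 0.001 0.001 wrist [0.38 0.07 0.46]
[ 0.431 -0.197  0.004] 100 0 tcp [ 0.416 -0.11   0.049] [-0.7   0.52  0.51  2.38  0.71  0.43 -0.74] 0.001 0.001 wrist [0.38 0.07 0.36]

tcp target [ 0.6733 -0.0248  0.2755]
t 23.15 at [ 0.6708 -0.0257  0.2712] tool x az -20.2 toolz [-0.139 -0.348 -0.927] w 0.174 F [-0.2  2.4 -4.4]
q [-0.488  0.635  0.504  1.291  0.058  1.442 -0.408]
shift [0.0039, 0.0002, -0.0091] turn [-0.1338, 0.0112, 0.0023] rows>= 1
tcp target [ 0.4613 -0.1138  0.1655]
t 23.15 at [ 0.6708 -0.0257  0.2712] tool x az -20.2 toolz [-0.139 -0.348 -0.927] w 0.174 F [-0.2  2.4 -4.4]
q [-0.488  0.635  0.504  1.291  0.058  1.442 -0.408]
shift [-0.3301, 0.207, 0.3157] turn [-0.1338, 0.0112, 0.0023] rows>= 6
```

View pics/t12c.png

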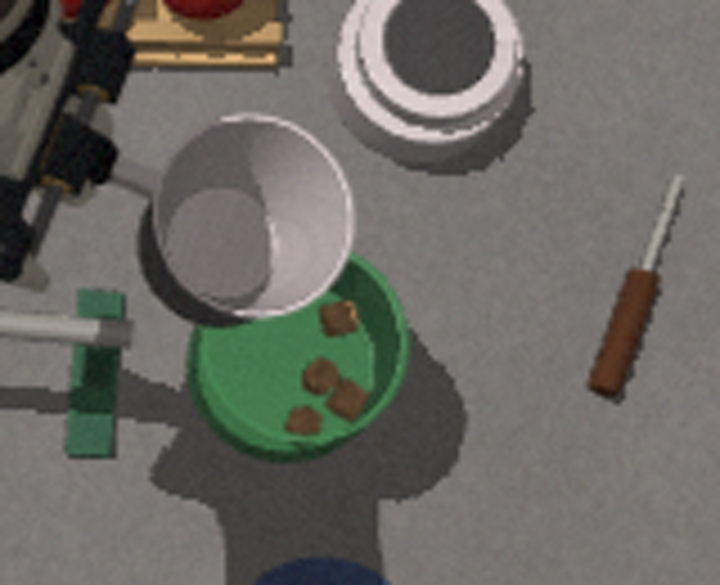

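View pics/s12.png

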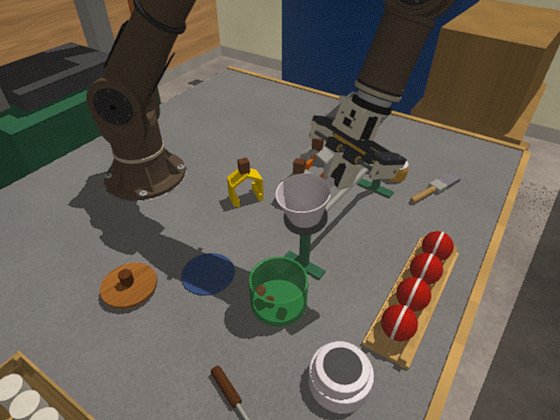

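The cup is empty at crop px (255,215), and at least four plugs lie in the jar. On to the mat.

Call:
play_rows(
  rows=[
    [[-0.03,0.02,0.0],[-0.05,0,0],-1],
    [[-0.09,0.05,0.03],[-0.1,0.01,0],-1],
    [[-0.15,0.09,0.08],[-0.134,0.01,0],-1],
    [[-0.21,0.13,0.15],[-0.134,0.01,0],-1],
    [[-0.27,0.17,0.23],[-0.134,0.01,0],-1],
    [[-0.33,0.207,0.315],[-0.134,0.01,0],-1],
    [[-0.33,0.207,0.315],[-0.134,0.01,0],-1],
    [[-0.33,0.207,0.315],[-0.134,0.01,0],-1],
  ],
)

```text
clock: 24.05
position: [0.4596, -0.122, 0.1695]
ee_rot: [2.583, -0.476, -0.119]
force: [-0.1, -0.7, -1.5]
width: 0.174
```

```bash
python3 cg.py .431 -.197 .12 70 0 30 0; python3 -c "
from h import *
snap('top','t13');snap('scene','s13'); im=load('t13')[0]; crop(im,280,130,420,300,4,'t13c')"; python3 tilt.py t13 .431 -.197 .195;  python3 tilt.py s13 .431 -.197 .195
```

```text
tcp target [ 0.4613 -0.1138  0.1655]
t 24.05 at [ 0.4596 -0.122   0.1695] tool x az -20.8 toolz [-0.172 -0.466 -0.868] w 0.174 F [-0.1 -0.7 -1.5]
q [-0.617  0.441  0.575  1.987  0.281  1.015 -0.602]
shift [-0.0028, -0.0182, -0.0011] turn [-0.0038, 0.0018, -0.0143] rows>= 1
t13 pts 81 rim z 0.1938 tilt deg [4.1 7.6]
s13 pts 120 rim z 0.1963 tilt deg [-5.9 14.1]
```

View pics/t13c.png

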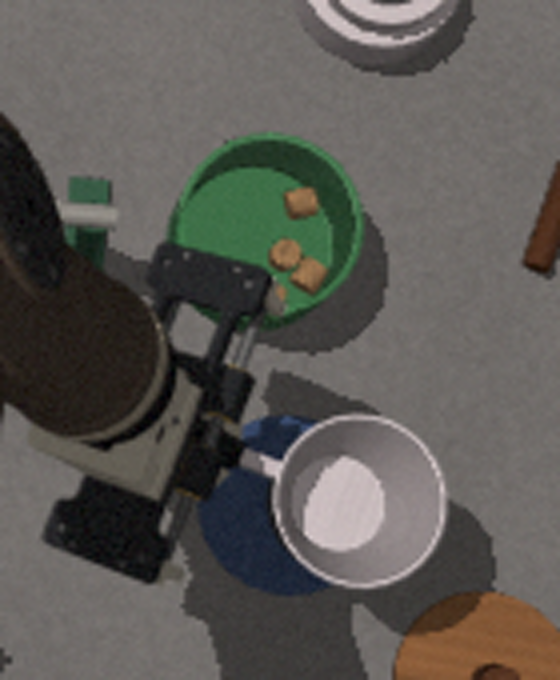

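View pics/s13.png

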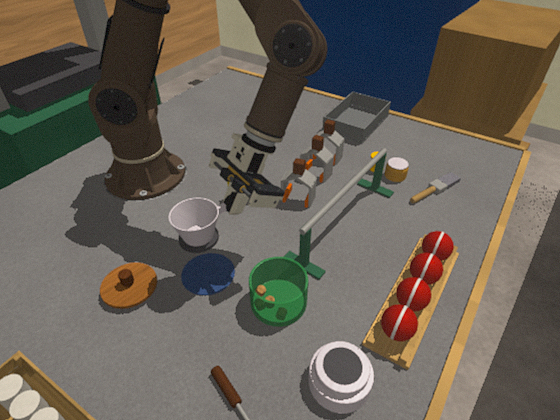

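```bash
cat > rim.py <<'E'
import sys
from h import *
from scipy.optimize import least_squares
def rim(n,c,zr):
    im,d,K,R,t=load(n);W=world(d,K,R,t);I=im.astype(int)
    r=np.hypot(W[...,0]-c[0],W[...,1]-c[1])
    m=(r<.075)&(abs(W[...,2]-zr)<.03)&(I.min(-1)>85)
    X=W[m]
    # keep highest points per azimuth = rim
    a=np.arctan2(X[:,1]-X[:,1].mean(),X[:,0]-X[:,0].mean()); rr=np.hypot(X[:,0]-X[:,0].mean(),X[:,1]-X[:,1].mean()); b=((a+np.pi)/np.radians(6)).astype(int)
    B=np.array([X[b==k][np.argmax(rr[b==k])] for k in set(b)])
    s=least_squares(lambda p:np.r_[np.hypot(B[:,0]-p[0],B[:,1]-p[1])-.051],B[:,:2].mean(0),loss='soft_l1',f_scale=.002)
    w=abs(s.fun)<.004
    A=np.c_[B[:,:2]-s.x,np.ones(len(B))]
    g=least_squares(lambda p:A[w]@p-B[w,2],[0,0,zr],loss='soft_l1',f_scale=.002)
    print(n,len(B),w.sum(),"centre",s.x.round(4),"z",g.x[2].round(4),"tilt",np.degrees(g.x[:2]).round(1))
rim(sys.argv[1],[float(x) for x in sys.argv[2:4]],float(sys.argv[4]))
E
python3 rim.py t13 .431 -.21 .195;python3 rim.py s13 .431 -.21 .195; python3 rim.py t7 .45 -.335 .245; python3 rim.py t6 .462 -.397 .155
```

```text
t13 60 58 centre [ 0.4268 -0.2043] z 0.2015 tilt [0.3 1. ]
s13 60 57 centre [ 0.4336 -0.2045] z 0.2003 tilt [0.8 0.2]
t7 60 57 centre [ 0.4474 -0.3328] z 0.2467 tilt [-0.3  1.4]
t6 50 47 centre [ 0.4613 -0.3972] z 0.1545 tilt [-0.1  1.2]
```

```bash
python3 cg.py .432 -.197 .03 70 0 30 0;python3 cg.py .432 -.197 .005 70 0 30 0
```

```text
tcp target [ 0.4623 -0.1138  0.0755]
t 24.15 at [ 0.4637 -0.1203  0.1704] tool x az -20.6 toolz [-0.166 -0.467 -0.868] w 0.17 F [ 0.6  0.4 -3. ]
q [-0.618  0.442  0.574  1.98   0.282  1.016 -0.602]
shift [-0.009, -0.1036, 0.1593] turn [-0.0047, -0.0034, -0.0129] rows>= 2
tcp target [ 0.4623 -0.1138  0.0505]
t 24.15 at [ 0.4637 -0.1203  0.1704] tool x az -20.6 toolz [-0.166 -0.467 -0.868] w 0.17 F [ 0.6  0.4 -3. ]
q [-0.618  0.442  0.574  1.98   0.282  1.016 -0.602]
shift [-0.0095, -0.1284, 0.2027] turn [-0.0047, -0.0034, -0.0129] rows>= 3
```

Call:
play_rows(
  rows=[
    [[-0.004,-0.03,0.04],[-0.004,-0.003,-0.012],-1],
    [[-0.008,-0.065,0.09],[-0.004,-0.003,-0.012],-1],
    [[-0.009,-0.09,0.135],[-0.004,-0.003,-0.012],-1],
    [[-0.009,-0.104,0.159],[-0.004,-0.003,-0.012],-1],
    [[-0.009,-0.104,0.159],[-0.004,-0.003,-0.012],-1],
    [[-0.009,-0.104,0.159],[-0.004,-0.003,-0.012],-1],
  ],
)

```text
clock: 24.75
position: [0.4623, -0.1134, 0.0751]
ee_rot: [2.582, -0.453, -0.122]
force: [-0.4, -0.3, -3.0]
width: 0.169
```

```bash
python3 cg.py .432 -.197 .005 70 0 30 0; python3 -c "
from h import *
snap('top','t14');snap('scene','s14')"; python3 rim.py t14 .431 -.2 .105;python3 rim.py s14 .431 -.2 .105
```

```text
tcp target [ 0.4623 -0.1138  0.0505]
t 24.75 at [ 0.4623 -0.1134  0.0751] tool x az -19.9 toolz [-0.171 -0.472 -0.865] w 0.169 F [-0.4 -0.3 -3. ]
q [-0.588  0.603  0.529  2.047  0.246  0.814 -0.643]
shift [0.0003, -0.0239, 0.043] turn [0.002, -0.0005, 0.0015] rows>= 1
t14 60 57 centre [ 0.4309 -0.1958] z 0.1076 tilt [-0.3 -0.6]
s14 60 56 centre [ 0.4353 -0.1968] z 0.106 tilt [ 0.9 -0.7]
```

Call:
play_rows(
  rows=[
    [[0,-0.012,0.02],[0,0,0],-1],
    [[0,-0.02,0.035],[0,0,0],-1],
    [[0,-0.024,0.043],[0,0,0],-1],
    [[0,-0.026,0.046],[0,0,0],-1],
    [[0,-0.027,0.048],[0,0,0],-1],
    [[0,-0.027,0.048],[0,0,0],-1],
  ],
)

```text
clock: 25.45
position: [0.4603, -0.1139, 0.0467]
ee_rot: [2.581, -0.452, -0.125]
force: [0.6, -0.9, -2.7]
width: 0.171
```

```bash
python3 cg.py .432 -.197 .004 70 0 30 0
```

```text
tcp target [ 0.4623 -0.1138  0.0495]
t 25.45 at [ 0.4603 -0.1139  0.0467] tool x az -19.9 toolz [-0.173 -0.472 -0.864] w 0.171 F [ 0.6 -0.9 -2.7]
q [-0.576  0.654  0.516  2.063  0.237  0.753 -0.656]
shift [0.0037, 0.0015, -0.0055] turn [0.0031, 0.0011, 0.0022] rows>= 1
```

Call:
play_rows(
  rows=[
    [[0.001,-0.002,0.003],[0,0,0],-1],
    [[0.001,-0.002,0.004],[0,0,0],-1],
    [[0.001,-0.002,0.004],[0,0,0],-1],
  ],
)

```text
clock: 25.75
position: [0.461, -0.1139, 0.045]
ee_rot: [2.581, -0.452, -0.124]
force: [-0.9, 4.9, 5.1]
width: 0.171
```

Call:
play_rows(
  rows=[
    [[0.001,-0.002,0.004],[0,0,0],-0.4],
    [[0.001,-0.002,0.004],[0,0,0],-0.2],
    [[0.001,-0.002,0.004],[0,0,0],0],
    [[0.001,-0.002,0.004],[0,0,0],0],
    [[0.001,-0.002,0.004],[0,0,0],0],
    [[0.001,-0.002,0.004],[0,0,0],0],
  ],
)

```text
clock: 26.35
position: [0.4611, -0.1145, 0.0423]
ee_rot: [2.581, -0.452, -0.125]
force: [-0.2, -0.1, 0.2]
width: 0.495
```

```bash
python3 cg.py .432 -.197 .004 70 0 30 0; python3 -c "
from h import *
snap('top','t15');snap('scene','s15');snap('wrist','w15')"; python3 rim.py t15 .431 -.2 .079;python3 rim.py s15 .431 -.2 .079
```

```text
tcp target [ 0.4623 -0.1138  0.0495]
t 26.35 at [ 0.4611 -0.1145  0.0423] tool x az -19.9 toolz [-0.173 -0.472 -0.864] w 0.495 F [-0.2 -0.1  0.2]
q [-0.573  0.662  0.513  2.063  0.236  0.745 -0.657]
shift [0.0017, 0.0055, -0.0134] turn [0.003, 0.001, 0.0022] rows>= 1
t15 60 58 centre [ 0.4294 -0.1968] z 0.0775 tilt [-0.3  1.3]
s15 60 57 centre [ 0.434  -0.1975] z 0.0758 tilt [ 1.  -0.1]
```

View pics/w15.png

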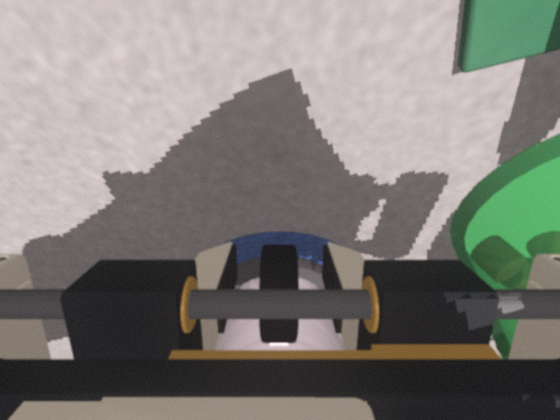

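Cup released upright; its centre matches the mat's to within 1 mm. I'll retract and plan the lid.

Call:
play_rows(
  rows=[
    [[0,0,-0.04],[0,0,0],0],
    [[0,0,-0.1],[0,0,0],0],
    [[0,0,-0.18],[0,0,0],0],
    [[0,0,-0.26],[0,0,0],0.2],
    [[0,0,-0.34],[0,0,0],0.2],
    [[0,0,-0.42],[0,0,0],0.2],
    [[0,0,-0.42],[0,0,0],0.2],
  ],
)

```text
clock: 27.2
position: [0.5005, -0.0123, 0.2272]
ee_rot: [2.586, -0.45, -0.116]
force: [1.3, -0.1, -0.4]
width: 0.598
```

```bash
python3 -c "
from h import *
snap('top','t16');snap('scene','s16'); crop(load('s16')[0],150,200,350,350,4,'s16c')"; python3 rim.py t16 .431 -.2 .079
cat > lidm.py <<'E'
import sys
from h import *
n=sys.argv[1];zz=float(sys.argv[2])
im,d,K,R,t=load(n);W=world(d,K,R,t);I=im.astype(int);z=W[...,2]
m=(abs(z-zz)<.008)&(I[...,0]>I[...,2]+25)&(I[...,1]>40)
k,l,s,c=cv2.connectedComponentsWithStats(m.astype(np.uint8)); i=1+np.argmax(s[1:,4])
X=np.array([ray(u,v,zz,K,R,t) for v,u in np.argwhere(l==i)]); print(n,"lid",s[i,4],cv2.minEnclosingCircle((X[:,:2]*1000).astype(np.float32)),np.nanmedian(z[l==i]))
zk=zz+.035; c=X.mean(0)
m=(abs(z-zk)<.006)&(np.hypot(W[...,0]-c[0],W[...,1]-c[1])<.06)&(I.max(-1)<140)
X=np.array([ray(u,v,zk,K,R,t) for v,u in np.argwhere(m)]); 
if len(X)>5: print("knob",len(X),cv2.minEnclosingCircle((X[:,:2]*1000).astype(np.float32)))
E
python3 lidm.py t16 .022; python3 lidm.py s16 .022
python3 - <<'E'
from sim import *
from cell import arm
q0=np.array(arm.observe()["joints"]);print(q0.round(2),fk(q0)[0].round(3))
for az in (-45,-20,-80,10):
    q=q0
    for p in [(.33,-.28,.25),(.31,-.33,.12),(.31,-.33,.045),(.31,-.33,.25),(.62,-.17,.25),(.62,-.17,.11)]:
        q,e,r=run(q,np.array(p),down(az)); print(az,p,q.round(2),round(e,3),round(r,3))
E
```

```text
t16 60 57 centre [ 0.4294 -0.1967] z 0.0779 tilt [-0.4  0.9]
t16 lid 1554 ((307.9143371582031, -330.9311218261719), 63.935646057128906) 0.020970593438934832
knob 96 ((307.8100280761719, -330.99871826171875), 15.05588150024414)
s16 lid 1743 ((316.3053894042969, -334.90399169921875), 64.95468139648438) 0.019002704614825432
knob 113 ((316.38995361328125, -334.6611022949219), 15.884267807006836)
[-0.75  0.45  0.54  1.79  0.22  1.26 -0.66] [ 0.498 -0.015  0.224]
-45 (0.33, -0.28, 0.25) [-0.16  0.1   0.83  2.03 -0.08  1.04 -0.08] 0.0 0.0
-45 (0.31, -0.33, 0.12) [ 0.12  0.37  0.75  2.16 -0.37  0.74  0.32] 0.001 0.001
-45 (0.31, -0.33, 0.045) [ 0.24  0.5   0.61  2.22 -0.53  0.57  0.46] 0.0 0.001
-45 (0.31, -0.33, 0.25) [-0.06  0.15  0.88  2.   -0.14  1.05  0.1 ] 0.0 0.0
-45 (0.62, -0.17, 0.25) [-0.28  0.52  0.73  1.55 -0.36  1.21 -0.27] 0.0 0.0
-45 (0.62, -0.17, 0.11) [-0.23  0.65  0.65  1.7  -0.46  0.95 -0.19] 0.001 0.0
-20 (0.33, -0.28, 0.25) [-0.1   0.09  0.76  2.03 -0.07  1.04  0.34] 0.0 0.0
-20 (0.31, -0.33, 0.12) [ 0.15  0.35  0.7   2.16 -0.34  0.74  0.73] 0.001 0.001
-20 (0.31, -0.33,
[... 517 characters left out ...]
0.0 0.001
-80 (0.31, -0.33, 0.25) [-0.12  0.16  0.96  2.   -0.15  1.05 -0.49] 0.0 0.0
-80 (0.62, -0.17, 0.25) [-0.32  0.54  0.8   1.55 -0.4   1.23 -0.85] 0.0 0.0
-80 (0.62, -0.17, 0.11) [-0.26  0.67  0.71  1.7  -0.51  0.96 -0.76] 0.001 0.001
10 (0.33, -0.28, 0.25) [-0.08  0.09  0.74  2.03 -0.07  1.04  0.86] 0.0 0.0
10 (0.31, -0.33, 0.12) [ 0.16  0.35  0.68  2.16 -0.33  0.74  1.24] 0.001 0.001
10 (0.31, -0.33, 0.045) [ 0.28  0.48  0.56  2.21 -0.48  0.56  1.38] 0.0 0.001
10 (0.31, -0.33, 0.25) [ 0.01  0.15  0.79  1.99 -0.12  1.05  1.03] 0.0 0.0
10 (0.62, -0.17, 0.25) [-0.23  0.5   0.65  1.54 -0.32  1.2   0.65] 0.0 0.0
10 (0.62, -0.17, 0.11) [-0.18  0.63  0.57  1.7  -0.41  0.93  0.72] 0.001 0.0
```

View pics/s16c.png

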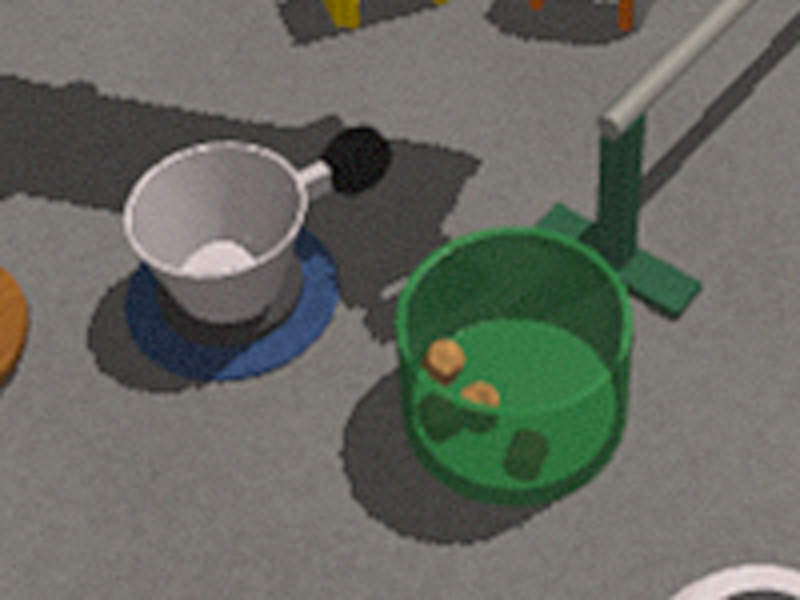

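View pics/t16.png

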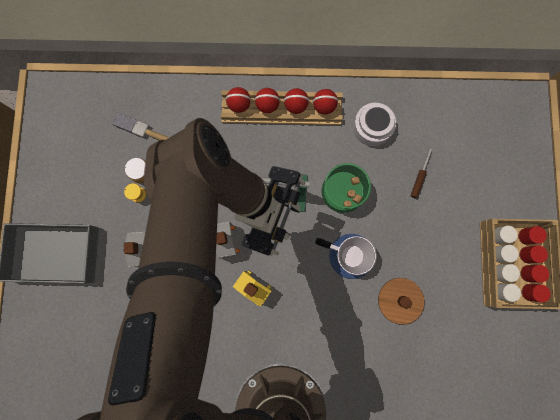

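The cup is upright on the mat at top px (355,255), and four plugs lie in the jar at (353,190), matching the four seen in the cup at the start. None are on the shelf. Now the lid at (402,301).

```bash
python3 g.py .3095 -.331 .20 -45
```

```text
t 27.3 at [ 0.4977 -0.0149  0.2241] tool x az -19.9 toolz [-0.172 -0.471 -0.865] w 0.601 F [-0.4  0.1 -0.9]
q [-0.747  0.452  0.542  1.791  0.221  1.258 -0.664]
shift [-0.1391, 0.6008, 0.4043] turn [0.494, -0.1089, 0.4094] rows>= 8
```

Call:
play_rows(
  rows=[
    [[0,0,-0.05],[0.06,-0.01,0.05],0.2],
    [[-0.03,0.12,0.04],[0.12,-0.02,0.1],0.2],
    [[-0.06,0.24,0.12],[0.2,-0.04,0.16],0.2],
    [[-0.08,0.34,0.2],[0.28,-0.06,0.23],0.2],
    [[-0.1,0.43,0.27],[0.36,-0.08,0.3],0.2],
    [[-0.12,0.52,0.34],[0.44,-0.1,0.36],0.2],
    [[-0.139,0.6,0.404],[0.494,-0.109,0.41],0.2],
    [[-0.139,0.6,0.404],[0.494,-0.109,0.41],0.2],
    [[-0.139,0.6,0.404],[0.494,-0.109,0.41],0.2],
    [[-0.139,0.6,0.404],[0.494,-0.109,0.41],0.2],
  ],
)

```text
clock: 28.3
position: [0.3042, -0.3343, 0.199]
ee_rot: [2.893, -1.217, -0.005]
force: [-0.4, -0.1, 0.7]
width: 0.603
```

```bash
python3 g.py .3095 -.331 .04 -45;python3 -c "
from h import *
snap('wrist','w17')"; python3 lidm.py w17 .022
```

```text
t 28.3 at [ 0.3042 -0.3343  0.199 ] tool x az -45.6 toolz [-0.004 -0.001 -1.   ] w 0.603 F [-0.4 -0.1  0.7]
q [ 0.046  0.225  0.806  2.068 -0.198  0.928  0.163]
shift [0.0032, -0.0134, 0.3179] turn [0.0037, 0.0019, -0.0105] rows>= 4
w17 lid 10828 ((310.21319580078125, -331.38861083984375), 63.61650848388672) 0.0218815814177779
knob 783 ((310.4545593261719, -331.1384582519531), 14.928257942199707)
```

Call:
play_rows(
  rows=[
    [[0.003,-0.01,0.08],[0,0,-0.01],0.2],
    [[0.003,-0.01,0.16],[0,0,-0.01],0.2],
    [[0.003,-0.01,0.24],[0,0,-0.01],0.2],
    [[0.003,-0.01,0.26],[0,0,-0.01],0.2],
    [[0.003,-0.01,0.26],[0,0,-0.01],0.2],
  ],
  newtons=30,
)

```text
clock: 28.85
position: [0.3127, -0.3271, 0.0691]
ee_rot: [2.908, -1.189, -0.008]
force: [-0.5, -0.2, 0.6]
width: 0.597
```

```bash
python3 g.py .310 -.331 .0365 -45
```

```text
t 28.85 at [ 0.3127 -0.3271  0.0691] tool x az -44.5 toolz [-0.005  0.002 -1.   ] w 0.597 F [-0.5 -0.2  0.6]
q [ 0.206  0.451  0.639  2.197 -0.454  0.628  0.397]
shift [0.0019, 0.0091, 0.0652] turn [0.002, 0.0042, 0.0088] rows>= 1
```

Call:
play_rows(
  rows=[
    [[0.002,0.007,0.04],[0,0,0],0.2],
    [[0.002,0.007,0.065],[0,0,0],0.2],
    [[0.002,0.007,0.065],[0,0,0],0.2],
  ],
)

```text
clock: 29.15
position: [0.312, -0.3314, 0.0377]
ee_rot: [2.907, -1.189, -0.002]
force: [0.1, 0.6, -0.3]
width: 0.599
```

Call:
play_rows(
  rows=[
    [[0,0,0],[0,0,0],-1],
    [[0,0,0],[0,0,0],-1],
    [[0,0,0],[0,0,0],-1],
    [[0,0,0],[0,0,0],-1],
    [[0,0,0],[0,0,0],-1],
    [[0,0,0],[0,0,0],-1],
    [[0,0,0],[0,0,0],-1],
    [[0,0,0],[0,0,0],-1],
  ],
)

```text
clock: 29.95
position: [0.3119, -0.3315, 0.0381]
ee_rot: [2.908, -1.189, -0.001]
force: [-0.9, 2.8, 8.8]
width: 0.322
```

```bash
python3 g.py .31 -.331 .2 -45
```

```text
t 29.95 at [ 0.3119 -0.3315  0.0381] tool x az -44.5 toolz [-0.001 -0.    -1.   ] w 0.322 F [-0.9  2.8  8.8]
q [ 0.269  0.506  0.574  2.214 -0.523  0.554  0.464]
shift [-0.0036, 0.0021, -0.3238] turn [0.0006, 0.0002, 0.0087] rows>= 4
```

Call:
play_rows(
  rows=[
    [[0,0,-0.02],[0,0,0],-1],
    [[0,0,-0.06],[0,0,0],-1],
    [[0,0,-0.12],[0,0,0],-1],
    [[0,0,-0.2],[0,0,0],-1],
    [[0,0,-0.28],[0,0,0],-1],
    [[0,0,-0.35],[0,0,0],-1],
    [[0,0,-0.35],[0,0,0],-1],
  ],
)

```text
clock: 30.65
position: [0.3133, -0.3336, 0.2169]
ee_rot: [2.906, -1.189, 0.01]
force: [0.5, 0.5, -1.8]
width: 0.322
```

```bash
python3 g.py .62 -.1705 .22 -15
```

```text
t 30.65 at [ 0.3133 -0.3336  0.2169] tool x az -44.5 toolz [ 0.005 -0.004 -1.   ] w 0.322 F [ 0.5  0.5 -1.8]
q [ 1.000e-03  2.060e-01  8.390e-01  2.039e+00 -1.880e-01  9.650e-01
  1.590e-01]
shift [0.2086, -0.6626, -0.0044] turn [0.0011, -0.0065, -0.4919] rows>= 7
```

Call:
play_rows(
  rows=[
    [[0.03,-0.08,-0.01],[0,0,-0.06],-1],
    [[0.06,-0.17,-0.01],[0,0,-0.13],-1],
    [[0.09,-0.27,-0.01],[0,0,-0.2],-1],
    [[0.12,-0.37,-0.01],[0,0,-0.28],-1],
    [[0.15,-0.47,-0.01],[0,0,-0.36],-1],
    [[0.18,-0.57,-0.01],[0,0,-0.43],-1],
    [[0.208,-0.662,-0.005],[0,0,-0.49],-1],
    [[0.208,-0.662,-0.005],[0,0,-0.49],-1],
    [[0.208,-0.662,-0.005],[0,0,-0.49],-1],
  ],
)

```text
clock: 31.55
position: [0.6187, -0.1667, 0.2131]
ee_rot: [3.114, -0.408, -0.005]
force: [-0.6, -0.4, -1.3]
width: 0.318
```

```bash
python3 g.py .62 -.1705 .13 -15; python3 -c "
from h import *
snap('top','t18');snap('scene','s18')"; python3 lidm.py s18 .2
python3 - <<'E'
from h import *
# jar rim from t16 & s16 by green colour at z=.085
from scipy.optimize import least_squares
for n in ["t16","s16"]:
    im,d,K,R,t=load(n);W=world(d,K,R,t);I=im.astype(int)
    m=(I[...,1]>I[...,0]+20)&(I[...,1]>I[...,2]+10)&(abs(W[...,2]-.085)<.004)&(np.hypot(W[...,0]-.62,W[...,1]+.17)<.08)
    X=np.array([ray(u,v,.085,K,R,t) for v,u in np.argwhere(m)])
    s=least_squares(lambda p:np.hypot(X[:,0]-p[0],X[:,1]-p[1])-.061,[.62,-.17],loss='soft_l1',f_scale=.002);print(n,len(X),s.x.round(4),np.median(abs(s.fun)).round(4))
E
```

```text
t 31.55 at [ 0.6187 -0.1667  0.2131] tool x az -14.9 toolz [-0.003 -0.001 -1.   ] w 0.318 F [-0.6 -0.4 -1.3]
q [-0.199  0.52   0.582  1.591 -0.306  1.126  0.195]
shift [0.005, 0.0065, 0.1662] turn [0.0015, 0.0029, 0.0011] rows>= 2
s18 lid 1568 ((622.0961303710938, -177.93222045898438), 63.896583557128906) 0.19484091823341346
knob 108 ((617.592041015625, -175.598388671875), 36.550933837890625)
t16 274 [ 0.6182 -0.1714] 0.0015
s16 333 [ 0.6245 -0.1746] 0.0014
```

View pics/s18.png

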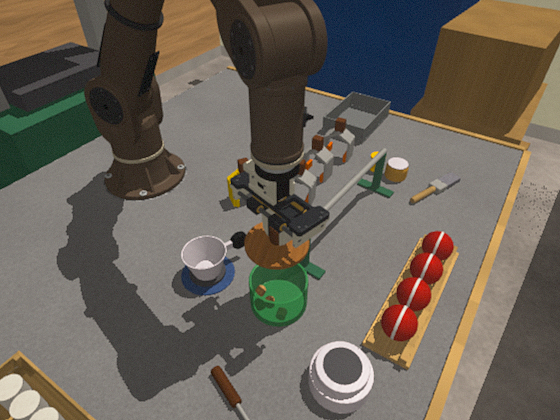

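The scene view shows the far yoke now at (340,128), previously (329,127), so the announced knock seems to have happened. I'll seat the lid first.

Call:
play_rows(
  rows=[
    [[0.004,0.006,0.05],[0,0,0],-1],
    [[0.004,0.006,0.1],[0,0,0],-1],
    [[0.004,0.006,0.14],[0,0,0],-1],
    [[0.004,0.006,0.15],[0,0,0],-1],
    [[0.004,0.006,0.15],[0,0,0],-1],
  ],
)

```text
clock: 32.15
position: [0.6179, -0.1728, 0.1396]
ee_rot: [3.113, -0.415, -0.004]
force: [1.0, 0.4, -1.8]
width: 0.32
```

```bash
python3 g.py .6205 -.171 .111 -15; python3 -c "
from h import *
snap('top','t19');snap('scene','s19'); crop(load('s19')[0],200,200,360,330,4.5,'s19c')"; python3 lidm.py s19 .12
```

```text
t 32.15 at [ 0.6179 -0.1728  0.1396] tool x az -15.2 toolz [-0.002 -0.001 -1.   ] w 0.32 F [ 1.   0.4 -1.8]
q [-0.166  0.592  0.547  1.669 -0.354  0.983  0.24 ]
shift [0.0042, -0.005, 0.0572] turn [0.0013, 0.002, -0.0033] rows>= 1
s19 lid 1471 ((620.021484375, -178.5636749267578), 64.8213882446289) 0.12166713207734788
knob 91 ((618.6473388671875, -180.2572021484375), 35.37238311767578)
```

View pics/s19c.png

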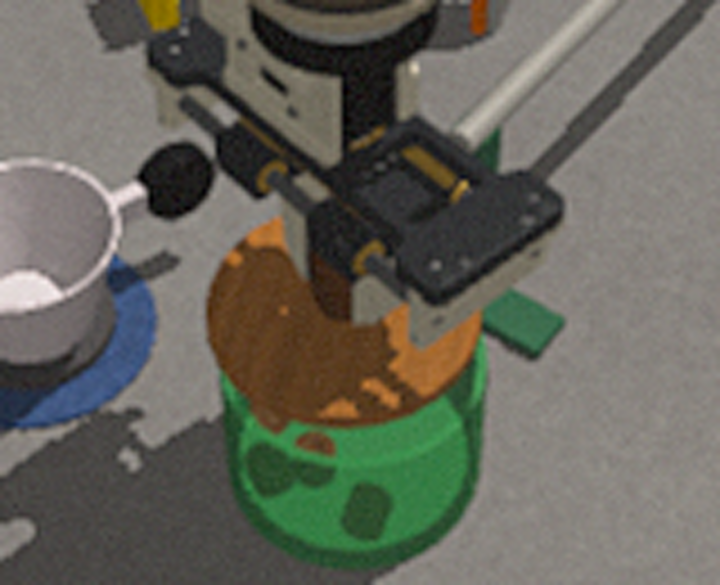

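Call:
play_rows(
  rows=[
    [[0.006,-0.008,0.0],[0,0,0],-1],
    [[0.006,-0.008,0.015],[0,0,0],-1],
    [[0.006,-0.008,0.03],[0,0,0],-1],
    [[0.006,-0.008,0.045],[0,0,0],-1],
    [[0.006,-0.008,0.053],[0,0,0],-1],
    [[0.006,-0.008,0.057],[0,0,0],-1],
    [[0.006,-0.008,0.057],[0,0,0],-1],
  ],
)

```text
clock: 32.95
position: [0.6229, -0.1688, 0.1113]
ee_rot: [3.114, -0.412, -0.002]
force: [-1.3, 1.0, 1.0]
width: 0.32
```

```bash
python3 g.py .6205 -.171 .111 -15; python3 -c "
from h import *
snap('scene','s20'); crop(load('s20')[0],200,200,360,330,4.5,'s20c')"; python3 lidm.py s20 .095
```

```text
t 32.95 at [ 0.6229 -0.1688  0.1113] tool x az -15.1 toolz [-0.001 -0.    -1.   ] w 0.32 F [-1.3  1.   1. ]
q [-0.159  0.627  0.529  1.685 -0.376  0.934  0.25 ]
shift [-0.0034, 0.0056, 0.0005] turn [0.0008, 0.0012, -0.0015] rows>= 1
s20 lid 1386 ((626.5938110351562, -177.30819702148438), 64.20421600341797) 0.09242975165408931
knob 64 ((623.219482421875, -180.11343383789062), 34.18169403076172)
```

View pics/s20c.png

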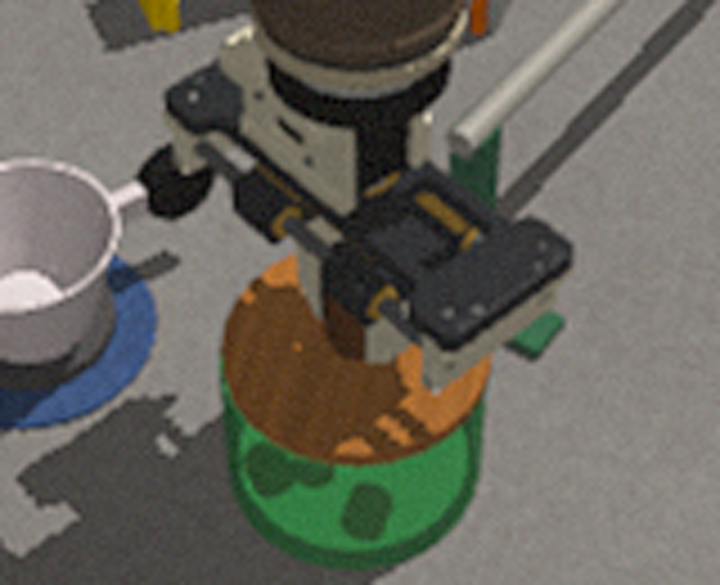

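Lid seated: same height reading as at the start (.0924) and within 2 mm of its original centre. Release.

Call:
play_rows(
  rows=[
    [[0,0,0],[0,0,0],0],
    [[0,0,0],[0,0,0],0],
    [[0,0,0],[0,0,0],0],
    [[0,0,0],[0,0,0],0],
    [[0,0,-0.06],[0,0,0],0],
    [[0,0,-0.14],[0,0,0],0.2],
    [[0,0,-0.24],[0,0,0],0.2],
    [[0,0,-0.34],[0,0,0],0.2],
    [[0,0,-0.42],[0,0,0],0.2],
    [[0,0,-0.42],[0,0,0],0.2],
  ],
)

```text
clock: 34.0
position: [0.6256, -0.1701, 0.3277]
ee_rot: [3.113, -0.412, 0.014]
force: [0.7, -1.1, -0.5]
width: 0.597
```

```bash
python3 g.py .45 0 .36 20; python3 -c "
from h import *
snap('top','t21');snap('scene','s21')"; python3 lidm.py s21 .095; python3 lidm.py t21 .095; python3 meas.py t21; python3 meas.py s21
```

```text
t 34.0 at [ 0.6256 -0.1701  0.3277] tool x az -15.1 toolz [ 0.009 -0.003 -1.   ] w 0.597 F [ 0.7 -1.1 -0.5]
q [-0.212  0.451  0.622  1.41  -0.263  1.354  0.153]
shift [-0.427, -0.237, -0.0687] turn [0.0032, -0.0085, -0.5849] rows>= 5
s21 lid 2070 ((626.20703125, -175.75411987304688), 65.16444396972656) 0.09237073136850167
knob 132 ((627.5418701171875, -174.5963134765625), 15.964066505432129)
t21 lid 590 ((625.4102172851562, -154.62664794921875), 60.470523834228516) 0.09346914436772427
dark 132 [117.2 238.5] mean [0.4557 0.4275 0.135 ] rect [455.8 426.7] [29.4 28.3] 4.2 z 0.1331
dark 119 [220.  237.6] mean [0.4638 0.1635 0.135 ] rect [464.  163.6] [30.1 26.4] 14.7 z 0.1328
dark 125 [167.9 242.6] mean [0.4479 0.2966 0.135 ] rect [448.3 296.3] [28.8 25.7] 3.2 z 0.1327
dark 118 [250.2 289.3] mean [0.3347 0.0819 0.135 ] rect [334.7  81.7] [28.8 25.5] 58.1 z 0.1331
dark 825 [490.   67.2] mean [0.7605 1.1076 0.135 ] rect [ 747.4 1302.3] [516.1 386. ] 85.0 z 0.136
dark 57 [340.6 121.1] mean [0.4669 0.4159 0.135 ] rect [466.8 415.1] [29.1 40.5] 17.2 z 0.1302
dark 292 [139.3 147.1] mean [ 0.0525 -0.0302  0.135 ] rect [ 42.3 -29.7] [141.2  93.3] 56.2 z 0.136
dark 72 [317.8 139.1] mean [0.4588 0.2855 0.135 ] rect [459.1 285.7] [30.1 37.3] 2.5 z 0.1307
dark 77 [243.1 162.5] mean [0.3473 0.071  0.135 ] rect [346.5  71.3] [29.6 36.5] 65.8 z 0.1302
dark 138 [279.  266.3] mean [ 0.6297 -0.1795  0.135 ] rect [ 629.3 -179.3] [26.5 32.2] 45.1 z 0.1272
```

View pics/s21.png

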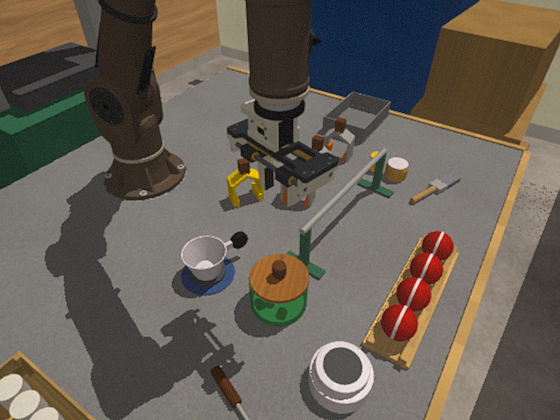

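View pics/t21.png

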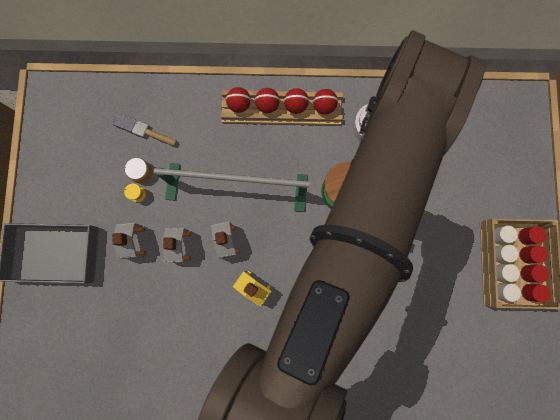

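Lid on and cup on its mat. The far yoke was knocked to top px (117,238). Next I'll look at the yokes with the wrist camera and check the hanging path.

```bash
python3 - <<'E'
from sim import *
from cell import arm
q0=np.array(arm.observe()["joints"])
for flip in (0,180):
    q=q0
    for p,a in [((.45,0,.38),-5),((.466,.165,.27),-5),((.466,.165,.112),-5),((.466,.165,.28),-5),((.617,.04,.28),-4),((.617,.04,.16),-4),((.617,.04,.28),-4),((.449,.298,.28),-4),((.449,.298,.112),-4),((.623,.14,.28),-4),((.623,.14,.16),-4),((.456,.43,.3),-4),((.456,.43,.112),-4),((.629,.24,.28),-4),((.629,.24,.16),-4)]:
        q,e,r=run(q,np.array(p),down(a+flip)); print(flip,p,q.round(2),round(e,3),round(r,3))
E
python3 g.py .44 0.10 .40 -4
```

```text
0 (0.45, 0, 0.38) [-0.58  0.02  0.49  1.75 -0.01  1.37 -0.18] 0.0 0.0
0 (0.466, 0.165, 0.27) [-0.75  0.19  0.36  1.85 -0.07  1.11 -0.45] 0.0 0.0
0 (0.466, 0.165, 0.112) [-0.69  0.38  0.31  2.05 -0.17  0.74 -0.36] 0.0 0.0
0 (0.466, 0.165, 0.28) [-0.75  0.18  0.36  1.84 -0.07  1.14 -0.45] 0.0 0.0
0 (0.617, 0.04, 0.28) [-0.45  0.41  0.44  1.55 -0.18  1.23 -0.05] 0.0 0.0
0 (0.617, 0.04, 0.16) [-0.43  0.51  0.4   1.71 -0.23  0.98 -0.01] 0.001 0.0
0 (0.617, 0.04, 0.28) [-0.45  0.41  0.44  1.55 -0.18  1.23 -0.05] 0.0 0.0
0 (0.449, 0.298, 0.28) [-0.94  0.26  0.33  1.74 -0.09  1.16 -0.66] 0.0 0.0
0 (0.449, 0.298, 0.112) [-0.89  0.44  0.28  1.94 -0.17  0.78 -0.59] 0.0 0.0
0 (0.623, 0.14, 0.28) [-0.55  0.44  0.37  1.49 -0.16  1.24 -0.23] 0.0 0.0
0 (0.623, 0.14, 0.16) [-0.53  0.53  0.34  1.65 -0.2   1.   -0.19] 0.001 0.0
0 (0.456, 0.43, 0.3) [-1.05  0.4   0.31  1.49 -0.12  1.27 -0.8 ] 0.0 0.0
0 (0.456, 0.43, 0.112) [-1.02  0.56  0.26  1.72 -0.18  0.88 -0.75] 0.0 0.0
0 (0.629, 0.24, 0.28) [-0.65  0.49  0.34  1.39 -0.16  1.28 -0.38] 0.0 0.0
0 (0.629, 0.24, 0.16) [-0.64  0.58  0.31  1.55 -0.19  1.0
[... 742 characters left out ...]
, 0.14, 0.28) [-0.96  0.71  1.29  1.54 -0.75  1.44 -2.74] 0.009 0.108
180 (0.623, 0.14, 0.16) [-1.    0.87  1.29  1.69 -0.87  1.28 -2.74] 0.0 0.0
180 (0.456, 0.43, 0.3) [-1.42  0.6   1.29  1.69 -0.95  1.42 -2.74] 0.01 0.556
180 (0.456, 0.43, 0.112) [-1.5   0.87  1.29  1.94 -1.2   1.15 -2.74] 0.009 0.293
180 (0.629, 0.24, 0.28) [-1.04  0.75  1.29  1.5  -0.85  1.47 -2.74] 0.009 0.233
180 (0.629, 0.24, 0.16) [-1.08  0.9   1.29  1.65 -0.97  1.31 -2.74] 0.009 0.109
t 34.1 at [ 0.6236 -0.1687  0.3219] tool x az -15.1 toolz [ 0.001 -0.001 -1.   ] w 0.598 F [-0.2  0.  -1. ]
q [-0.212  0.455  0.619  1.418 -0.264  1.351  0.153]
shift [-0.4943, -0.4233, -0.1569] turn [0.0007, -0.0009, -0.1846] rows>= 7
```

Call:
play_rows(
  rows=[
    [[-0.05,-0.04,-0.1],[0,0,-0.02],0.6],
    [[-0.14,-0.12,-0.157],[0,0,-0.05],0.6],
    [[-0.23,-0.2,-0.157],[0,0,-0.09],0.6],
    [[-0.32,-0.28,-0.157],[0,0,-0.12],0.6],
    [[-0.41,-0.35,-0.157],[0,0,-0.15],0.6],
    [[-0.494,-0.423,-0.157],[0,0,-0.185],0.6],
    [[-0.494,-0.423,-0.157],[0,0,-0.185],0.6],
    [[-0.494,-0.423,-0.157],[0,0,-0.185],0.6],
    [[-0.494,-0.423,-0.157],[0,0,-0.185],0.6],
  ],
)

```text
clock: 35.0
position: [0.4387, 0.1014, 0.3984]
ee_rot: [3.138, -0.102, -0.005]
force: [0.1, -0.5, -0.3]
width: 0.798
```

```bash
python3 g.py .466 .165 .27 -5; python3 -c "
from h import *
snap('wrist','w22')"; python3 meas.py w22
```

```text
t 35.0 at [0.4387 0.1014 0.3984] tool x az -3.7 toolz [-0.003 -0.001 -1.   ] w 0.798 F [ 0.1 -0.5 -0.3]
q [-0.758  0.024  0.43   1.711 -0.01   1.413 -0.392]
shift [0.0471, -0.1308, 0.2565] turn [0.0015, 0.0029, 0.0211] rows>= 3
dark 215 [278.7   3.6] mean [0.4495 0.2883 0.135 ] rect [449.8 287.8] [ 7.9 29. ] 86.2 z 0.1336
dark 495 [298.8 116. ] mean [0.4661 0.1657 0.135 ] rect [466.2 165.9] [28.9 25.8] 13.1 z 0.1346
dark 435 [204.7 186. ] mean [0.3392 0.0856 0.135 ] rect [339.2  85.7] [32.3 24.3] 56.1 z 0.1344
dark 332 [ 10.3 234.2] mean [0.064  0.0351 0.135 ] rect [63.  34.6] [28.6 54.1] 22.4 z 0.1332
```

View pics/w22.png

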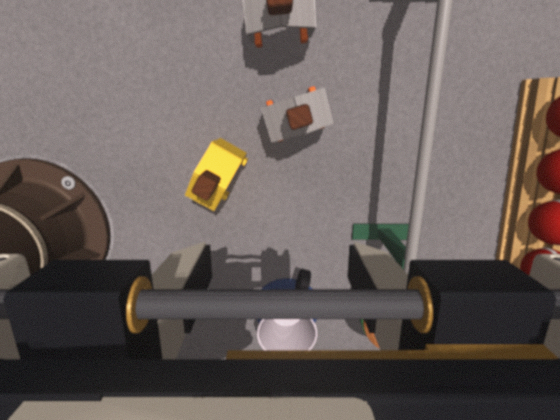

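```bash
cat > railm.py <<'E'
import sys
from h import *
for n in sys.argv[1:]:
    im,d,K,R,t=load(n);W=world(d,K,R,t);I=im.astype(int);z=W[...,2]
    m=(z>.128)&(z<.143)&(W[...,0]>.58)&(W[...,0]<.67)&(W[...,1]>-.03)&(W[...,1]<.32)&(abs(I[...,0]-I[...,2])<30)
    X=W[m]; 
    # bin by y, mid of extremes
    p=np.polyfit(X[:,1],X[:,0],1); e=X[:,0]-np.polyval(p,X[:,1])
    print(n,m.sum(),"x=%.4f*y+%.4f"%tuple(p),"spread",np.percentile(e,[2,98]).round(4),"z",np.percentile(X[:,2],[5,50,95]).round(4),"y",X[:,1].min().round(3),X[:,1].max().round(3))
E
python3 railm.py w22 w1 t21 s21 t0 top0 2>/dev/null; python3 g.py .4665 .1655 .112 13.5;python3 g.py .4665 .1655 .20 13.5
```

```text
w22 3509 x=0.0667*y+0.6145 spread [-0.0058  0.0086] z [0.1307 0.1364 0.1386] y -0.03 0.282
w1 2206 x=0.0679*y+0.6131 spread [-0.0051  0.0085] z [0.1299 0.1362 0.1384] y 0.06 0.32
t21 785 x=0.0669*y+0.6136 spread [-0.0069  0.0082] z [0.1301 0.1351 0.1386] y -0.03 0.319
s21 562 x=0.0675*y+0.6214 spread [-0.0085  0.0057] z [0.1293 0.1339 0.1368] y -0.03 0.317
t 35.05 at [0.4395 0.0999 0.3986] tool x az -3.9 toolz [-0.003 -0.002 -1.   ] w 0.802 F [ 0.6 -0.3  0.6]
q [-0.756  0.024  0.432  1.71  -0.009  1.413 -0.391]
shift [0.0463, -0.1356, 0.5729] turn [0.0014, 0.0026, -0.2901] rows>= 6
t 35.05 at [0.4395 0.0999 0.3986] tool x az -3.9 toolz [-0.003 -0.002 -1.   ] w 0.802 F [ 0.6 -0.3  0.6]
q [-0.756  0.024  0.432  1.71  -0.009  1.413 -0.391]
shift [0.0458, -0.1353, 0.3969] turn [0.0014, 0.0026, -0.2901] rows>= 5
```

Call:
play_rows(
  rows=[
    [[0.046,-0.135,0.1],[0,0,-0.1],1],
    [[0.046,-0.135,0.2],[0,0,-0.2],1],
    [[0.046,-0.135,0.3],[0,0,-0.29],1],
    [[0.046,-0.135,0.37],[0,0,-0.29],1],
    [[0.046,-0.135,0.397],[0,0,-0.29],1],
    [[0.046,-0.135,0.397],[0,0,-0.29],1],
    [[0.046,-0.135,0.397],[0,0,-0.29],1],
  ],
  newtons=45,
)

```text
clock: 35.75
position: [0.4682, 0.1641, 0.2013]
ee_rot: [3.119, 0.363, -0.003]
force: [0.3, 0.2, 0.3]
width: 0.998
```

```bash
python3 g.py .4665 .1655 .112 13.5; python3 -c "
from h import *
snap('top','t23');snap('wrist','w23')"; python3 meas.py t23|grep -v "z 0.13[56]"
```

```text
t 35.75 at [0.4682 0.1641 0.2013] tool x az 13.3 toolz [-0.001 -0.002 -1.   ] w 0.998 F [0.3 0.2 0.3]
q [-0.744  0.264  0.37   1.947 -0.114  0.953 -0.087]
shift [-0.0024, -0.0037, 0.1785] turn [0.0015, 0.0018, -0.0037] rows>= 2
dark 102 [349.7 181.4] mean [ 0.6184 -0.1697  0.135 ] rect [ 618.  -169.3] [25.9 30.2] 46.2 z 0.1285
dark 128 [117.  238.6] mean [0.4556 0.4279 0.135 ] rect [455.8 426.8] [28.3 29.2] 1.3 z 0.1327
dark 120 [250.1 289.4] mean [0.3347 0.0822 0.135 ] rect [334.8  82.2] [29.3 25.9] 55.1 z 0.1328
```

View pics/w23.png

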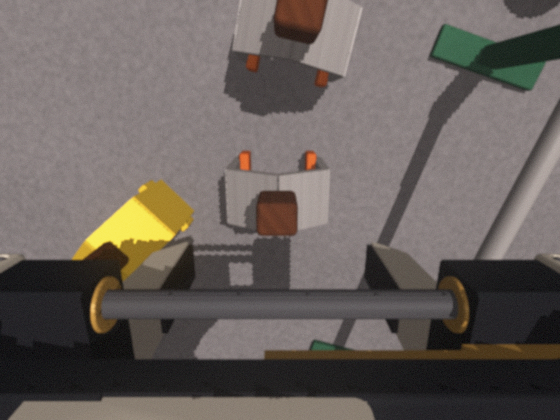

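Yoke 1's block at px (278,212) is centred and square to the jaws. The yellow one at (135,225) is clear. Descend and grip.

Call:
play_rows(
  rows=[
    [[-0.002,-0.002,0.07],[0,0,0],1],
    [[-0.002,-0.002,0.14],[0,0,0],1],
    [[-0.002,-0.002,0.178],[0,0,0],1],
    [[-0.002,-0.002,0.178],[0,0,0],1],
    [[-0.002,-0.002,0.178],[0,0,0],0],
    [[-0.002,-0.002,0.178],[0,0,0],-1],
    [[-0.002,-0.002,0.178],[0,0,0],-1],
    [[-0.002,-0.002,0.178],[0,0,0],-1],
    [[-0.002,-0.002,0.178],[0,0,0],-1],
    [[-0.002,-0.002,0.178],[0,0,0],-1],
  ],
)

```text
clock: 36.85
position: [0.4661, 0.1663, 0.1123]
ee_rot: [3.12, 0.367, -0.001]
force: [-0.3, -0.1, 0.3]
width: 0.529
```

Call:
play_rows(
  rows=[
    [[0,0,0],[0,0,0],-1],
    [[0,0,0],[0,0,0],-1],
    [[0,0,0],[0,0,0],-1],
  ],
)

```text
clock: 37.15
position: [0.4661, 0.1662, 0.112]
ee_rot: [3.119, 0.367, -0.002]
force: [0.6, 0.4, -2.0]
width: 0.326
```

```bash
python3 g.py .4665 .1655 .29 13.5
```

```text
t 37.15 at [0.4661 0.1662 0.112 ] tool x az 13.4 toolz [-0.001 -0.001 -1.   ] w 0.326 F [ 0.6  0.4 -2. ]
q [-0.708  0.384  0.333  2.049 -0.183  0.738 -0.027]
shift [0.0, 0.0017, -0.3559] turn [0.0006, 0.0012, -0.0013] rows>= 4
```

Call:
play_rows(
  rows=[
    [[0,0,-0.03],[0,0,0],-1],
    [[0,0,-0.08],[0,0,0],-1],
    [[0,0,-0.16],[0,0,0],-1],
    [[0,0,-0.24],[0,0,0],-1],
    [[0,0,-0.32],[0,0,0],-1],
    [[0,0,-0.356],[0,0,0],-1],
    [[0,0,-0.356],[0,0,0],-1],
  ],
)

```text
clock: 37.85
position: [0.4673, 0.1667, 0.2923]
ee_rot: [-3.119, -0.367, -0.004]
force: [-1.4, 0.7, -3.8]
width: 0.323
```

```bash
python3 g.py .6177 .04 .29 -3.8; python3 -c "
from h import *
snap('scene','s24')"
```

```text
t 37.85 at [0.4673 0.1667 0.2923] tool x az 13.4 toolz [ 0.003  0.002 -1.   ] w 0.323 F [-1.4  0.7 -3.8]
q [-0.779  0.17   0.39   1.818 -0.071  1.164 -0.133]
shift [0.2337, 0.3163, 0.005] turn [-0.0013, -0.0026, 0.2869] rows>= 4
```

View pics/s24.png

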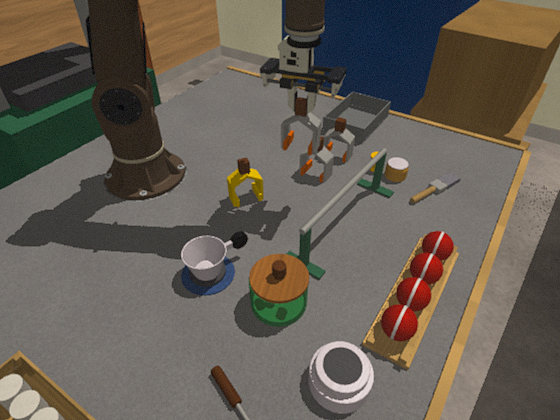

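Call:
play_rows(
  rows=[
    [[0.03,0.04,0.0],[0,0,0.04],-1],
    [[0.08,0.1,0.005],[0,0,0.1],-1],
    [[0.13,0.175,0.005],[0,0,0.16],-1],
    [[0.18,0.245,0.005],[0,0,0.22],-1],
    [[0.22,0.3,0.005],[0,0,0.27],-1],
    [[0.234,0.316,0.005],[0,0,0.287],-1],
    [[0.234,0.316,0.005],[0,0,0.287],-1],
    [[0.234,0.316,0.005],[0,0,0.287],-1],
  ],
)

```text
clock: 38.7
position: [0.6155, 0.0406, 0.2857]
ee_rot: [3.139, -0.102, -0.007]
force: [-1.0, -0.5, -2.9]
width: 0.32
```

```bash
python3 g.py .6177 .04 .20 -3.8; python3 g.py .6177 .04 .163 -3.8; python3 -c "
from h import *
snap('scene','s25');snap('wrist','w25');snap('top','t25')
crop(load('s25')[0],250,80,420,280,3.5,'s25c')"
```

```text
t 38.7 at [0.6155 0.0406 0.2857] tool x az -3.7 toolz [-0.004 -0.001 -1.   ] w 0.32 F [-1.  -0.5 -2.9]
q [-0.507  0.411  0.521  1.546 -0.211  1.246 -0.019]
shift [0.0051, 0.0008, 0.1714] turn [0.0009, 0.0042, 0.001] rows>= 2
t 38.7 at [0.6155 0.0406 0.2857] tool x az -3.7 toolz [-0.004 -0.001 -1.   ] w 0.32 F [-1.  -0.5 -2.9]
q [-0.507  0.411  0.521  1.546 -0.211  1.246 -0.019]
shift [0.0055, 0.0008, 0.2454] turn [0.0009, 0.0042, 0.001] rows>= 3
```

View pics/s25c.png

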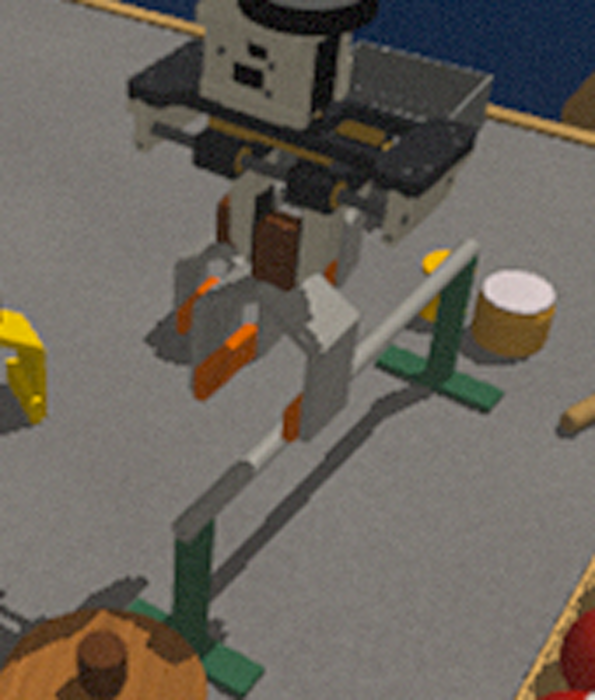

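View pics/t25.png

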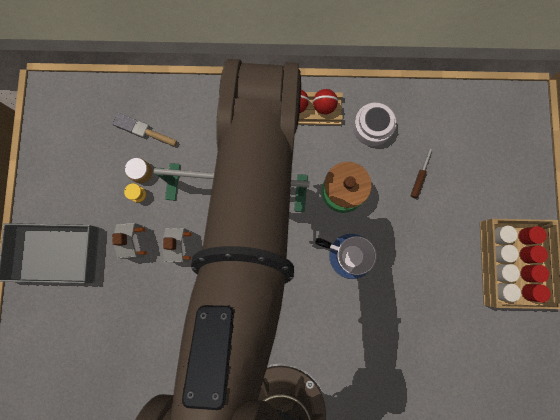

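Call:
play_rows(
  rows=[
    [[0.004,0,0.05],[0,0,0],-1],
    [[0.004,0,0.11],[0,0,0],-1],
    [[0.004,0,0.17],[0,0,0],-1],
    [[0.004,0,0.2],[0,0,0],-1],
    [[0.004,0,0.22],[0,0,0],-1],
    [[0.004,0,0.235],[0,0,0],-1],
    [[0.004,0,0.243],[0,0,0],-1],
    [[0.004,0,0.243],[0,0,0],-1],
  ],
)

```text
clock: 39.65
position: [0.6187, 0.0398, 0.1662]
ee_rot: [3.139, -0.104, -0.001]
force: [-0.0, 0.2, -3.6]
width: 0.326
```

```bash
python3 g.py .6177 .04 .161 -3.8
```

```text
t 39.65 at [0.6187 0.0398 0.1662] tool x az -3.8 toolz [-0.001 -0.001 -1.   ] w 0.326 F [-0.   0.2 -3.6]
q [-0.474  0.515  0.479  1.697 -0.273  0.997  0.036]
shift [-0.002, -0.0003, 0.0104] turn [0.0006, 0.0007, 0.0003] rows>= 1
```

Call:
play_rows(
  rows=[
    [[0,0,0.004],[0,0,0],-1],
    [[0,0,0.008],[0,0,0],-1],
    [[0,0,0.011],[0,0,0],-1],
    [[0,0,0.011],[0,0,0],-1],
  ],
)

```text
clock: 40.05
position: [0.6191, 0.0396, 0.161]
ee_rot: [3.139, -0.104, 0.0]
force: [1.3, -0.3, -0.1]
width: 0.323
```

Call:
play_rows(
  rows=[
    [[0,0,0.012],[0,0,0],-0.3],
    [[0,0,0.012],[0,0,0],-0.2],
    [[0,0,0.012],[0,0,0],0],
    [[0,0,0.012],[0,0,0],0.2],
    [[0,0,0.012],[0,0,0],0.2],
    [[0,0,0.012],[0,0,0],0.2],
    [[0,0,-0.04],[0,0,0],0.4],
    [[0,0,-0.12],[0,0,0],0.6],
    [[0,0,-0.22],[0,0,0],0.6],
    [[0,0,-0.25],[0,0,0],0.6],
  ],
)

```text
clock: 41.05
position: [0.6207, 0.0392, 0.291]
ee_rot: [-3.139, 0.105, -0.01]
force: [0.9, -0.1, -0.9]
width: 0.799
```

```bash
python3 g.py .44 .23 .33 -3; python3 -c "
from h import *
snap('scene','s26');snap('wrist','w26')
crop(load('s26')[0],250,80,420,280,3.5,'s26c')"
```

```text
t 41.05 at [0.6207 0.0392 0.291 ] tool x az -3.8 toolz [ 0.006  0.    -1.   ] w 0.799 F [ 0.9 -0.1 -0.9]
q [-0.506  0.411  0.525  1.534 -0.213  1.248 -0.017]
shift [-0.3856, -0.3567, -0.0802] turn [-0.0005, -0.0058, -0.0138] rows>= 6
```

View pics/s26c.png

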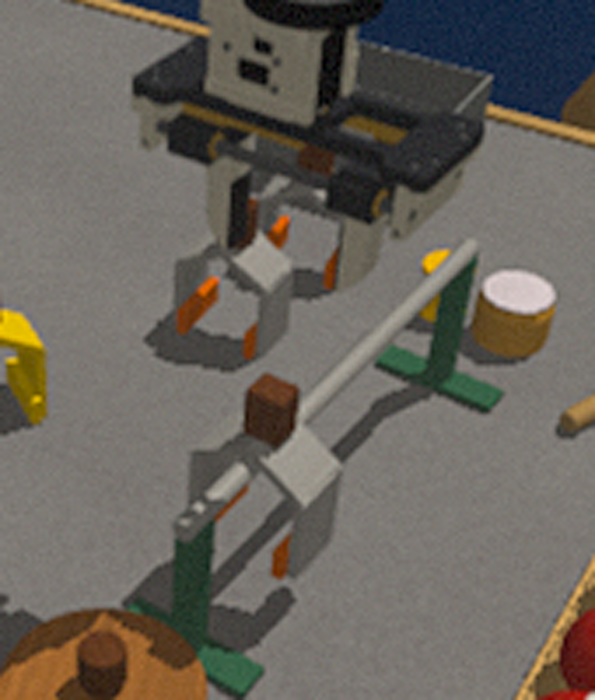

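Yoke 1 hangs astride the bar (crop px 270,440). Next is yoke 2.

Call:
play_rows(
  rows=[
    [[-0.03,-0.03,-0.03],[0,0,0],1],
    [[-0.1,-0.09,-0.08],[0,0,0],1],
    [[-0.17,-0.16,-0.08],[0,0,0],1],
    [[-0.24,-0.22,-0.08],[0,0,-0.01],1],
    [[-0.31,-0.285,-0.08],[0,0,-0.014],1],
    [[-0.386,-0.357,-0.08],[0,0,-0.014],1],
    [[-0.386,-0.357,-0.08],[0,0,-0.014],1],
    [[-0.386,-0.357,-0.08],[0,0,-0.014],1],
  ],
)

```text
clock: 41.95
position: [0.4367, 0.2316, 0.3247]
ee_rot: [3.139, -0.075, -0.004]
force: [0.6, -0.5, 0.5]
width: 0.999
```

```bash
python3 -c "
from h import *
snap('wrist','w27')"; python3 meas.py w27; python3 g.py .449 .2975 .2 -1
```

```text
dark 735 [289.5 115.7] mean [0.45   0.2997 0.135 ] rect [450.  299.4] [25.2 29.3] 88.6 z 0.1346
t 42.0 at [0.4379 0.2302 0.3249] tool x az -2.9 toolz [-0.002 -0.002 -1.   ] w 0.999 F [-0.1  0.2  0.5]
q [-0.954  0.148  0.424  1.763 -0.063  1.246 -0.566]
shift [0.0157, -0.1359, 0.2495] turn [0.0017, 0.0016, -0.032] rows>= 3
```

View pics/w27.png

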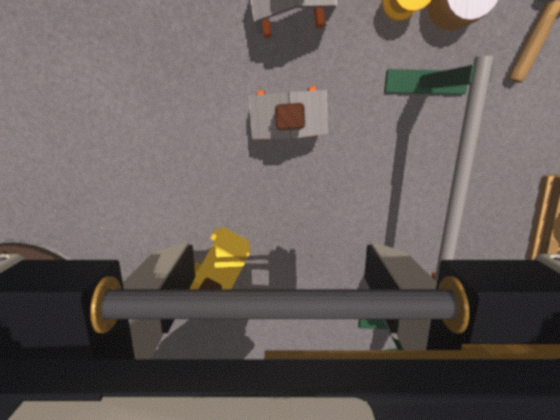

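Yoke 2's block is at px (290,116), (0.450, 0.299), yaw about −1°.

Call:
play_rows(
  rows=[
    [[0.018,-0.138,0.1],[0,0,-0.02],1],
    [[0.018,-0.138,0.2],[0,0,-0.02],1],
    [[0.018,-0.138,0.27],[0,0,-0.02],1],
    [[0.018,-0.138,0.29],[0,0,-0.02],1],
    [[0.018,-0.138,0.29],[0,0,-0.02],1],
    [[0.018,-0.138,0.29],[0,0,-0.02],1],
  ],
)

```text
clock: 42.6
position: [0.4517, 0.2976, 0.1808]
ee_rot: [3.139, -0.052, -0.001]
force: [0.3, 0.1, -0.3]
width: 1.001
```

```bash
python3 g.py .4497 .2985 .112 -1.4; python3 -c "
from h import *
snap('wrist','w28')"
```

```text
t 42.6 at [0.4517 0.2976 0.1808] tool x az -1.9 toolz [-0.001 -0.002 -1.   ] w 1.001 F [ 0.3  0.1 -0.3]
q [-0.962  0.361  0.371  1.87  -0.158  0.941 -0.553]
shift [-0.0041, -0.002, 0.1377] turn [0.0017, 0.0006, -0.0085] rows>= 2
```

View pics/w28.png

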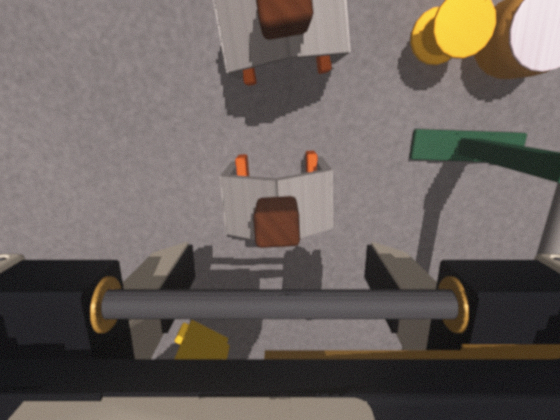

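Centred (277,220). Descend and close.

Call:
play_rows(
  rows=[
    [[-0.003,-0.001,0.07],[0,0,0],1],
    [[-0.003,-0.001,0.12],[0,0,0],1],
    [[-0.003,-0.001,0.138],[0,0,0],1],
    [[-0.003,-0.001,0.138],[0,0,0],0],
    [[-0.003,-0.001,0.138],[0,0,0],-1],
    [[-0.003,-0.001,0.138],[0,0,0],-1],
    [[-0.003,-0.001,0.138],[0,0,0],-1],
    [[-0.003,-0.001,0.138],[0,0,0],-1],
    [[-0.003,-0.001,0.138],[0,0,0],-1],
    [[-0.003,-0.001,0.138],[0,0,0],-1],
  ],
)

```text
clock: 43.65
position: [0.4489, 0.2995, 0.1116]
ee_rot: [3.141, -0.048, -0.002]
force: [-0.5, -0.7, 0.5]
width: 0.443
```

Call:
play_rows(
  rows=[
    [[0,0,0],[0,0,0],-1],
    [[0,0,0],[0,0,0],-1],
    [[0,0,0],[0,0,0],-1],
  ],
)

```text
clock: 43.95
position: [0.4489, 0.2993, 0.1114]
ee_rot: [3.14, -0.049, -0.002]
force: [0.7, -0.0, -0.6]
width: 0.327
```

Call:
play_rows(
  rows=[
    [[0,0,-0.03],[0,0,0],-1],
    [[0,0,-0.08],[0,0,0],-1],
    [[0,0,-0.16],[0,0,0],-1],
    [[0,0,-0.24],[0,0,0],-1],
    [[0,0,-0.32],[0,0,0],-1],
    [[0,0,-0.356],[0,0,0],-1],
    [[0,0,-0.356],[0,0,0],-1],
  ],
)

```text
clock: 44.65
position: [0.4501, 0.3002, 0.292]
ee_rot: [-3.139, 0.048, -0.003]
force: [-0.1, -0.0, -2.5]
width: 0.328
```

```bash
python3 g.py .6244 .14 .29 -3.8
```

```text
t 44.65 at [0.4501 0.3002 0.292 ] tool x az -1.8 toolz [ 0.002  0.003 -1.   ] w 0.328 F [-0.1 -0.  -2.5]
q [-1.001  0.253  0.4    1.72  -0.106  1.186 -0.603]
shift [0.3583, 0.3095, 0.0039] turn [-0.0025, -0.002, 0.0339] rows>= 5
```

Call:
play_rows(
  rows=[
    [[0.04,0.035,0],[0,0,0],-1],
    [[0.1,0.085,0],[0,0,0.01],-1],
    [[0.17,0.145,0],[0,0,0.02],-1],
    [[0.24,0.205,0],[0,0,0.03],-1],
    [[0.31,0.265,0],[0,0,0.034],-1],
    [[0.358,0.309,0],[0,0,0.034],-1],
    [[0.358,0.309,0],[0,0,0.034],-1],
    [[0.358,0.309,0],[0,0,0.034],-1],
  ],
)

```text
clock: 45.45
position: [0.6227, 0.1387, 0.2871]
ee_rot: [3.138, -0.107, -0.007]
force: [-0.2, 0.4, -2.8]
width: 0.33
```

```bash
python3 g.py .6244 .14 .165 -3.8; python3 -c "
from h import *
snap('scene','s29')
crop(load('s29')[0],250,80,420,280,3.5,'s29c')"
```

```text
t 45.45 at [0.6227 0.1387 0.2871] tool x az -3.9 toolz [-0.004 -0.002 -1.   ] w 0.33 F [-0.2  0.4 -2.8]
q [-0.621  0.445  0.484  1.485 -0.21   1.268 -0.182]
shift [0.0044, -0.0033, 0.2441] turn [0.0021, 0.0041, -0.0019] rows>= 3
```

View pics/s29c.png

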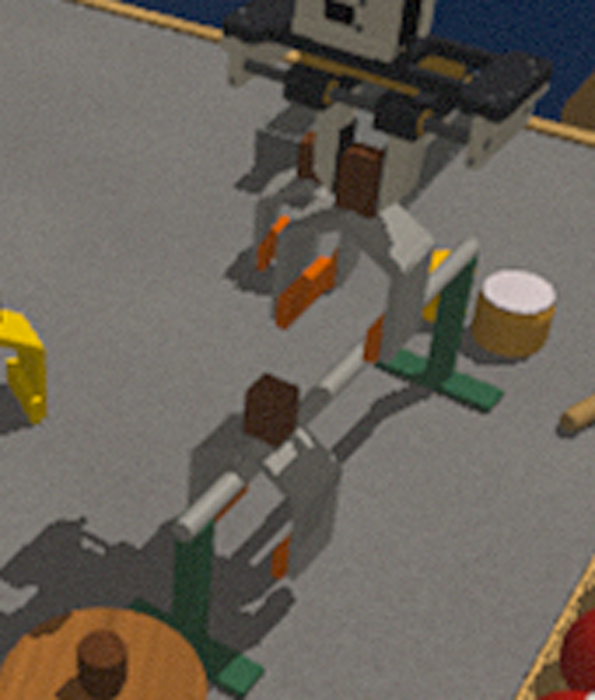

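Straddling, with clear space to yoke 1. Lower.

Call:
play_rows(
  rows=[
    [[0.002,-0.002,0.05],[0,0,0],-1],
    [[0.002,-0.002,0.11],[0,0,0],-1],
    [[0.002,-0.002,0.17],[0,0,0],-1],
    [[0.002,-0.002,0.2],[0,0,0],-1],
    [[0.002,-0.002,0.225],[0,0,0],-1],
    [[0.002,-0.002,0.24],[0,0,0],-1],
    [[0.002,-0.002,0.246],[0,0,0],-1],
    [[0.002,-0.002,0.25],[0,0,0],-1],
    [[0.002,-0.002,0.254],[0,0,0],-1],
    [[0.002,-0.002,0.254],[0,0,0],-1],
  ],
)

```text
clock: 46.5
position: [0.6244, 0.1405, 0.1628]
ee_rot: [3.139, -0.104, -0.001]
force: [0.0, 0.1, -2.9]
width: 0.326
```

Call:
play_rows(
  rows=[
    [[0,0,0.003],[0,0,0],-1],
    [[0,0,0.006],[0,0,0],-1],
    [[0,0,0.006],[0,0,0],-1],
  ],
)

```text
clock: 46.8
position: [0.6254, 0.1406, 0.1607]
ee_rot: [-3.14, 0.105, -0.003]
force: [0.7, 0.1, 3.9]
width: 0.329
```

Call:
play_rows(
  rows=[
    [[0,0,0.006],[0,0,0],-0.3],
    [[0,0,0.006],[0,0,0],-0.2],
    [[0,0,0.006],[0,0,0],0],
    [[0,0,0.006],[0,0,0],0.2],
    [[0,0,0.006],[0,0,0],0.2],
    [[0,0,0.006],[0,0,0],0.2],
    [[0,0,-0.04],[0,0,0],0.4],
    [[0,0,-0.12],[0,0,0],0.6],
    [[0,0,-0.22],[0,0,0],0.6],
    [[0,0,-0.28],[0,0,0],0.6],
  ],
)

```text
clock: 47.8
position: [0.6252, 0.1404, 0.3033]
ee_rot: [-3.14, 0.105, -0.004]
force: [0.5, 0.6, 0.3]
width: 0.797
```

```bash
python3 g.py .45 .36 .33 -3; python3 -c "
from h import *
snap('scene','s30')
crop(load('s30')[0],250,80,420,280,3.5,'s30c')"
```

```text
t 47.8 at [0.6252 0.1404 0.3033] tool x az -3.8 toolz [ 0.003  0.    -1.   ] w 0.797 F [0.5 0.6 0.3]
q [-0.624  0.436  0.489  1.459 -0.207  1.296 -0.185]
shift [-0.3788, -0.4149, -0.0542] turn [-0.0003, -0.0024, -0.0137] rows>= 6
```

View pics/s30c.png

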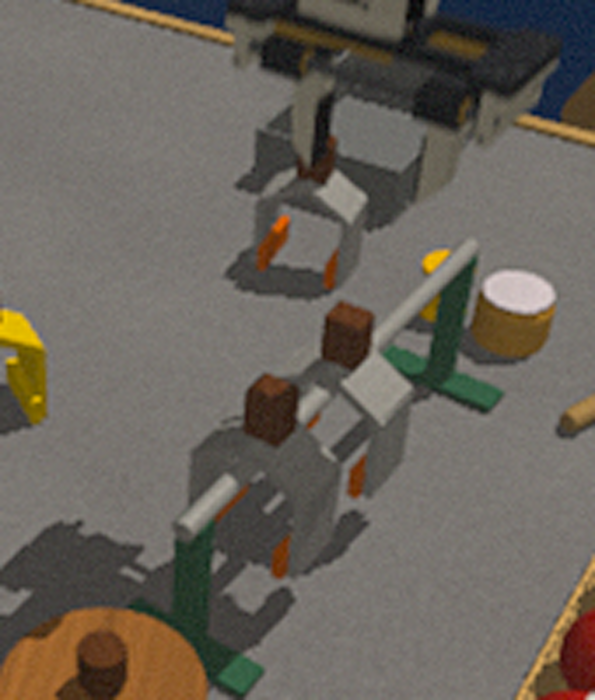

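Two are hanging. Now the knocked yoke 3.

Call:
play_rows(
  rows=[
    [[-0.03,-0.035,-0.03],[0,0,0],1],
    [[-0.1,-0.11,-0.054],[0,0,0],1],
    [[-0.17,-0.19,-0.054],[0,0,0],1],
    [[-0.24,-0.27,-0.054],[0,0,-0.01],1],
    [[-0.31,-0.34,-0.054],[0,0,-0.014],1],
    [[-0.379,-0.415,-0.054],[0,0,-0.014],1],
    [[-0.379,-0.415,-0.054],[0,0,-0.014],1],
    [[-0.379,-0.415,-0.054],[0,0,-0.014],1],
  ],
)

```text
clock: 48.65
position: [0.4472, 0.3623, 0.3261]
ee_rot: [3.14, -0.074, -0.003]
force: [0.5, -1.3, -0.0]
width: 0.998
```

```bash
python3 -c "
from h import *
snap('wrist','w31')"; python3 meas.py w31; python3 g.py .457 .430 .18 -1
```

```text
dark 730 [287.4 114.6] mean [0.4585 0.4317 0.135 ] rect [458.5 431.7] [29.5 25.2] 6.8 z 0.1346
t 48.7 at [0.449  0.3602 0.3263] tool x az -2.9 toolz [-0.001 -0.001 -1.   ] w 0.998 F [ 1.  -1.1 -0.2]
q [-1.073  0.298  0.41   1.578 -0.122  1.292 -0.695]
shift [0.0093, -0.1407, 0.2924] turn [0.0012, 0.0008, -0.0315] rows>= 4
```

View pics/w31.png

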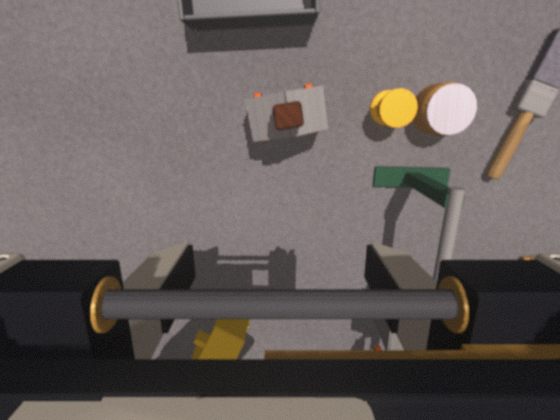

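Yoke 3's block is at px (287,115), (0.458, 0.431), yaw +6.8°. The spool at (397,107) clears the fingers.

```bash
python3 g.py .4583 .431 .18 6.8
```

```text
t 48.7 at [0.449  0.3602 0.3263] tool x az -2.9 toolz [-0.001 -0.001 -1.   ] w 0.998 F [ 1.  -1.1 -0.2]
q [-1.073  0.298  0.41   1.578 -0.122  1.292 -0.695]
shift [0.0118, -0.1428, 0.2924] turn [0.0011, 0.0009, -0.1615] rows>= 4
```

Call:
play_rows(
  rows=[
    [[0.012,-0.141,0.1],[0,0,-0.08],1],
    [[0.012,-0.141,0.2],[0,0,-0.16],1],
    [[0.012,-0.141,0.27],[0,0,-0.16],1],
    [[0.012,-0.141,0.292],[0,0,-0.16],1],
    [[0.012,-0.141,0.292],[0,0,-0.16],1],
    [[0.012,-0.141,0.292],[0,0,-0.16],1],
  ],
)

```text
clock: 49.3
position: [0.4605, 0.4286, 0.1812]
ee_rot: [3.135, 0.177, -0.0]
force: [0.3, -0.2, 0.4]
width: 1.0
```

```bash
python3 g.py .4583 .431 .112 6.8; python3 -c "
from h import *
snap('wrist','w32')"
```

```text
t 49.3 at [0.4605 0.4286 0.1812] tool x az 6.5 toolz [ 0.    -0.001 -1.   ] w 1.0 F [ 0.3 -0.2  0.4]
q [-1.06   0.497  0.333  1.648 -0.182  1.028 -0.557]
shift [-0.0037, -0.0055, 0.1384] turn [0.0013, 0.0001, -0.0056] rows>= 2
```

View pics/w32.png

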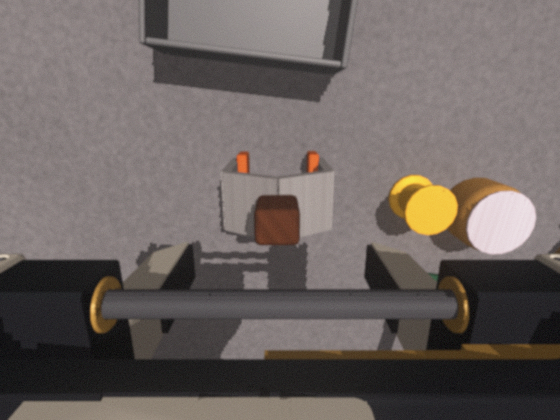

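Call:
play_rows(
  rows=[
    [[-0.003,-0.003,0.07],[0,0,0],1],
    [[-0.003,-0.003,0.12],[0,0,0],1],
    [[-0.003,-0.003,0.138],[0,0,0],1],
    [[-0.003,-0.003,0.138],[0,0,0],0],
    [[-0.003,-0.003,0.138],[0,0,0],-1],
    [[-0.003,-0.003,0.138],[0,0,0],-1],
    [[-0.003,-0.003,0.138],[0,0,0],-1],
    [[-0.003,-0.003,0.138],[0,0,0],-1],
    [[-0.003,-0.003,0.138],[0,0,0],-1],
    [[-0.003,-0.003,0.138],[0,0,0],-1],
  ],
)

```text
clock: 50.35
position: [0.4568, 0.4315, 0.1116]
ee_rot: [3.136, 0.182, -0.002]
force: [-0.1, -0.0, 0.0]
width: 0.441
```

Call:
play_rows(
  rows=[
    [[0,0,0],[0,0,0],-1],
    [[0,0,0],[0,0,0],-1],
    [[0,0,0],[0,0,0],-1],
  ],
)

```text
clock: 50.65
position: [0.4567, 0.4313, 0.1112]
ee_rot: [3.135, 0.182, -0.002]
force: [0.8, 0.2, -2.3]
width: 0.323
```

Call:
play_rows(
  rows=[
    [[0,0,-0.03],[0,0,0],-1],
    [[0,0,-0.08],[0,0,0],-1],
    [[0,0,-0.16],[0,0,0],-1],
    [[0,0,-0.24],[0,0,0],-1],
    [[0,0,-0.32],[0,0,0],-1],
    [[0,0,-0.356],[0,0,0],-1],
    [[0,0,-0.356],[0,0,0],-1],
  ],
)

```text
clock: 51.35
position: [0.4581, 0.4324, 0.2936]
ee_rot: [-3.132, -0.181, -0.005]
force: [-0.2, -0.3, -1.7]
width: 0.325
```

```bash
python3 g.py .6312 .242 .29 -3.8
```

```text
t 51.35 at [0.4581 0.4324 0.2936] tool x az 6.6 toolz [ 0.003  0.004 -1.   ] w 0.325 F [-0.2 -0.3 -1.7]
q [-1.084  0.408  0.36   1.498 -0.149  1.257 -0.59 ]
shift [0.2999, 0.4182, 0.0068] turn [-0.0038, -0.0031, 0.1738] rows>= 6
```

Call:
play_rows(
  rows=[
    [[0.03,0.04,0],[0,0,0.02],-1],
    [[0.08,0.11,0],[0,0,0.05],-1],
    [[0.14,0.19,0],[0,0,0.08],-1],
    [[0.2,0.27,0],[0,0,0.11],-1],
    [[0.25,0.345,0],[0,0,0.15],-1],
    [[0.3,0.418,0.003],[0,0,0.174],-1],
    [[0.3,0.418,0.003],[0,0,0.174],-1],
    [[0.3,0.418,0.003],[0,0,0.174],-1],
    [[0.3,0.418,0.003],[0,0,0.174],-1],
  ],
)

```text
clock: 52.25
position: [0.629, 0.2426, 0.2868]
ee_rot: [3.139, -0.102, -0.005]
force: [0.2, -0.5, -2.3]
width: 0.322
```

```bash
python3 g.py .6312 .242 .165 -3.8; python3 -c "
from h import *
snap('scene','s33')
crop(load('s33')[0],250,80,420,280,3.5,'s33c')"
```

```text
t 52.25 at [0.629  0.2426 0.2868] tool x az -3.7 toolz [-0.003 -0.    -1.   ] w 0.322 F [ 0.2 -0.5 -2.3]
q [-0.721  0.506  0.448  1.384 -0.22   1.304 -0.328]
shift [0.0053, 0.0008, 0.2436] turn [0.0006, 0.003, 0.0015] rows>= 3
```

View pics/s33c.png

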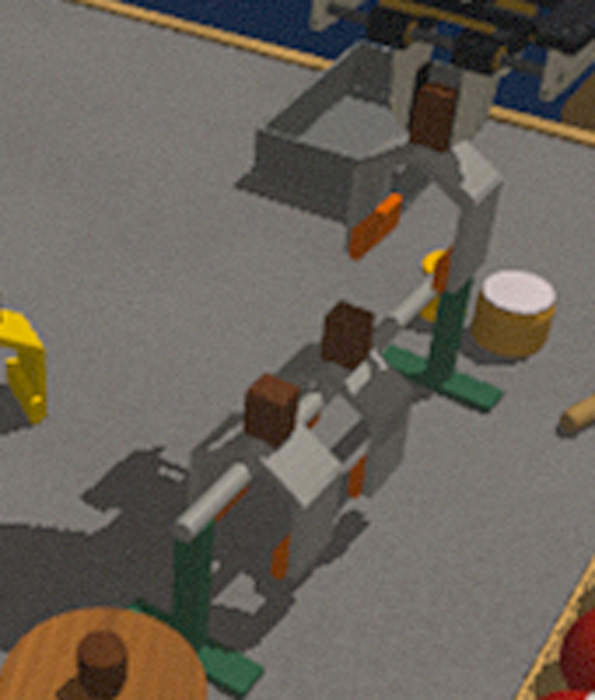

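Call:
play_rows(
  rows=[
    [[0.004,0,0.05],[0,0,0],-1],
    [[0.004,0,0.11],[0,0,0],-1],
    [[0.004,0,0.17],[0,0,0],-1],
    [[0.004,0,0.2],[0,0,0],-1],
    [[0.004,0,0.225],[0,0,0],-1],
    [[0.004,0,0.24],[0,0,0],-1],
    [[0.004,0,0.246],[0,0,0],-1],
    [[0.004,0,0.25],[0,0,0],-1],
    [[0.004,0,0.253],[0,0,0],-1],
    [[0.004,0,0.253],[0,0,0],-1],
  ],
)

```text
clock: 53.3
position: [0.6322, 0.2412, 0.1619]
ee_rot: [3.14, -0.104, -0.001]
force: [0.1, -0.3, -3.8]
width: 0.327
```

Call:
play_rows(
  rows=[
    [[0,0,0.002],[0,0,0],-1],
    [[0,0,0.004],[0,0,0],-1],
    [[0,0,0.004],[0,0,0],-1],
  ],
)

```text
clock: 53.6
position: [0.6325, 0.2412, 0.16]
ee_rot: [3.14, -0.104, 0.0]
force: [1.5, 0.7, 1.6]
width: 0.326
```

Resting on the bar. Release and rise.

Call:
play_rows(
  rows=[
    [[0,0,0.002],[0,0,0],-0.3],
    [[0,0,0.002],[0,0,0],-0.2],
    [[0,0,0.002],[0,0,0],0],
    [[0,0,0.002],[0,0,0],0.2],
    [[0,0,0.002],[0,0,0],0.2],
    [[0,0,0.002],[0,0,0],0.2],
    [[0,0,-0.04],[0,0,0],0.4],
    [[0,0,-0.12],[0,0,0],0.6],
    [[0,0,-0.22],[0,0,0],0.6],
    [[0,0,-0.3],[0,0,0],0.6],
  ],
)

```text
clock: 54.6
position: [0.6323, 0.241, 0.3122]
ee_rot: [3.14, -0.105, 0.001]
force: [0.2, 0.9, -0.0]
width: 0.797
```

```bash
python3 g.py .40 .25 .40 -3.8
```

```text
t 54.6 at [0.6323 0.241  0.3122] tool x az -3.8 toolz [ 0. -0. -1.] w 0.797 F [ 0.2  0.9 -0. ]
q [-0.719  0.497  0.456  1.338 -0.216  1.355 -0.332]
shift [-0.4647, 0.0131, -0.1758] turn [0.0002, -0.0004, -0.0003] rows>= 5
```

Call:
play_rows(
  rows=[
    [[-0.03,0,-0.1],[0,0,0],0.6],
    [[-0.12,0,-0.175],[0,0,0],0.6],
    [[-0.22,0,-0.175],[0,0,0],0.6],
    [[-0.32,0,-0.175],[0,0,0],0.6],
    [[-0.42,-0.05,-0.175],[0,0,0],0.6],
    [[-0.48,-0.1,-0.175],[0,0,0],0.6],
    [[-0.48,-0.15,-0.175],[0,0,0],0.6],
    [[-0.48,-0.2,-0.175],[0,0,0],0.6],
    [[-0.48,-0.2,-0.175],[0,0,0],0.6],
  ],
)

```text
clock: 55.5
position: [0.3979, 0.3604, 0.3965]
ee_rot: [3.14, -0.096, -0.003]
force: [-0.0, -0.4, -0.3]
width: 0.8
```

```bash
python3 -c "
from h import *
snap('scene','s34');snap('top','t34')
crop(load('s34')[0],150,100,420,330,2.9,'s34c')"; python3 lidm.py s34 .095; python3 lidm.py t34 .095;python3 rim.py t34 .431 -.2 .079; python3 rim.py s34 .431 -.2 .079
python3 - <<'E'
from h import *
for n in ("t34","s34"):
    im,d,K,R,t=load(n);W=world(d,K,R,t);z=W[...,2];I=im.astype(int)
    m=(z>.174)&(z<.19)&(W[...,0]>.58)&(W[...,0]<.68)&(W[...,1]>-.05)&(W[...,1]<.33)&(im.max(-1)<140)
    k,l,s,c=cv2.connectedComponentsWithStats(m.astype(np.uint8))
    for i in range(1,k):
        if s[i,4]>15: print(n,"block top",s[i,4],c[i].round(),np.nanmedian(W[l==i],0).round(4))
E
```

```text
s34 lid 2064 ((627.3270263671875, -175.11471557617188), 65.02698516845703) 0.09243733228056286
knob 133 ((627.640869140625, -174.6818389892578), 16.0919189453125)
t34 lid 1542 ((619.8230590820312, -170.5174560546875), 63.688262939453125) 0.0935279304592016
knob 99 ((619.6246948242188, -170.30665588378906), 14.82719612121582)
t34 60 58 centre [ 0.4293 -0.1967] z 0.0776 tilt [-0.4  0.3]
s34 60 57 centre [ 0.4341 -0.1976] z 0.0761 tilt [ 0.9 -0.5]
t34 block top 123 [190. 170.] [0.6299 0.239  0.1817]
t34 block top 121 [230. 173.] [0.6224 0.1386 0.1814]
t34 block top 122 [270. 177.] [0.6166 0.0378 0.1816]
s34 block top 81 [369. 153.] [0.6354 0.2335 0.1804]
s34 block top 103 [350. 171.] [0.6302 0.1344 0.1805]
s34 block top 113 [328. 192.] [0.6238 0.0338 0.1805]
```

View pics/s34c.png

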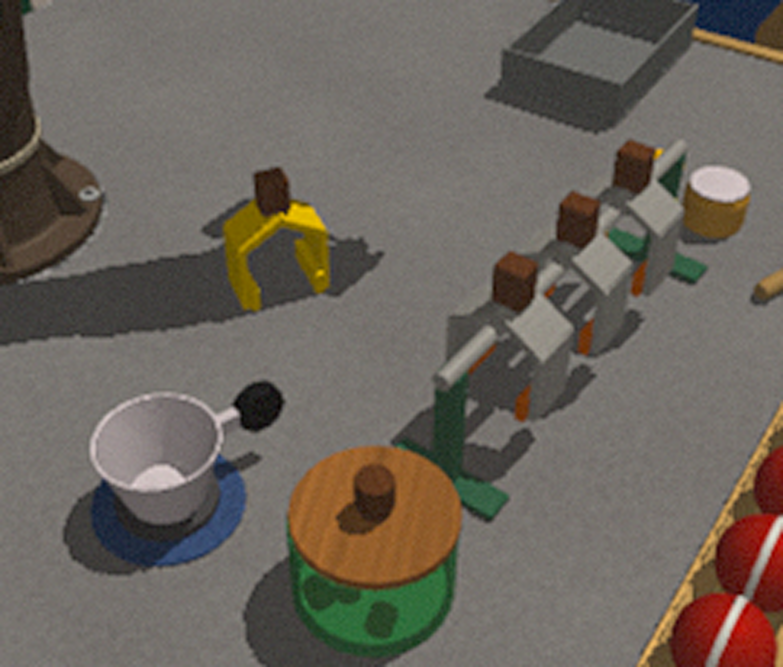

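View pics/t34.png

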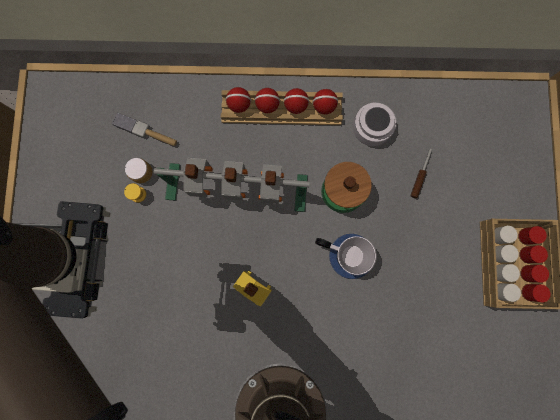

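All three yokes hang level, with block tops at about 0.18 m and matching spacing. The lid is seated, the cup is upright in the middle of the mat, and the bystanders are where they started. Handing in.

```bash
python3 -c "
from cell import arm
print(arm.sign_off()); print(arm.observe()['clock'])"
```

```text
the job is handed in; nothing more can be done
None
the job is handed in; nothing more can be done
```

The press shelf is cleared, and I handed the job in at about 55.6 s of the 208 s allowed. The order was: lid off, plugs poured into the jar, cup onto the mat, lid back on, then the three grey yokes hung on the rail. The yellow decoy was left standing.

**Last checks (top and scene cameras)**
- **Lid:** it is seated at its original height, within about 2 mm of its original centre.
- **Cup:** it is empty and upright, with its centre less than 1 mm from the mat's centre in the top view.
- **Plugs:** four were seen in the jar before I put the lid back, the same number I had seen in the cup. None were left in the cup or on the shelf.
- **Yokes:** all three sit level astride the bar between the posts, about 10 cm apart, with block tops at 0.181 m. The nominal height is 0.184 m.
- **Bystanders:** the pricker, spool and wax tin show no visible movement.

**Faults and disagreements**
- **Knocked yoke:** one yoke was knocked a few centimetres aside during the run. I measured it again before picking it up.
- **Arm stuck:** the arm stalled once at its joint limits with an empty gripper, and I worked it free.
- **Lid slip:** the first lid grip slid about 13 mm up the knob, with no effect on the result.
- **Camera offset:** the scene camera read 5–8 mm off the other two. I relied on the top and wrist views and compared scene readings only with each other.

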